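# Pry off the terminal covers and set them on the drying rack

### The job

Take the snap-fit covers off the grey terminal housings so that they can be painted: with the flat pry tool, lever every cover that is still fitted loose at the notch of its housing, and thread each cover, right side up, by its hole onto a post of the drying rack, one to a post and lying flat on the board. Lay the pry tool flat on the black rubber mat when you have finished with it, and leave the glue bottle where it stands.

Things in the scene. Friction and masses are not known exactly. Their poses are not given: they have to be found in the camera images.
- pry_tool: flat pry tool, 170 mm long overall, 0.12 kg: a wooden handle 90 long, 30 wide, 20 thick and a stiff straight steel blade 80 long, 28 wide, 2.5 thick, at mid-thickness of the handle. Origin: centre of the handle's underside. +x runs from the handle to the blade, z is up as it lies; the blade spans x = 45 to 125 mm at z = 8.75 to 11.25 mm. Starts lying on the worktop.
- pry_tool_tip (a point): middle of the blade's square end, in the pry_tool frame at (125, 0, 10) mm
- drying_rack: fixed wooden board 115 x 250 mm, 18 mm thick, with three upright steel posts in a row along its y, 90 mm apart, along its +x edge (x = +42 mm). Origin: centre of its underside. Each post is 9 mm in diameter and rises 44 mm above the board (the last 6 mm are tapered).
- tool_mat: fixed black rubber mat, 95 (x) x 230 (y) x 3 mm thick, flat on the worktop; origin at the centre of its underside
- glue_bottle: white glue bottle with a dark cap, 56 mm wide, 178 high, standing at the back: a bystander; origin at the centre of its underside
- post_1 (a point): foot of the +y post of the drying rack, on the board's top face, on the post's axis
- post_2 (a point): foot of the middle post of the drying rack, on the board's top face, on the post's axis
- post_3 (a point): foot of the -y post of the drying rack, on the board's top face, on the post's axis
- housing_1: fixed grey terminal housing, 116 (x) x 86 (y) x 116 mm high; origin: centre of its underside; notch faces -x. Its top recess takes cover_1, gaps 1.2 to 2.5 mm, too narrow for fingers. Two sprung catches in the long walls, 42 mm in front of the centre, tops 2 mm above the rim, hold the cover's front end down. Below the cover it is hollow down to 60 mm. If its cover is absent it needs nothing.
- housing_1_notch (a point): outer upper edge of the sill of the notch (orange mark below), middle, at (-57.5, 0, 98) mm in the housing frame. Notch 40 mm wide, open upward; sill 4 mm thick; the gap from sill to the cover's underside is 6 mm high and 40 mm deep. Fulcrum: a level blade pushed 27 mm in over it, then levered on the sill (handle end down 28 to 34 degrees), lifts the cover off both catches; one may let go first.
- cover_1: white snap-fit cover 104 (x) x 58 (y) x 12 mm, 60 g, or absent. Origin: centre of its underside. Seated: same x, y, yaw as housing_1, underside at z = 104 mm, top level with the rim. Front (notch end) at -x; there, over 20 mm, its upper 6 mm are only 50 mm wide. About 10 N and 9 mm of lift at the front snap it past both catches; it then rests on them, front 13 mm up, far end in the recess.
- cover_1_hole (a point): centre of the 18 x 18 mm square through-hole of the cover, on its underside, at (38, 0, 0) mm in the cover frame
- cover_1_lip (a point): middle of the lower edge of the notch end of cover 1, at (-52, 0, 0) mm in the cover frame
- housing_2: fixed grey terminal housing, 116 (x) x 86 (y) x 116 mm high; origin: centre of its underside; notch faces -x. Its top recess takes cover_2, gaps 1.2 to 2.5 mm, too narrow for fingers. Two sprung catches in the long walls, 42 mm in front of the centre, tops 2 mm above the rim, hold the cover's front end down. Below the cover it is hollow down to 60 mm. If its cover is absent it needs nothing.
- housing_2_notch (a point): outer upper edge of the sill of the notch (orange mark below), middle, at (-57.5, 0, 98) mm in the housing frame. Notch 40 mm wide, open upward; sill 4 mm thick; the gap from sill to the cover's underside is 6 mm high and 40 mm deep. Fulcrum: a level blade pushed 27 mm in over it, then levered on the sill (handle end down 28 to 34 degrees), lifts the cover off both catches; one may let go first.
- cover_2: white snap-fit cover 104 (x) x 58 (y) x 12 mm, 60 g, or absent. Origin: centre of its underside. Seated: same x, y, yaw as housing_2, underside at z = 104 mm, top level with the rim. Front (notch end) at -x; there, over 20 mm, its upper 6 mm are only 50 mm wide. About 10 N and 9 mm of lift at the front snap it past both catches; it then rests on them, front 13 mm up, far end in the recess.
- cover_2_hole (a point): centre of the 18 x 18 mm square through-hole of the cover, on its underside, at (38, 0, 0) mm in the cover frame
- cover_2_lip (a point): middle of the lower edge of the notch end of cover 2, at (-52, 0, 0) mm in the cover frame
- housing_3: fixed grey terminal housing, 116 (x) x 86 (y) x 116 mm high; origin: centre of its underside; notch faces -x. Its top recess takes cover_3, gaps 1.2 to 2.5 mm, too narrow for fingers. Two sprung catches in the long walls, 42 mm in front of the centre, tops 2 mm above the rim, hold the cover's front end down. Below the cover it is hollow down to 60 mm. If its cover is absent it needs nothing.
- housing_3_notch (a point): outer upper edge of the sill of the notch (orange mark below), middle, at (-57.5, 0, 98) mm in the housing frame. Notch 40 mm wide, open upward; sill 4 mm thick; the gap from sill to the cover's underside is 6 mm high and 40 mm deep. Fulcrum: a level blade pushed 27 mm in over it, then levered on the sill (handle end down 28 to 34 degrees), lifts the cover off both catches; one may let go first.
- cover_3: white snap-fit cover 104 (x) x 58 (y) x 12 mm, 60 g, or absent. Origin: centre of its underside. Seated: same x, y, yaw as housing_3, underside at z = 104 mm, top level with the rim. Front (notch end) at -x; there, over 20 mm, its upper 6 mm are only 50 mm wide. About 10 N and 9 mm of lift at the front snap it past both catches; it then rests on them, front 13 mm up, far end in the recess.
- cover_3_hole (a point): centre of the 18 x 18 mm square through-hole of the cover, on its underside, at (38, 0, 0) mm in the cover frame
- cover_3_lip (a point): middle of the lower edge of the notch end of cover 3, at (-52, 0, 0) mm in the cover frame

How it is judged:
On the way:
1. a first cover is levered off its catches by the blade at its notch (((z of cover_1_lip in the frame of housing_1 above 0.113 m and horizontal distance between cover_1 and housing_1 below 0.012 m and distance between pry_tool_tip and cover_1_lip below 0.05 m) or (z of cover_2_lip in the frame of housing_2 above 0.113 m and horizontal distance between cover_2 and housing_2 below 0.012 m and distance between pry_tool_tip and cover_2_lip below 0.05 m) or (z of cover_3_lip in the frame of housing_3 above 0.113 m and horizontal distance between cover_3 and housing_3 below 0.012 m and distance between pry_tool_tip and cover_3_lip below 0.05 m))), for 0.1 s.
At the end, for the whole second after the job is handed in: Every cover present is threaded on a post of the rack (hole centre within 8 mm of a post's axis), right side up, flat (within 0.1 rad) on the board (underside within 4 mm of the board's top) and at rest; the pry tool lies flat at rest with the middle of its handle over the rubber mat ((horizontal distance between cover_1_hole and post_1 below 0.008 m or horizontal distance between cover_1_hole and post_2 below 0.008 m or horizontal distance between cover_1_hole and post_3 below 0.008 m) and z of cover_1 in the frame of drying_rack between 0.014 and 0.022 m and angle between each of cover_1, cover_2, cover_3's own z axis and vertical below 0.1 rad and linear speed of each of cover_1, cover_2, cover_3, pry_tool below 0.02 m/s and (horizontal distance between cover_2_hole and post_1 below 0.008 m or horizontal distance between cover_2_hole and post_2 below 0.008 m or horizontal distance between cover_2_hole and post_3 below 0.008 m) and z of cover_2 in the frame of drying_rack between 0.014 and 0.022 m and (horizontal distance between cover_3_hole and post_1 below 0.008 m or horizontal distance between cover_3_hole and post_2 below 0.008 m or horizontal distance between cover_3_hole and post_3 below 0.008 m) and z of cover_3 in the frame of drying_rack between 0.014 and 0.022 m and x of pry_tool in the frame of tool_mat between -0.0475 and 0.0475 m and y of pry_tool in the frame of tool_mat between -0.115 and 0.115 m and height (world z) of pry_tool below 0.03 m and angle between the z axis of pry_tool and the z axis of tool_mat, either way round below 0.15 rad); the robot touches nothing.
It fails at once if cover 1 leaves its catches while the pry blade is not at its notch end (tip more than 70 mm away) (z of cover_1_lip in the frame of housing_1 between 0.106 and 0.108 m and horizontal distance between cover_1 and housing_1 below 0.012 m and distance between pry_tool_tip and cover_1_lip above 0.07 m).
It fails at once if cover 2 leaves its catches while the pry blade is not at its notch end (tip more than 70 mm away) (z of cover_2_lip in the frame of housing_2 between 0.106 and 0.108 m and horizontal distance between cover_2 and housing_2 below 0.012 m and distance between pry_tool_tip and cover_2_lip above 0.07 m).
It fails at once if cover 3 leaves its catches while the pry blade is not at its notch end (tip more than 70 mm away) (z of cover_3_lip in the frame of housing_3 between 0.106 and 0.108 m and horizontal distance between cover_3 and housing_3 below 0.012 m and distance between pry_tool_tip and cover_3_lip above 0.07 m).
It fails at once if the glue bottle is pushed more than 50 mm or tipped over (distance of glue_bottle from where it was at the start of the episode above 0.05 m or angle between glue_bottle's own z axis and vertical above 0.5 rad).
Of cover_1, cover_2, cover_3 only 2 to 3 are there at a start; the rules pass over those that are not, and their reading is None.
At some moment in a run one of pry_tool may be knocked a few centimetres aside while the robot is not near it.
Once in a run the grip may slacken for a moment while it holds something.
It also fails if it takes over 210 s, if anything falls off the work surface, if the arm or the gripper's body presses on something with over 40 N, if the wrist force passes 120 N, or if a joint passes its speed limit or range.

### The arm

A 7-joint arm with a two-finger parallel gripper is mounted at the origin on a cart in front of the work surface, level with it; the furniture and walls round the work are solid. World frame = base frame: x ahead of the robot, y to its left, z up, the work surface at z = 0. Lengths are in m, angles in rad, forces in N, time in s.
With the tool pointing down it reaches from about 0.4 to 0.75 m from the base axis. Payload 19.5 kg.
Tool frame: the origin (TCP) lies at the very end of the fingers, on their centre line; the grasp point (between the pads) lies 19 mm behind it; z points along the fingers, y is the direction in which the jaws open and shut (so a half turn about z gives the same grasp; the last joint's range is limited). The gripper opens to 85 mm and grips with 20 to 120 N. Pads are 22 mm wide; open, the fingers measure 114 mm over their backs; the gripper's body (76 mm by 85 mm) begins 54 mm behind the grasp point. The pads swing forward as they close: fully open they stand 13 mm farther back than shut.
Start: joints at [-1.243, 0.707, -0.028, 1.485, 0.022, 0.951, -0.075], TCP at [0.208, 0.536, 0.231] pointing down, gripper open.
Joint ranges: [-2.71, 2.71], [-0.32, 2.16], [-1.57, 1.52], [0, 2.45], [-1.46, 4.6], [0, 2.02], [-2.83, 2.83]. Speed limits (rad/s): [1.89, 1.89, 2.57, 2.57, 3.01, 3.01, 3.01].

### API

Orientations are given as a unit quaternion [x, y, z, w].
In Python, from plant import arm gives the robot as it stands.
- The arm moves only by the shell command python3 -m inch 'ROWS'. ROWS is JSON, one flat list of numbers, 5 for each row, row after row: the shift along the tool's x, y, z in mm, then the turn about the tool's z in rad, then the finger opening in mm, from 0 to 85.4. In form: [x, y, z, yaw, jaw, x, y, z, yaw, jaw, ...]. A call has 1 to 12 rows; each row is the pose to reach, as a shift and turn from the pose measured when the call began, along the tool's axes at that moment; what a row does not reach only later rows make up. A row lasts 1/10 s, in which the tool goes at most 50 mm and 8.59 degrees, less where a joint would pass 70% of its speed; a pose out of reach is approached as far as the arm can. A call with a gripper value outside its range is refused whole. The fingers move at their own pace and stop on an object; the grip force is fixed at half the most. Time passes only in rows, so rows that repeat a pose let the fingers close. It gives the time, the measured TCP pose, the force and the opening at its end, in the units of the state.
- arm.sense(): the state, without advancing time (a new reading comes with each control period).
- arm.get_image(name): name is "side" or "top" or "wrist"; returns the picture (420x560x3 uint8, red, green, blue); there is no depth.
- arm.camera_params(name): a dict with "fx", "fy", "cx", "cy" (pixels), "camera_from_world" (4x4, takes a point from world to camera coordinates). Camera axes: x right, y down, z forward; pixel columns grow to the right and rows downward; lengths in m; the calibration is good to about 2 mm. A picture is of the moment at which its call begins: read the wrist's pose just before it. camera_params takes no time and is no camera call; for the wrist camera it gives the pose at the moment of the call.
- arm.hand_in(): hands the job in, once; it reports no verdict.
The state is a dict: "t": time; "joint_pos": joint angles; "dq": joint speeds; "joint_torque": joint torques, N m; "tcp_pos": TCP position; "ee_rot": TCP orientation; "contact_force": force on the tool from outside, world axes, zero at the start; "moment": the same for the moment, N m; "width": finger opening in m.
Only numpy, scipy, OpenCV 4.12 (cv2) and the standard library are available. Lean on these libraries where they do the work, as an engineer would, in place of code of your own. Each camera call takes 0.05 s, during which the arm holds its last target.

## Working session

There is one attempt and no reset: what is moved stays moved. The work goes in short steps, Python scripts to look and compute and a shell command to move; the robot and the scene stay as the last step left them, time stands still between calls to the robot, and variables do not carry over. Pictures are saved under pics/ and viewed, and the job is handed in when it is done.

I'll start by looking at the scene.

```bash
ls -la; mkdir -p pics; python3 - <<'E'
from plant import arm
import cv2
s=arm.sense(); print({k:(v if not hasattr(v,'__len__') else [round(float(x),4) for x in v]) for k,v in s.items()})
for n in ["side","top","wrist"]:
    p=arm.camera_params(n); print(n,p)
    im=arm.get_image(n); cv2.imwrite(f"pics/a_{n}.png",im[:,:,::-1])
E
```

```text
total 12
drwxr-xr-x  3 agent agent 4096 Dec  6 07:48 .
drwxr-xr-x 23 root  root  4096 Dec  6 07:48 ..
drwxr-xr-x  2 agent agent 4096 Dec  6 07:48 pics
{'t': 0.0, 'joint_pos': [-1.2427, 0.707, -0.0276, 1.485, 0.022, 0.9509, -0.0755], 'dq': [0.0006, -0.0015, -0.0007, 0.0, -0.0002, 0.0004, 0.0009], 'joint_torque': [-0.0004, -88.3206, 1.2345, -23.6178, 0.0168, 0.0063, -0.0], 'tcp_pos': [0.2077, 0.5359, 0.2309], 'ee_rot': [0.1838, 0.983, -0.0005, -0.0001], 'contact_force': [0.4227, -0.204, -0.1943], 'moment': [-0.046, -0.0144, -0.0343], 'width': 0.08562284457335213}
side {'fx': 383.70351887399227, 'fy': 383.70351887399227, 'cx': 281.6675587334599, 'cy': 209.1316304723648, 'camera_from_world': array([[ 0.82323219, -0.56713579,  0.02541157, -0.4709855 ],
       [-0.20218947, -0.33472911, -0.92036723,  0.19348584],
       [ 0.53047919,  0.75253799, -0.39022866,  0.94377879],
       [ 0.        ,  0.        ,  0.        ,  1.        ]])}
top {'fx': 465.9011427006045, 'fy': 465.9011427006045, 'cx': 286.25248301905, 'cy': 214.97784975049643, 'camera_from_world': array([[-2.76529903e-02, -9.99617548e-01,  2.65430604e-04,
         1.28796883e-02],
       [-9.91398891e-01,  2.73916511e-02, -1.27976309e-01,
         5.82973916e-01],
       [ 1.27920093e-01, -3.80207523e-03, -9.91777190e-01,
         1.25109283e+00],
       [ 0.00000000e+00,  0.00000000e+00,  0.00000000e+00,
         1.00000000e+00]])}
wrist {'fx': 350.69984498296793, 'fy': 350.69984498296793, 'cx': 277.1750072154186, 'cy': 205.98364023093947, 'camera_from_world': array([[ 3.60882142e-01,  9.32611101e-01, -7.83462339e-04,
        -5.73825795e-01],
       [ 8.86717891e-01, -3.42862831e-01,  3.10123300e-01,
        -4.05217175e-02],
       [ 2.88955812e-01, -1.12612671e-01, -9.50696021e-01,
         3.79878092e-01],
       [ 0.00000000e+00,  0.00000000e+00,  0.00000000e+00,
         1.00000000e+00]])}
```

View pics/a_side.png

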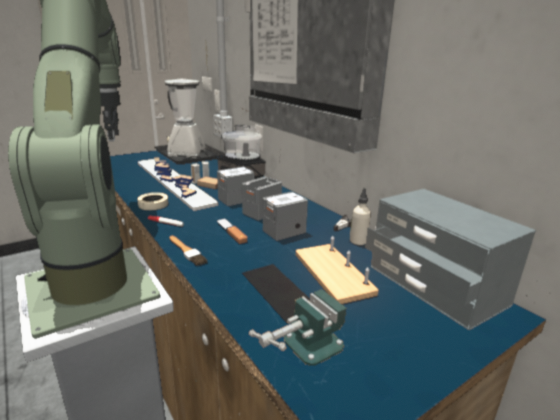

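View pics/a_top.png

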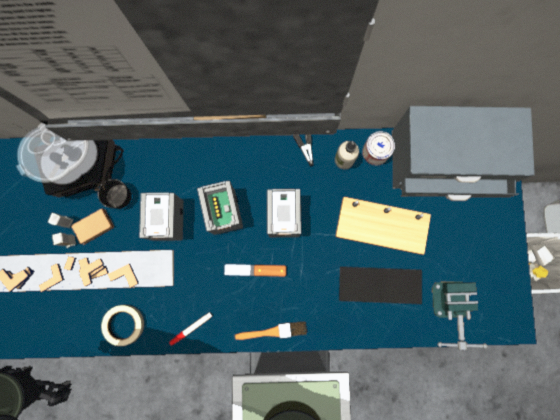

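View pics/a_wrist.png

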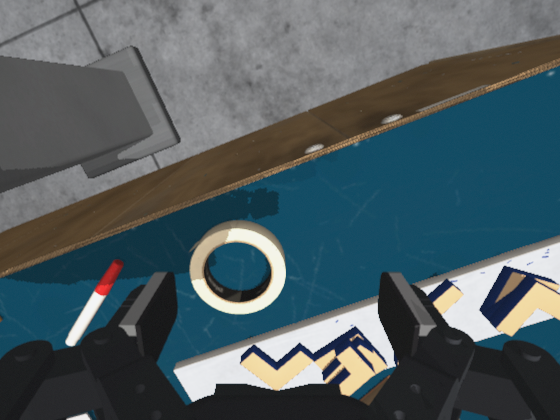

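```bash
python3 - <<'E'
import cv2
im=cv2.imread("pics/a_top.png")
cv2.imwrite("pics/b1.png",cv2.resize(im[175:295,120:310],None,fx=4,fy=4,interpolation=cv2.INTER_CUBIC))
im=cv2.imread("pics/a_side.png")
cv2.imwrite("pics/b2.png",cv2.resize(im[155:305,205:405],None,fx=4,fy=4,interpolation=cv2.INTER_CUBIC))
E
```

```text
(no output)
```

View pics/b1.png

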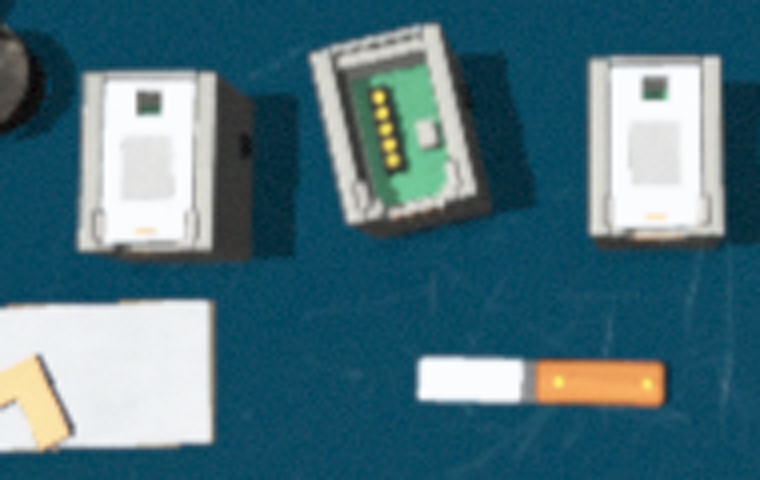

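View pics/b2.png

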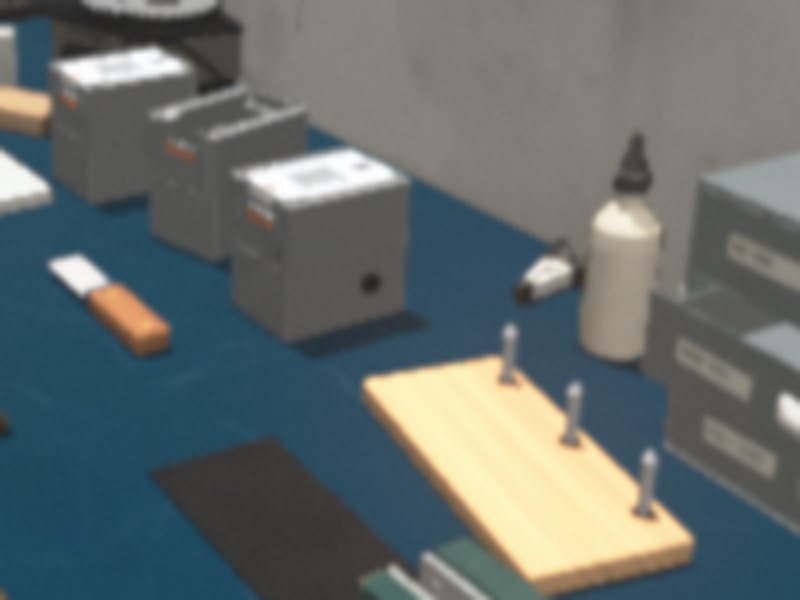

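```bash
cat > h.py <<'E'
import numpy as np, cv2
from plant import arm
from scipy.spatial.transform import Rotation as Rn
def cam(n):
    p=arm.camera_params(n); T=p["camera_from_world"]
    K=np.array([[p["fx"],0,p["cx"]],[0,p["fy"],p["cy"]],[0,0,1]]); return K,T
def ray(C,u,v):
    K,T=C; d=T[:3,:3].T@np.linalg.solve(K,[u,v,1.]); return -T[:3,:3].T@T[:3,3], d/np.linalg.norm(d)
def onz(C,uv,z):
    o,d=ray(C,*uv); return o+d*(z-o[2])/d[2]
def proj(C,P):
    K,T=C; q=K@(T[:3,:3]@np.asarray(P,float)+T[:3,3]); return q[:2]/q[2]
def tri(*obs):  # (C,(u,v))...
    A=np.zeros((3,3));b=np.zeros(3);L=[]
    for C,uv in obs:
        o,d=ray(C,*uv);M=np.eye(3)-np.outer(d,d);A+=M;b+=M@o;L.append((o,M))
    X=np.linalg.solve(A,b);return X,[float(np.linalg.norm(M@(X-o)))*1000 for o,M in L]
def tool():
    s=arm.sense(); return np.array(s["tcp_pos"]),Rn.from_quat(s["ee_rot"]).as_matrix(),s
def togo(P,yawdir=None):
    """shift in tool axes (mm) to put TCP at P; yaw so tool y is along direction yawdir (world angle, mod pi)"""
    p,R,s=tool(); d=R.T@(np.asarray(P)-p)*1000
    out=[round(float(x),1) for x in d]
    if yawdir is not None:
        a=np.arctan2(R[1,1],R[0,1]); w=(yawdir-a+np.pi/2)%np.pi-np.pi/2; out.append(round(float(-w),4)) # tool z down
    return out
def snap(n,name,crop=None,f=1):
    C=cam(n); im=arm.get_image(n)[:,:,::-1].copy(); cv2.imwrite(f"pics/{name}_raw.png",im) 
    o=im if crop is None else im[crop[1]:crop[3],crop[0]:crop[2]]
    if f!=1: o=cv2.resize(o,None,fx=f,fy=f,interpolation=cv2.INTER_CUBIC)
    cv2.imwrite(f"pics/{name}.png",o)
    np.savez(f"pics/{name}.npz",K=C[0],T=C[1]); return C,im
def loadcam(name):
    z=np.load(f"pics/{name}.npz"); return z["K"],z["T"]
E
python3 - <<'E'
from h import *
np.set_printoptions(precision=4,suppress=True)
W=cam("wrist");p,R,s=tool()
print("cam in tool",R.T@(ray(W,0,0)[0]-p),"view dir",R.T@W[1][2,:3])
t=cam("top");print("topcam",ray(t,0,0)[0])
for n,uv,z in [("handle",(270,271),.01),("bladetip",(224,270),.01),("H_L",(161,215),.116),("H_M",(221,206),.116),("H_R",(284,212),.116),("rack",(384,225),.018),("mat",(381,285),.003),("bottle",(346,154),.1),("p1",(345,203),.018),("p2",(387,210),.018),("p3",(428,218),.018)]:
    q=onz(t,uv,z); print(n,q, np.hypot(q[0],q[1]))
E
```

```text
cam in tool [ 0.0796 -0.0008 -0.1424] view dir [-0.3101  0.0003  0.9507]
topcam [0.4183 0.0017 1.3154]
handle [0.4308 0.0462 0.01  ] 0.43328499125934294
bladetip [0.4371 0.1741 0.01  ] 0.4705069801184545
H_L [0.5819 0.322  0.116 ] 0.6650663820143233
H_M [0.6012 0.1661 0.116 ] 0.6237459917313599
H_R [0.5809 0.0027 0.116 ] 0.580941598898967
rack [ 0.5498 -0.2761  0.018 ] 0.6152233577263517
mat [ 0.3836 -0.2618  0.003 ] 0.46444691062208904
bottle [ 0.7351 -0.1673  0.1   ] 0.7538779101027218
p1 [ 0.6151 -0.1697  0.018 ] 0.6380373590965382
p2 [ 0.5919 -0.2869  0.018 ] 0.6577586118478651
p3 [ 0.5661 -0.4006  0.018 ] 0.6935076649012554
```

```bash
python3 - <<'E'
from h import *
print(togo([0.43,0.12,0.2],0.0),togo([0.32,0.33,0.2],0.0))
E
```

```text
[-357.6, -307.5, 31.2, 1.201] [-179.1, -151.4, 31.1, 1.201]
```

```bash
python3 -m inch '[-45,-38,4,0.12,85, -90,-76,8,0.24,85, -135,-115,12,0.36,85, -180,-154,16,0.48,85, -225,-193,20,0.6,85, -270,-232,24,0.75,85, -315,-270,28,0.9,85, -357,-307,31,1.05,85, -357,-307,31,1.2,85, -357,-307,31,1.2,85, -357,-307,31,1.2,85, -357,-307,31,1.2,85]'; python3 - <<'E'
from h import *
print(tool()[2]["joint_pos"]); snap("wrist","c1"); snap("top","c1t")
E
```

```text
t: 1.35
tcp_pos: [0.4294, 0.1209, 0.2001]
ee_rot: [0.707, 0.707, -0.0, -0.0]
contact_force: [0.2, 0.9, -0.2]
width: 0.0847
[-0.47367277  0.58772926  0.21510623  1.97838518 -0.21144663  0.59745551
 -0.11705201]
```

View pics/c1.png

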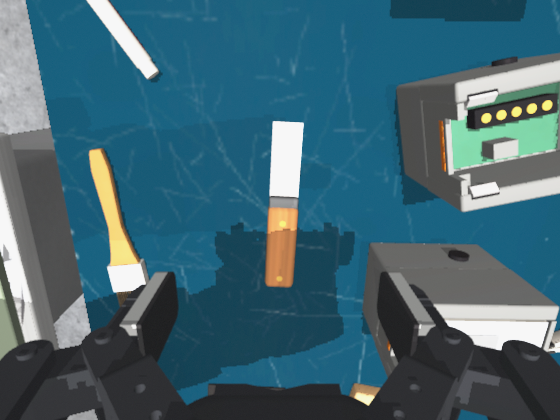

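Wrist view: pry tool lies with blade end at about (288,122) and handle end at (279,286); the middle housing (upper right) is open (no cover). Measuring the tool by mask from this view plus the top view.

```bash
python3 - <<'E'
from h import *
np.set_printoptions(precision=4,suppress=True)
W=loadcam("c1");T=loadcam("c1t")
def masks(name,roi):
    im=cv2.imread(f"pics/{name}_raw.png");hsv=cv2.cvtColor(im,cv2.COLOR_BGR2HSV)
    m=np.zeros(im.shape[:2],np.uint8);m[roi[1]:roi[3],roi[0]:roi[2]]=255
    o=cv2.inRange(hsv,(5,120,80),(22,255,255))&m
    b=cv2.inRange(hsv,(0,0,150),(180,60,255))&m
    return o,b
res={}
for n,C,roi in [("c1",W,(230,100,330,300)),("c1t",T,(210,255,300,285))]:
    o,b=masks(n,roi)
    for nm,m in (("handle",o),("blade",b)):
        c=max(cv2.findContours(m,cv2.RETR_EXTERNAL,cv2.CHAIN_APPROX_NONE)[0],key=cv2.contourArea)
        r=cv2.minAreaRect(c);bx=cv2.boxPoints(r);mo=cv2.moments(m,True);cen=(mo['m10']/mo['m00'],mo['m01']/mo['m00'])
        res[n,nm]=cen;print(n,nm,cen,r)
        z=.02 if nm=="handle" else .011
        print(np.array([onz(C,p,z) for p in bx]),"cen",onz(C,cen,z))
for nm in("handle","blade"): print(nm,tri((W,res["c1",nm]),(T,res["c1t",nm])))
E
```

```text
c1 handle (280.5542168674699, 246.54355885078778) ((280.98248291015625, 246.8855743408203), (29.197124481201172, 77.87413787841797), 2.6025619506835938)
[[0.416  0.0074 0.02  ]
 [0.4203 0.093  0.02  ]
 [0.4486 0.0917 0.02  ]
 [0.4465 0.0059 0.02  ]] cen [0.4325 0.0515 0.02  ]
c1 blade (285.3941341904379, 161.9019686621133) ((285.6246032714844, 158.75692749023438), (31.174150466918945, 75.21734619140625), 3.1798300743103027)
[[0.4199 0.1024 0.011 ]
 [0.4242 0.1744 0.011 ]
 [0.4529 0.1729 0.011 ]
 [0.4506 0.1007 0.011 ]] cen [0.4368 0.1358 0.011 ]
c1t handle (269.238670694864, 270.1480362537764) ((269.5, 270.0), (10.0, 31.0), 90.0)
[[0.4484 0.0897 0.02  ]
 [0.446  0.004  0.02  ]
 [0.4186 0.0048 0.02  ]
 [0.421  0.0902 0.02  ]] cen [0.4331 0.0479 0.02  ]
c1t blade (231.30503978779842, 266.81962864721487) ((227.3672637939453, 263.00885009765625), (36.688114166259766, 16.838903427124023), 41.18592834472656)
[[0.4736 0.2182 0.011 ]
 [0.5081 0.1869 0.011 ]
 [0.4388 0.1108 0.011 ]
 [0.4048 0.1421 0.011 ]] cen [0.4453 0.1535 0.011 ]
handle (array([0.4329, 0.0482, 0.0127]), [0.32640032686827036, 0.326400326868187])
blade (array([0.4398, 0.1469, 0.0681]), [4.317558765715394, 4.31755876571535])
```

```bash
python3 - <<'E'
from h import *
print(togo([0.4336,0.0675,0.003],np.radians(-2.6)))
E
```

```text
[-54.1, 4.4, 197.2, 0.0482]
```

```bash
python3 -m inch '[-25,4,40,0.048,55, -54,4.4,80,0.048,50, -54,4.4,120,0.048,50, -54,4.4,160,0.048,50, -54,4.4,185,0.048,50, -54,4.4,197,0.048,50, -54,4.4,197,0.048,50]' && python3 -m inch '[0,0,0,0,28, 0,0,0,0,20, 0,0,0,0,10, 0,0,0,0,10, 0,0,0,0,10, 0,0,0,0,10,0,0,0,0,10]'; python3 - <<'E'
from h import *
snap("wrist","c2");print(tool()[2]["contact_force"])
E
```

```text
t: 2.15
tcp_pos: [0.4331, 0.0682, 0.0025]
ee_rot: [0.723, 0.691, -0.001, -0.001]
contact_force: [-0.4, 0.5, 1.3]
width: 0.0501
t: 2.85
tcp_pos: [0.4336, 0.0687, 0.0039]
ee_rot: [0.722, 0.692, -0.0, -0.0]
contact_force: [-1.1, 0.8, 9.1]
width: 0.0288
[-0.93782115  1.02207952  9.40470598]
```

View pics/c2.png

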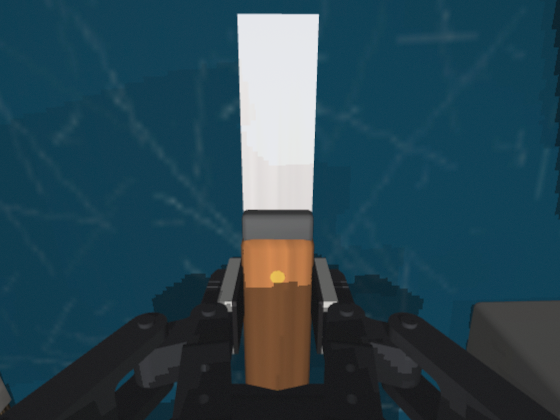

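```bash
python3 -m inch '[0,0,-20,0,10, 0,0,-60,0,10, 0,0,-110,0,10, -40,13,-160,-0.04,10, -80,26,-210,-0.04,10, -118,26,-216,-0.04,10, -118,26,-216,-0.04,10, -118,26,-216,-0.04,10]';  python3 - <<'E'
from h import *
snap("wrist","c3")
print(togo([0.46,-0.12,0.22],0))
E
```

```text
t: 3.7
tcp_pos: [0.4547, -0.0519, 0.2214]
ee_rot: [0.709, 0.705, 0.001, 0.001]
contact_force: [0.2, -0.3, -2.5]
width: 0.0286
[-69.7, 5.9, 0.4, -0.0043]
```

View pics/c3.png

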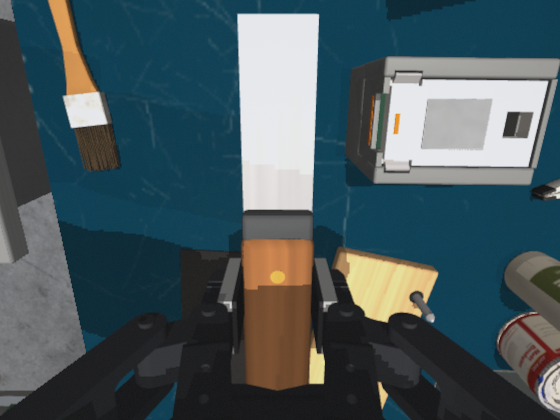

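```bash
python3 -m inch '[40,20,-10,0,10, 55,35,-30,0,10, 55,35,-30,0,10, 55,35,-30,0,10, 55,35,-30,0,10]';  python3 - <<'E'
from h import *
snap("wrist","c4");snap("top","c4t")
for n,cr in (("c3",(340,40,560,200)),("c4",(300,60,560,260))):
    im=cv2.imread(f"pics/{n}_raw.png")[cr[1]:cr[3],cr[0]:cr[2]];cv2.imwrite(f"pics/{n}z.png",cv2.resize(im,None,fx=3,fy=3,interpolation=cv2.INTER_CUBIC))
E
```

```text
t: 4.25
tcp_pos: [0.4888, 0.0047, 0.2498]
ee_rot: [0.709, 0.706, -0.0, -0.001]
contact_force: [-0.1, -0.9, -1.3]
width: 0.0282
```

View pics/c3z.png

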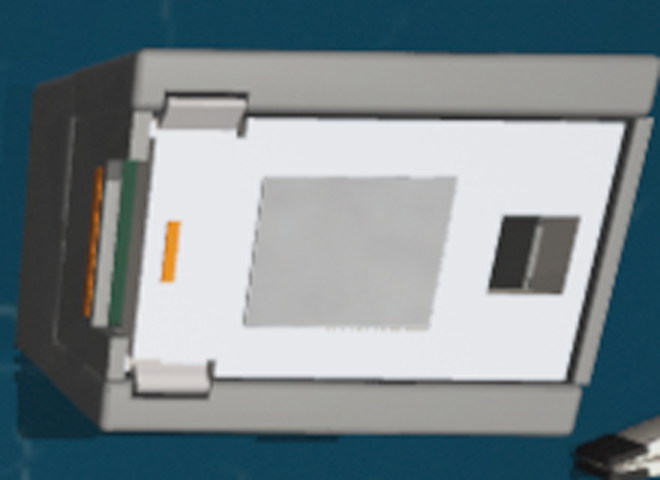

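View pics/c4z.png

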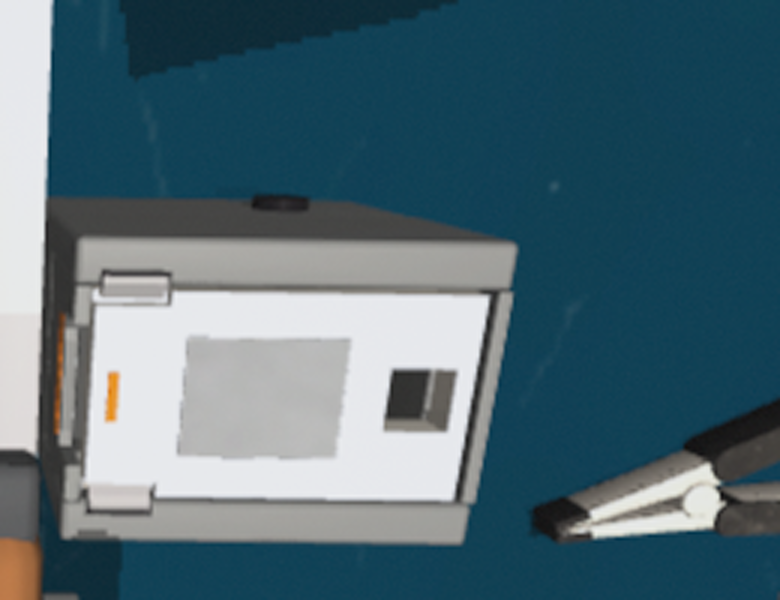

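```bash
python3 - <<'E'
from h import *
np.set_printoptions(precision=4,suppress=True)
A=loadcam("c3");B=loadcam("c4")
a=lambda u,v:(340+u/3,40+v/3); b=lambda u,v:(300+u/3,60+v/3)
pts={"frontL":((143,50),(80,238)),"frontR":((105,432),(62,538)),"backR":((573,432),(465,544)),
"sillL":((103,166),(67,318)),"sillR":((92,320),(58,440)),
"coverBL":((625,124),(491,295)),"coverBR":((575,381),(456,501)),
"h1":((505,215),(392,370)),"h2":((580,217),(457,370)),"h3":((563,293),(448,432)),"h4":((488,290),(385,430)),"labL":((263,177),(187,337)),"labR":((457,177),(351,339)),"lab3":((428,328),(336,457)),"lab4":((245,325),(178,455))}
X={}
for k,(p,q) in pts.items():
    X[k],e=tri((A,a(*p)),(B,b(*q))); print(k,X[k],np.round(e,2))
hc=sum(X[k] for k in("h1","h2","h3","h4"))/4;print("hole",hc)
lc=sum(X[k] for k in("labL","labR","lab3","lab4"))/4;print("label",lc)
print("yaw deg", [np.degrees(np.arctan2(*(X[i]-X[j])[1::-1])) for i,j in(("backR","frontR"),("labR","labL"),("lab3","lab4"),)])
# onto z=0.116 plane
for k in("frontL","frontR","backR","coverBL","coverBR","h1","h2","h3","h4"): print(k,onz(A,a(*pts[k][0]),.116),onz(B,b(*pts[k][1]),.116))
for k in("sillL","sillR"): print(k,onz(A,a(*pts[k][0]),.098),onz(B,b(*pts[k][1]),.098))
E
```

```text
frontL [0.5271 0.0481 0.1165] [0.07 0.07]
frontR [ 0.526  -0.0375  0.1147] [0.52 0.52]
backR [ 0.6402 -0.0385  0.1158] [0.31 0.31]
sillL [0.5264 0.0235 0.0963] [0.74 0.74]
sillR [ 0.5255 -0.0131  0.098 ] [0.03 0.03]
coverBL [0.6375 0.0324 0.1137] [0.03 0.03]
coverBR [ 0.6343 -0.0245  0.1197] [0.5 0.5]
h1 [0.612  0.013  0.1177] [0.05 0.05]
h2 [0.6306 0.0124 0.1156] [0.01 0.01]
h3 [ 0.6303 -0.0049  0.1161] [0.25 0.25]
h4 [ 0.6128 -0.0042  0.116 ] [0.38 0.38]
labL [0.557  0.0216 0.1153] [0.08 0.08]
labR [0.6006 0.0212 0.1162] [0.1 0.1]
lab3 [ 0.6016 -0.0132  0.1135] [0.04 0.04]
lab4 [ 0.5568 -0.0117  0.1159] [0.1 0.1]
hole [0.6214 0.0041 0.1163]
label [0.579  0.0045 0.1152]
yaw deg [np.float64(-0.5054422751756469), np.float64(-0.4549497921283021), np.float64(-1.842667566716834)]
frontL [0.5273 0.0482 0.116 ] [0.5271 0.0481 0.116 ]
frontR [ 0.526  -0.0375  0.116 ] [ 0.5254 -0.0365  0.116 ]
backR [ 0.6398 -0.0382  0.116 ] [ 0.6404 -0.0387  0.116 ]
coverBL [0.6359 0.0324 0.116 ] [0.6363 0.0329 0.116 ]
coverBR [ 0.6375 -0.0256  0.116 ] [ 0.6358 -0.0255  0.116 ]
h1 [0.6131 0.0129 0.116 ] [0.6128 0.0125 0.116 ]
h2 [0.6303 0.0124 0.116 ] [0.6304 0.0125 0.116 ]
h3 [ 0.6301 -0.0048  0.116 ] [ 0.6306 -0.0051  0.116 ]
h4 [ 0.6125 -0.004   0.116 ] [ 0.6132 -0.0045  0.116 ]
sillL [0.5253 0.0239 0.098 ] [0.5268 0.0233 0.098 ]
sillR [ 0.5255 -0.0131  0.098 ] [ 0.5255 -0.0131  0.098 ]
```

```bash
python3 - <<'E'
from h import *
np.set_printoptions(precision=4,suppress=True)
C=loadcam("c4"); im=cv2.imread("pics/c4_raw.png");hsv=cv2.cvtColor(im,cv2.COLOR_BGR2HSV)
m=cv2.inRange(hsv,(0,0,170),(180,40,255));m[:, :220]=0;m[:,340:]=0;m[240:]=0
rows=[(v,np.flatnonzero(m[v,:]).min(),np.flatnonzero(m[v,:]).max()+1) for v in (14,16,25,50,80,110,140,170,200) if m[v,225:330].any()]
print(rows, np.flatnonzero(m.any(1))[:3])
p,R,s=tool()
for h in (.006,.0075,.009):
  print(h,[np.round(R.T@(onz(C,(u,v),p[2]+h)-p)*1000,1)[:2].tolist() for v,l,r in (rows[0],rows[-1]) for u in (l,r)])
for v,l,r in rows: print(v,"depth by width",350.7*28/(r-l))
E
```

```text
[(14, np.int64(238), np.int64(319)), (16, np.int64(237), np.int64(319)), (25, np.int64(238), np.int64(319)), (50, np.int64(239), np.int64(318)), (80, np.int64(239), np.int64(317)), (110, np.int64(240), np.int64(316)), (140, np.int64(241), np.int64(315)), (170, np.int64(242), np.int64(340)), (200, np.int64(243), np.int64(340))] [14 15 16]
0.006 [[104.9, -14.1], [104.9, 14.0], [37.4, -14.3], [37.5, 25.1]]
0.0075 [[104.6, -14.0], [104.6, 13.8], [37.9, -14.2], [38.0, 24.8]]
0.009 [[104.3, -13.8], [104.3, 13.7], [38.3, -14.0], [38.4, 24.5]]
14 depth by width 121.22962962962963
16 depth by width 119.75121951219512
25 depth by width 121.22962962962963
50 depth by width 124.2987341772152
80 depth by width 125.8923076923077
110 depth by width 129.20526315789473
140 depth by width 132.6972972972973
170 depth by width 100.2
200 depth by width 101.23298969072165
```

```bash
python3 - <<'E'
from h import *
print(togo([0.416,0.0048,0.15],np.pi/2-0.008))
E
```

```text
[0.0, -73.0, 100.1, -1.5676]
```

```bash
python3 -m inch '[0,-20,0,0.14,10, 0,-40,0,0.28,10, 0,-60,0,0.42,10, 0,-73,0,0.56,10, 0,-73,0,0.7,10, 0,-73,0,0.84,10, 0,-73,0,0.98,10, 0,-73,0,1.12,10, 0,-73,0,1.26,10, 0,-73,0,1.4,10, 0,-73,0,1.54,10, 0,-73,0,1.574,10]' && python3 -m inch '[0,0,50,0,10,0,0,100,0,10,0,0,100,0,10,0,0,100,0,10]'; python3 - <<'E'
from h import *
snap("wrist","d1");snap("side","d1s",(205,155,405,305),4)
print(togo([0.416,0.0048,0.095],np.pi/2-0.008), tool()[2]["joint_pos"])
E
```

```text
t: 5.55
tcp_pos: [0.4157, 0.0046, 0.2498]
ee_rot: [1.0, -0.006, -0.001, -0.0]
contact_force: [0.0, -0.4, -1.4]
width: 0.0288
t: 5.95
tcp_pos: [0.4155, 0.004, 0.1508]
ee_rot: [1.0, -0.006, -0.001, -0.0]
contact_force: [-0.2, -0.5, -1.4]
width: 0.0286
[-0.4, -0.3, 56.8, -0.0037] [-0.36256456  0.69561668  0.4879066   2.14293158 -0.72777598  0.46940775
 -0.88719373]
```

View pics/d1.png

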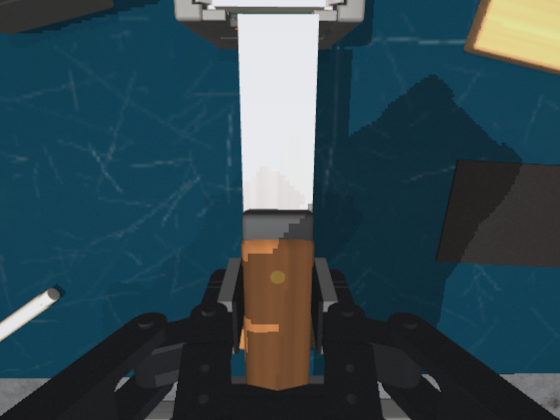

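View pics/d1s.png

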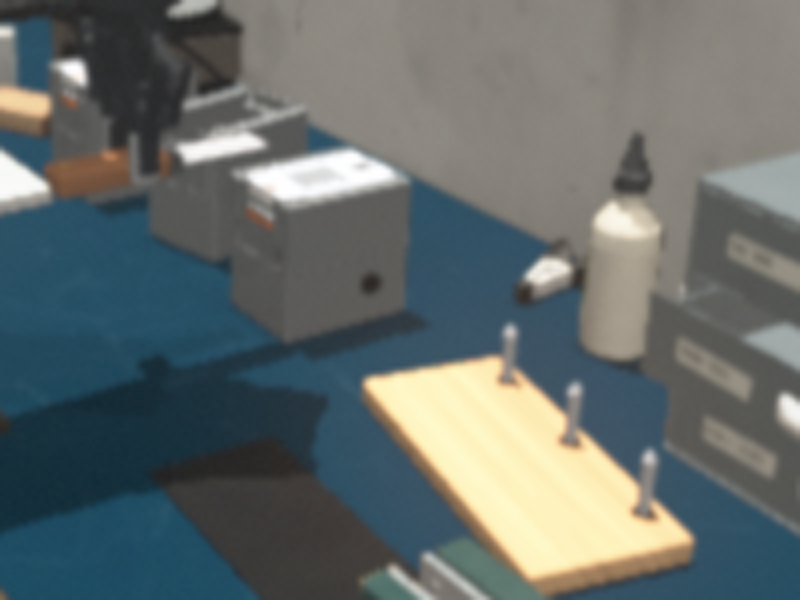

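```bash
python3 - <<'E'
from h import *
np.set_printoptions(precision=4,suppress=True)
C=loadcam("d1")
for P in ([0.5271,0.0481,.116],[0.526,-0.0375,.116],[0.526,0.0235,.098],[0.5255,-0.0131,.098]): print(proj(C,P))
cv2.imwrite("pics/d1z.png",cv2.resize(cv2.imread("pics/d1_raw.png")[0:70,160:380],None,fx=3.5,fy=3.5,interpolation=cv2.INTER_CUBIC))
E
```

```text
[174.9253  17.7579]
[364.5674  17.9799]
[234.181   26.5754]
[307.2635  26.7278]
```

View pics/d1z.png

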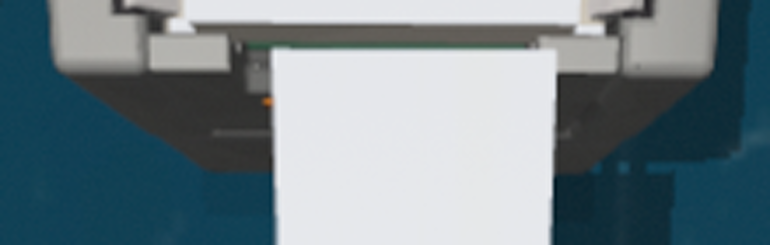

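```bash
python3 -m inch '[0,-2,20,-0.004,10,0,-2,40,-0.004,10,0,-2,52,-0.004,10,0,-2,56,-0.004,10,0,-2,56,-0.004,10,0,-2,56,-0.004,10]'; python3 - <<'E'
from h import *
snap("wrist","d2",(160,0,380,140),3.5);snap("side","d2s",(205,155,405,305),4)
E
```

```text
t: 6.65
tcp_pos: [0.417, 0.0066, 0.0968]
ee_rot: [1.0, -0.004, 0.001, -0.0]
contact_force: [-0.2, -0.1, -1.0]
width: 0.0285
```

View pics/d2.png

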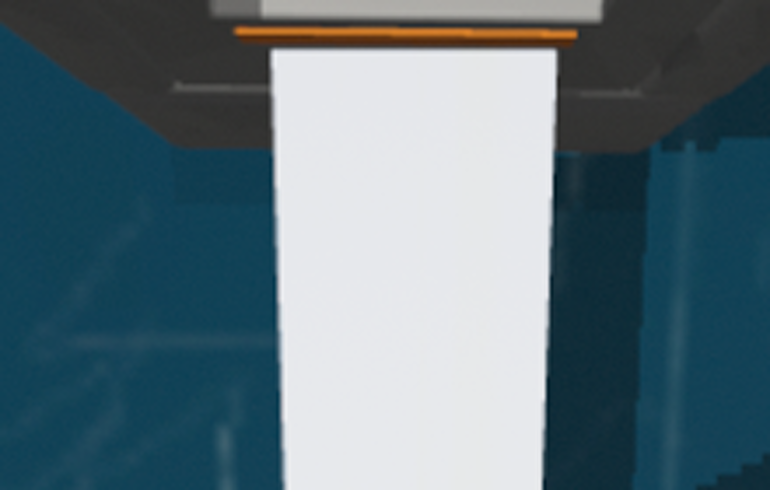

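View pics/d2s.png

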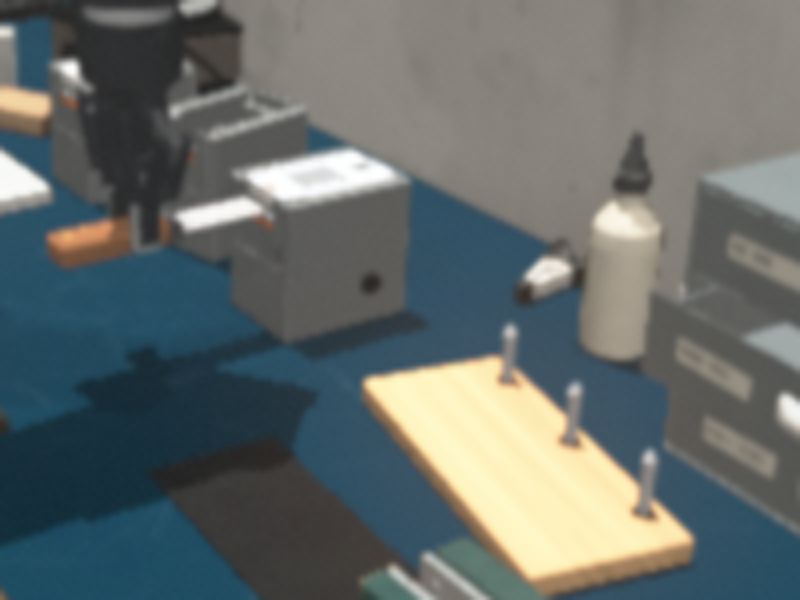

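```bash
python3 -m inch '[4,0,0,0,10,7,0,0,0,10,7,0,0,0,10,7,0,1,0,10,7,0,1.5,0,10,7,0,1.5,0,10]'; python3 -m inch '[0,0,0.7,0,10,0,0,0.7,0,10,0,0,0.7,0,10]';  python3 -m inch '[0,0,0.7,0,10,0,0,0.7,0,10,0,0,0.7,0,10]'
```

```text
t: 7.35
tcp_pos: [0.4237, 0.0065, 0.095]
ee_rot: [1.0, -0.004, 0.001, -0.0]
contact_force: [0.4, -0.2, -1.7]
width: 0.0286
t: 7.65
tcp_pos: [0.4237, 0.0065, 0.0942]
ee_rot: [1.0, -0.004, 0.001, -0.0]
contact_force: [-0.3, -0.5, -0.9]
width: 0.0287
t: 7.95
tcp_pos: [0.4237, 0.0065, 0.0935]
ee_rot: [1.0, -0.004, 0.001, -0.0]
contact_force: [0.1, 0.5, -0.9]
width: 0.0286
```

```bash
python3 -m inch '[0,0,0.7,0,10,0,0,0.7,0,10,0,0,0.7,0,10]';  python3 -m inch '[0,0,0.7,0,10,0,0,0.7,0,10,0,0,0.7,0,10]'
```

```text
t: 8.25
tcp_pos: [0.4237, 0.0065, 0.0928]
ee_rot: [1.0, -0.004, 0.001, -0.0]
contact_force: [-0.0, -0.8, -1.0]
width: 0.0291
t: 8.55
tcp_pos: [0.4237, 0.0065, 0.0922]
ee_rot: [1.0, -0.004, 0.001, -0.0]
contact_force: [-0.6, 0.3, 1.3]
width: 0.0287
```

```bash
python3 -m inch '[0,0,0.5,0,10,0,0,0.5,0,10,0,0,0.5,0,10]'
```

```text
t: 8.85
tcp_pos: [0.4237, 0.0065, 0.0917]
ee_rot: [1.0, -0.004, 0.001, -0.0]
contact_force: [-1.5, -0.2, 2.9]
width: 0.0286
```

```bash
python3 -m inch '[0,0,-2.2,0,10,0,0,-2.2,0,10,3,0,-2.2,0,10,6,0,-2.2,0,10,8,0,-2.2,0,10,8,0,-2.2,0,10]' ; python3 -m inch '[3,0,0,0,10,6,0,0,0,10,9,0,0,0,10,12,0,0,0,10,14,0,0,0,10,16.5,0,0,0,10,16.5,0,0,0,10]'
```

```text
t: 9.45
tcp_pos: [0.432, 0.0064, 0.0938]
ee_rot: [1.0, -0.004, 0.001, -0.0]
contact_force: [-0.8, -0.1, -1.6]
width: 0.0288
t: 10.15
tcp_pos: [0.4487, 0.0063, 0.0938]
ee_rot: [1.0, -0.004, 0.001, -0.0]
contact_force: [-0.6, -0.6, -1.4]
width: 0.0285
```

```bash
python3 -m inch '[0,0,2,0,10,0.1,0,5,0,10,0.3,0,8.3,0,10,0.6,0,11.6,0,10,1.2,0,15,0,10,1.2,0,15,0,10]' ; python3 - <<'E'
from h import *
snap("side","e1",(205,155,405,305),4); snap("wrist","e1w")
E
```

```text
t: 10.75
tcp_pos: [0.4492, 0.0062, 0.0785]
ee_rot: [1.0, -0.004, 0.001, -0.0]
contact_force: [-6.0, -0.8, 5.1]
width: 0.0286
```

View pics/e1.png

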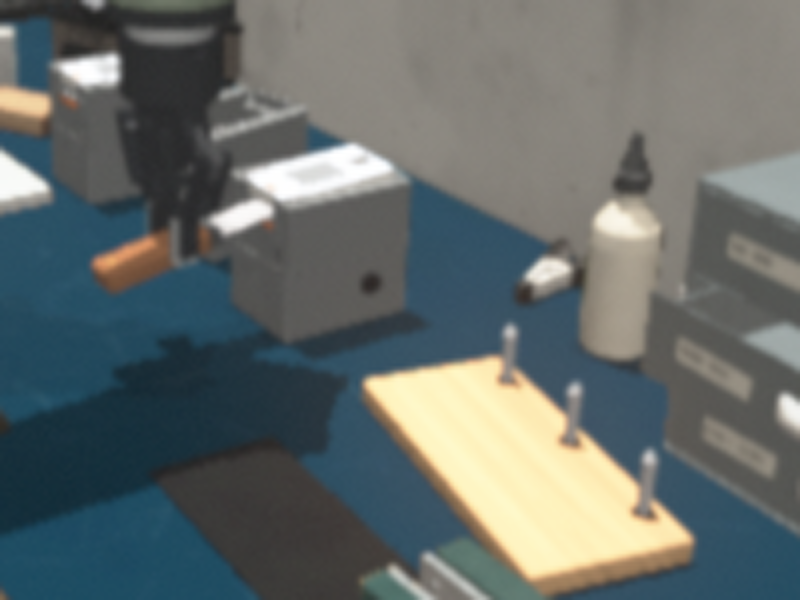

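View pics/e1w.png

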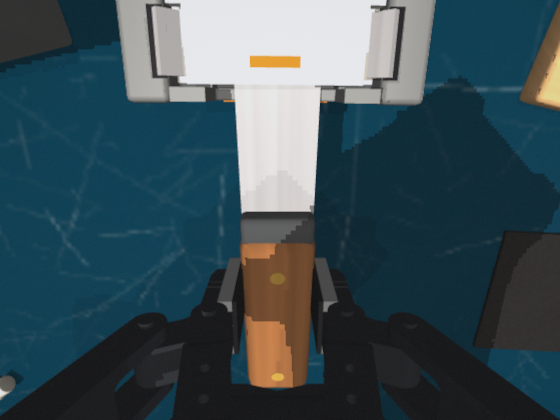

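Works: the handle pitches in the grip as it pivots. Continuing along the arc.

```bash
python3 -m inch '[0.8,0,3.3,0,10,1.4,0,6.5,0,10,2.4,0,9.8,0,10,3.4,0,12.9,0,10,4.6,0,16,0,10,4.6,0,16,0,10]' ; python3 - <<'E'
from h import *
snap("side","e2",(205,155,405,305),4); snap("wrist","e2w")
E
```

```text
t: 11.45
tcp_pos: [0.4532, 0.0062, 0.0623]
ee_rot: [1.0, -0.004, -0.0, -0.0]
contact_force: [-5.2, -0.4, 5.2]
width: 0.0284
```

View pics/e2w.png

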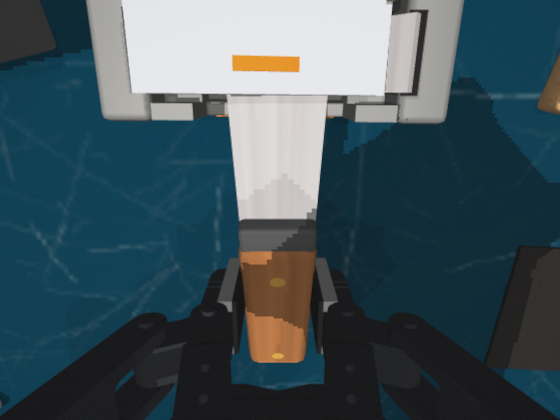

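```bash
python3 -m inch '[1.6,0,2,0,10,3.3,0,3.9,0,10,4.2,0,5.7,0,10,5.2,0,7.4,0,10,6.2,0,9.2,0,10,7.2,0,10.9,0,10,7.2,0,10.9,0,10]' ; python3 - <<'E'
from h import *
snap("side","e3",(205,155,405,305),4); snap("wrist","e3w")
E
```

```text
t: 12.25
tcp_pos: [0.4596, 0.0061, 0.0513]
ee_rot: [1.0, -0.004, -0.001, -0.001]
contact_force: [-5.2, 0.4, 4.5]
width: 0.0286
```

View pics/e3w.png

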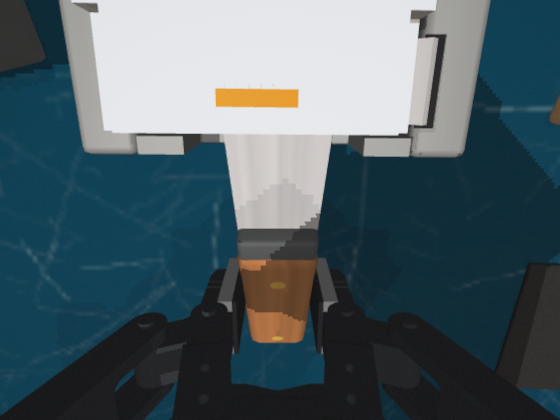

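View pics/e3.png

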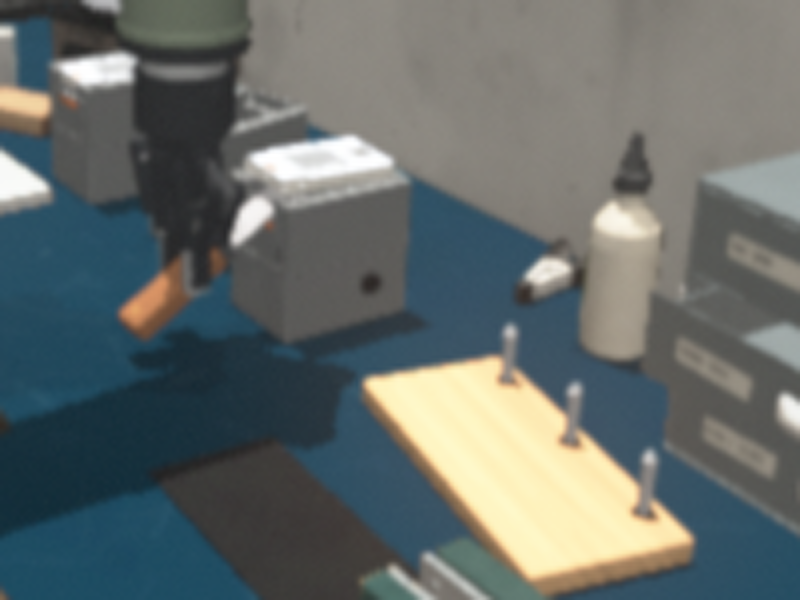

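```bash
python3 - <<'E'
import cv2
a=cv2.imread("pics/e3w_raw.png")[0:170,60:500]; cv2.imwrite("pics/z.png",cv2.resize(a,None,fx=1.8,fy=1.8,interpolation=cv2.INTER_CUBIC))
a=cv2.imread("pics/e3_raw.png")[180:220,250:320]; cv2.imwrite("pics/z2.png",cv2.resize(a,None,fx=10,fy=10,interpolation=cv2.INTER_CUBIC))
E
```

```text
(no output)
```

View pics/z.png

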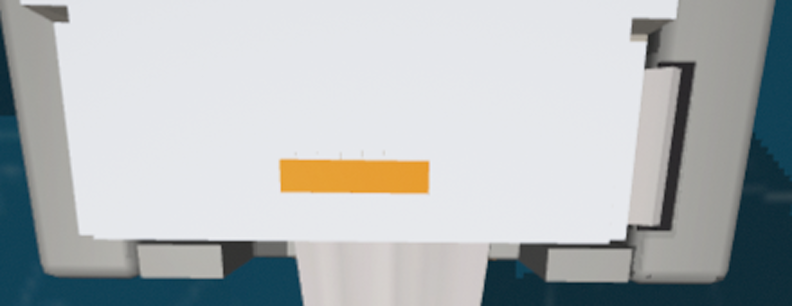

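View pics/z2.png

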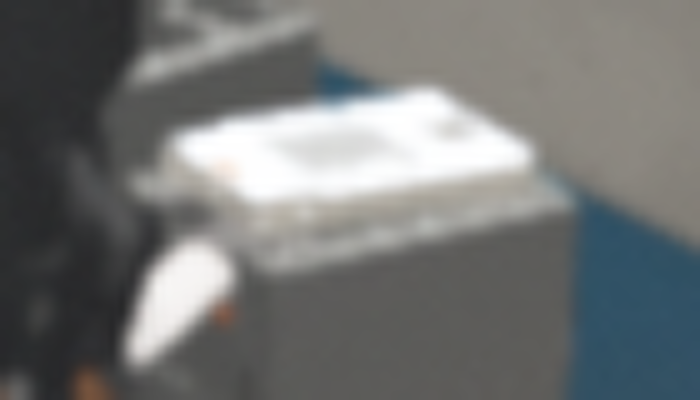

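```bash
python3 - <<'E'
from h import *
np.set_printoptions(precision=4,suppress=True)
A=loadcam("e3w");B=loadcam("e3")
print(tri((A,(103.3,131)),(B,(267.5,193.5))));print(tri((A,(408.9,134.5)),(B,(274.2,199.5))))
# catch right outer/inner at z=.118
for u,v in ((640,70),(685,70),(635,225),(672,228)): print(onz(A,(60+u/1.8,v/1.8),.118), onz(A,(60+u/1.8,v/1.8),.13))
for P in ([.531,.030,.128],[.531,-.02,.128]): print(proj(A,P),proj(B,P))
E
```

```text
(array([0.5346, 0.032 , 0.1349]), [1.5120721284904002, 1.5120721284903886])
(array([ 0.5307, -0.0174,  0.1318]), [1.7193867831320553, 1.719386783132062])
[ 0.549  -0.0227  0.118 ] [ 0.5475 -0.0184  0.13  ]
[ 0.549  -0.0276  0.118 ] [ 0.5475 -0.0225  0.13  ]
[ 0.5325 -0.024   0.118 ] [ 0.5336 -0.0195  0.13  ]
[ 0.5321 -0.0284  0.118 ] [ 0.5333 -0.0232  0.13  ]
[140.4014 140.2883] [266.4197 195.7685]
[409.9404 138.273 ] [275.3013 200.869 ]
```

```bash
python3 - <<'E'
from h import *
for i,(n,cr) in enumerate((("e1w",(110,0,450,120)),("e2w",(80,0,480,130)))):
    a=cv2.imread(f"pics/{n}_raw.png")[cr[1]:cr[3],cr[0]:cr[2]]; cv2.imwrite(f"pics/zz{i}.png",cv2.resize(a,None,fx=2,fy=2,interpolation=cv2.INTER_CUBIC))
E
```

```text
(no output)
```

View pics/zz0.png

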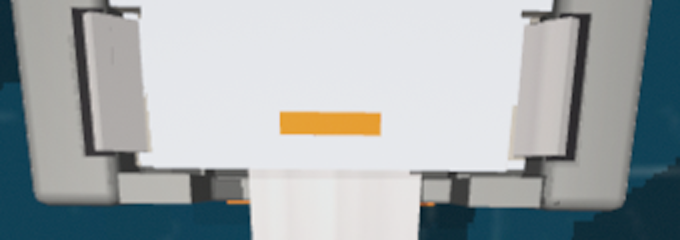

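View pics/zz1.png

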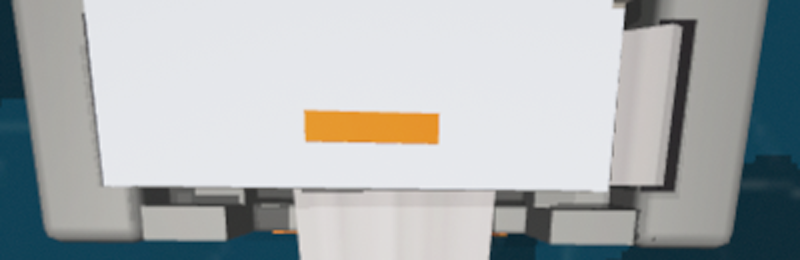

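```bash
python3 -m inch '[-1.8,0,-3.2,0,10,-3.4,0,-6.5,0,10,-5.2,0,-9.7,0,10,-5.2,0,-9.7,0,10]' ; python3 - <<'E'
from h import *
snap("side","e4",(250,180,320,220),10); snap("wrist","e4w",(60,0,500,170),1.8)
E
```

```text
t: 12.75
tcp_pos: [0.4543, 0.0062, 0.0616]
ee_rot: [1.0, -0.004, -0.001, -0.001]
contact_force: [-0.4, -0.6, -1.3]
width: 0.0286
```

View pics/e4w.png

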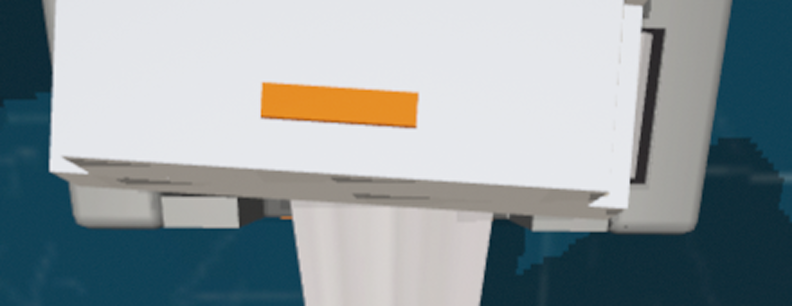

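View pics/e4.png

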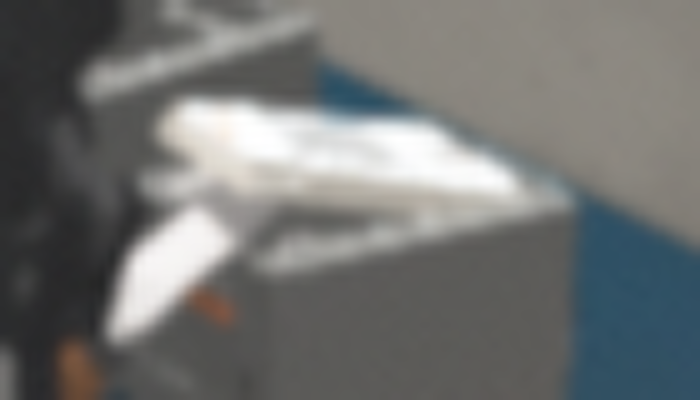

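```bash
python3 -m inch '[2.6,0,4.8,0,10,4.8,0,9,0,10,4.8,0,9,0,10,2,0,10.8,0,10,-2,0,13.2,0,10,-6.5,0,16,0,10,-6.5,0,16,0,10]' ; python3 - <<'E'
from h import *
snap("side","e5",(250,180,320,220),10); snap("wrist","e5w",(60,0,500,170),1.8)
E
```

```text
t: 13.55
tcp_pos: [0.4471, 0.0062, 0.0449]
ee_rot: [1.0, -0.004, -0.001, -0.001]
contact_force: [0.1, 0.1, -1.3]
width: 0.029
```

View pics/e5w.png

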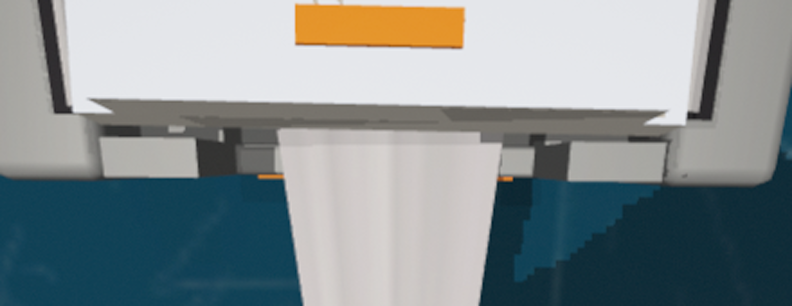

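View pics/e5.png

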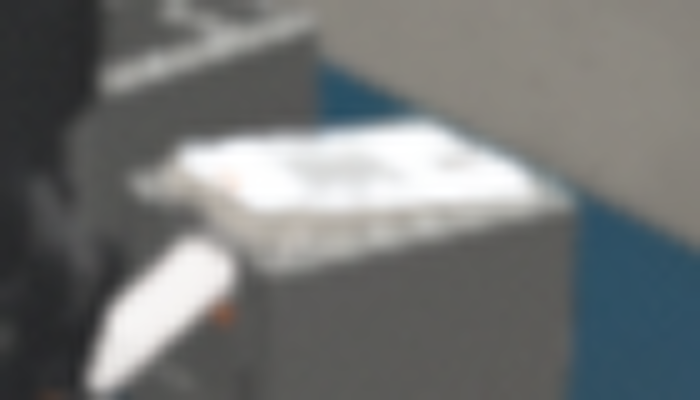

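```bash
python3 -m inch '[-10,0,0,0,10,-20,0,0,0,10,-30,0,-2,0,10,-36,0,-10,0,10,-40,0,-60,0,10,-40,0,-110,0,10,-40,0,-155,0,10,-40,0,-155,0,10,-40,0,-155,0,10]' ; python3 - <<'E'
from h import *
snap("side","f1",(205,155,405,305),4); snap("wrist","f1w"); snap("top","f1t")
E
```

```text
t: 14.55
tcp_pos: [0.4086, 0.0068, 0.2021]
ee_rot: [1.0, -0.004, 0.001, -0.001]
contact_force: [0.3, 0.1, -1.6]
width: 0.0286
```

View pics/f1w.png

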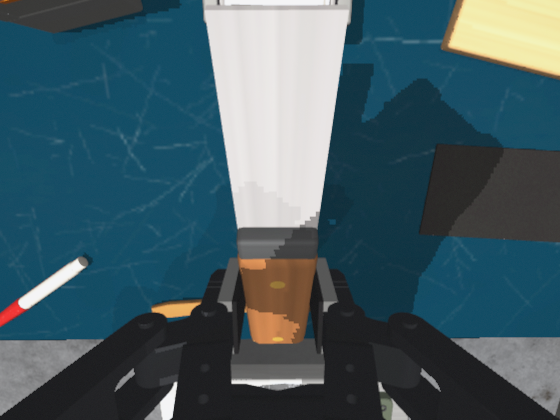

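View pics/f1.png

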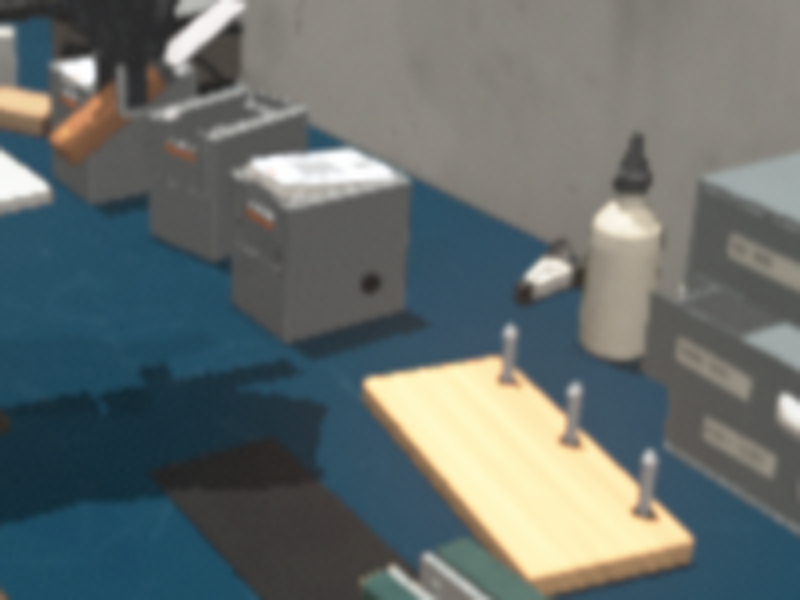

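```bash
python3 -m inch '[10,-40,40,0,10,10,-70,90,0,10,10,-70,135,0,10,10,-70,155,0,10,10,-70,155,0,10]' ; python3 -m inch '[0,0,6,0,10,0,0,12,0,10,0,0,12,0,10]'
```

```text
t: 15.2
tcp_pos: [0.416, 0.0761, 0.0416]
ee_rot: [1.0, -0.005, -0.005, -0.001]
contact_force: [0.1, -0.2, -0.4]
width: 0.0285
t: 15.5
tcp_pos: [0.4172, 0.0752, 0.0306]
ee_rot: [1.0, -0.006, -0.003, -0.001]
contact_force: [4.8, -1.7, 10.7]
width: 0.0286
```

```bash
python3 -m inch '[0,0,4,0,10,0,0,8,0,10,0,0,12,0,10,0,0,12,0,10]'; python3 -m inch '[0,0,4,0,10,0,0,8,0,10,0,0,12,0,10,0,0,14,0,10,0,0,14,0,10]'
```

```text
t: 15.9
tcp_pos: [0.4195, 0.0745, 0.0201]
ee_rot: [1.0, -0.007, -0.001, -0.001]
contact_force: [10.6, 0.2, 16.1]
width: 0.0289
t: 16.4
tcp_pos: [0.4233, 0.0741, 0.0089]
ee_rot: [1.0, -0.007, -0.001, 0.0]
contact_force: [6.3, -1.1, 9.8]
width: 0.0285
```

```bash
python3 -m inch '[0,0,2,0,10,0,0,4,0,10,0,0,5.5,0,10,0,0,5.5,0,10]'; python3 - <<'E'
from h import *
snap("wrist","g1")
E
```

```text
t: 16.8
tcp_pos: [0.4252, 0.0738, 0.0056]
ee_rot: [1.0, -0.008, -0.001, 0.0]
contact_force: [0.4, 0.7, 9.9]
width: 0.0287
```

View pics/g1.png

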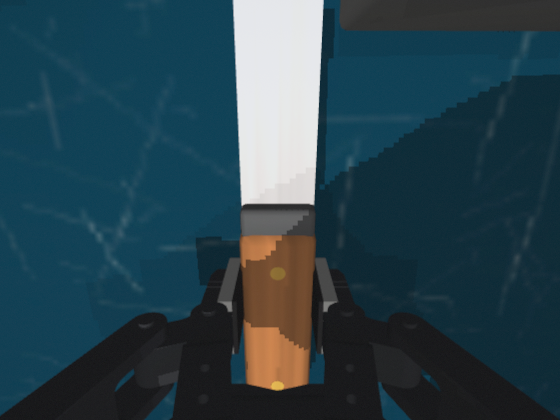

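```bash
python3 -m inch '[0,0,0,0,30,0,0,0,0,40,0,0,0,0,45,0,0,-2,0,45,0,0,-2,0,45,0,0,-2,0,45]'; python3 - <<'E'
from h import *
snap("wrist","g2")
E
```

```text
t: 17.45
tcp_pos: [0.4252, 0.0738, 0.0076]
ee_rot: [1.0, -0.008, -0.001, 0.0]
contact_force: [0.6, -0.2, 0.4]
width: 0.0453
```

View pics/g2.png

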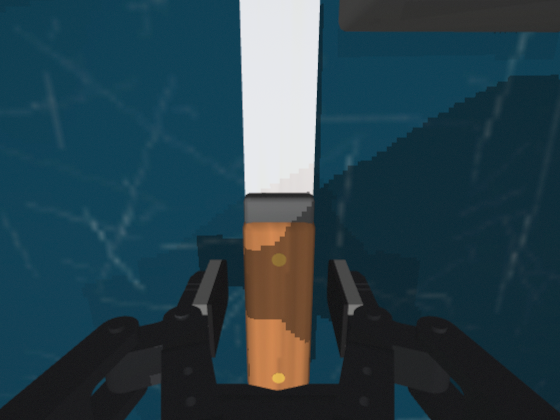

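```bash
python3 -m inch '[7,0,0,0,45,7,0,3,0,45,7,0,3,0,45,7,0,3,0,30,7,0,3,0,20,7,0,3,0,10,7,0,3,0,10,7,0,3,0,10,7,0,3,0,10]'; python3 - <<'E'
from h import *
snap("wrist","g3"); p,R,s=tool()
C=loadcam("g3"); im=cv2.imread("pics/g3_raw.png");hsv=cv2.cvtColor(im,cv2.COLOR_BGR2HSV)
m=cv2.inRange(hsv,(0,0,170),(180,40,255));m[:, :220]=0;m[:,340:]=0;m[200:]=0
v=np.flatnonzero(m.any(1))[0]; l,r=np.flatnonzero(m[v+2])[[0,-1]]
print(v,l,r+1,R.T@(onz(C,((l+r+1)/2,v),0.01125)-p)*1000,0.01-p[2])
E
```

```text
t: 18.4
tcp_pos: [0.4318, 0.0736, 0.0048]
ee_rot: [1.0, -0.008, -0.001, 0.0]
contact_force: [-1.5, -0.2, 5.6]
width: 0.0286
17 237 318 [104.04109093   0.89277626  -6.7822105 ] 0.00522398136495607
```

```bash
python3 -m inch '[0,0,-45,0,10,0,0,-90,0,10,0,0,-140,0,10,0,0,-190,0,10,0,0,-215,0,10,0,0,-215,0,10]'; python3 -m inch '[3,-25,0,-0.14,10,6,-50,0,-0.28,10,9,-75,0,-0.42,10,12,-100,0,-0.56,10,15,-125,0,-0.7,10,18,-150,0,-0.84,10,21,-175,0,-0.98,10,23,-190,0,-1.12,10,23,-190,0,-1.26,10,23,-190,0,-1.4,10,23,-190,0,-1.55,10,23,-190,0,-1.55,10]';  python3 - <<'E'
from h import *
snap("wrist","h1",(300,20,560,220),3);print(tool()[2]["joint_pos"])
E
```

```text
t: 19.05
tcp_pos: [0.4335, 0.0736, 0.2237]
ee_rot: [1.0, -0.007, 0.001, -0.001]
contact_force: [0.0, 1.4, -1.7]
width: 0.0288
t: 20.25
tcp_pos: [0.4591, 0.2631, 0.2235]
ee_rot: [0.719, 0.695, 0.001, -0.0]
contact_force: [-0.2, -0.2, -1.5]
width: 0.0283
[-0.79204696  0.68066027  0.39816053  1.673685   -0.33128925  0.85215938
 -0.29308665]
```

```bash
python3 -m inch '[25,20,-15,0,10,50,33,-30,0,10, 50,33,-30,0,10, 50,33,-30,0,10]';  python3 - <<'E'
from h import *
snap("wrist","h2",(300,40,560,240),3)
E
```

```text
t: 20.7
tcp_pos: [0.4937, 0.3117, 0.253]
ee_rot: [0.722, 0.692, 0.001, -0.0]
contact_force: [0.2, -0.2, -2.4]
width: 0.0286
```

View pics/h1.png

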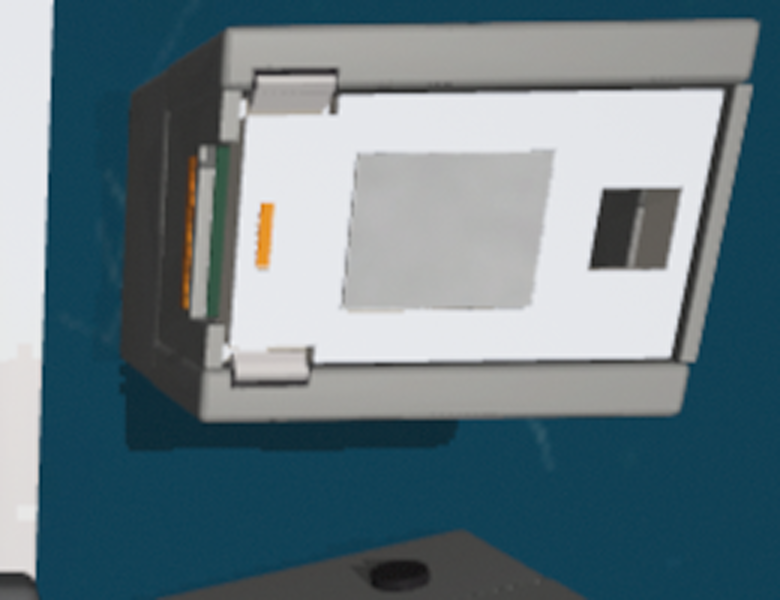

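View pics/h2.png

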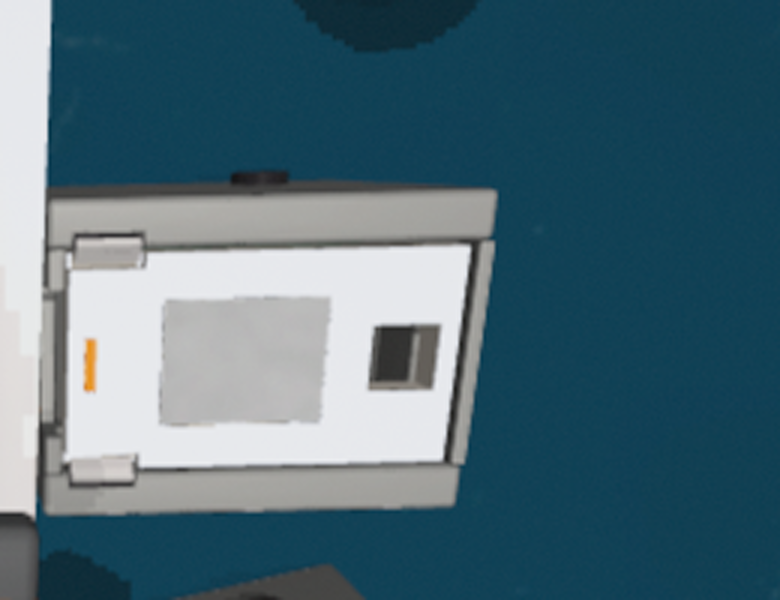

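```bash
python3 - <<'E'
from h import *
np.set_printoptions(precision=4,suppress=True)
A=loadcam("h1");B=loadcam("h2")
a=lambda p:(300+p[0]/3,20+p[1]/3); b=lambda p:(300+p[0]/3,40+p[1]/3)
pts={"frontL":((228,30),(50,200)),"frontR":((202,422),(44,515)),"backL":((757,20),(497,190)),"backR":((682,413),(456,507)),
"coverBL":((723,88),(471,244)),"coverBR":((674,359),(445,463)),
"h1":((604,188),(376,325)),"h2":((682,187),(440,323)),"h3":((667,269),(432,390)),"h4":((588,268),(369,390)),"l1":((358,152),(163,298)),"l2":((554,149),(331,296)),"l3":((530,306),(322,421)),"l4":((341,310),(159,425))}
X={}
for k,(p,q) in pts.items():
    X[k],e=tri((A,a(p)),(B,b(q))); print(k,X[k],np.round(e,2)[0], onz(A,a(p),.116)[:2],onz(B,b(q),.116)[:2])
g=lambda ks:sum((onz(A,a(pts[k][0]),.116)+onz(B,b(pts[k][1]),.116))/2 for k in ks)/len(ks)
print("hole",g(["h1","h2","h3","h4"]),"label",g(["l1","l2","l3","l4"]),"cent",g(["frontL","frontR","backL","backR"]))
print("meanZ",np.mean([X[k][2] for k in X]))
Q={k:g([k]) for k in pts}
an=lambda i,j:np.degrees(np.arctan2(*(Q[i]-Q[j])[1::-1]))
print([an(*t) for t in(("backL","frontL"),("backR","frontR"),("l2","l1"),("l3","l4"))],an("frontL","frontR")-90,an("backL","backR")-90)
for p in ((198,150),(190,318)): print("sill",onz(A,a(p),.098))
E
```

```text
frontL [0.527  0.3783 0.1134] 0.13 [0.5265 0.3778] [0.5267 0.3785]
frontR [0.5246 0.2931 0.1161] 0.32 [0.5249 0.2928] [0.5244 0.2933]
backL [0.6416 0.3762 0.1137] 0.25 [0.6397 0.3761] [0.6406 0.3762]
backR [0.6393 0.2912 0.1166] 0.18 [0.6395 0.2913] [0.6397 0.2909]
coverBL [0.6361 0.3629 0.1146] 0.1 [0.6351 0.3628] [0.6355 0.3629]
coverBR [0.6347 0.3043 0.1169] 0.1 [0.6352 0.3042] [0.6352 0.3039]
h1 [0.613  0.3429 0.1153] 0.1 [0.6125 0.3429] [0.6128 0.3429]
h2 [0.6297 0.3427 0.1162] 0.13 [0.63   0.3426] [0.6297 0.3428]
h3 [0.6289 0.325  0.1174] 0.05 [0.6298 0.3248] [0.6295 0.3247]
h4 [0.6128 0.3253 0.1147] 0.33 [0.6117 0.3257] [0.6125 0.3254]
l1 [0.5561 0.3524 0.1171] 0.19 [0.5567 0.3523] [0.5562 0.3524]
l2 [0.5998 0.3513 0.1168] 0.23 [0.6001 0.3515] [0.6003 0.3511]
l3 [0.6007 0.3172 0.1146] 0.34 [0.5996 0.3175] [0.6004 0.3173]
l4 [0.556  0.318  0.1158] 0.06 [0.5559 0.3181] [0.556 0.318]
hole [0.6211 0.334  0.116 ] label [0.5781 0.3348 0.116 ] cent [0.5827 0.3346 0.116 ]
meanZ 0.11564615818323257
[np.float64(-1.0171504310264121), np.float64(-0.9943825780830025), np.float64(-1.378896138466148), np.float64(-0.808168870301055)] -1.3039632756756134 -0.3452067184897203
sill [0.5254 0.3548 0.098 ]
sill [0.5252 0.3156 0.098 ]
```

```bash
python3 - <<'E'
from h import *
print(togo([0.4144,0.338,0.15],np.pi/2-0.0175), togo([0.4144,0.338,0.15],0))
E
```

```text
[23.3, -80.3, 103.0, 1.5462] [23.3, -80.3, 103.0, -0.0421]
```

```bash
python3 -m inch '[4,-15,0,0.14,10,8,-30,0,0.28,10,12,-45,0,0.42,10,16,-60,0,0.56,10,20,-75,0,0.7,10,23.3,-80.3,0,0.84,10,23.3,-80.3,0,0.98,10,23.3,-80.3,0,1.12,10,23.3,-80.3,0,1.26,10,23.3,-80.3,0,1.4,10,23.3,-80.3,0,1.546,10,23.3,-80.3,0,1.546,10]' ; python3 -m inch '[0,0,50,0,10,0,0,100,0,10,0,0,103,0,10,0,0,103,0,10]'; python3 - <<'E'
from h import *
snap("wrist","i1")
print(togo([0.4144,0.338,0.097],np.pi/2-0.0175))
C=loadcam("i1")
for P in ([0.5266,0.3782,.116],[0.5247,0.293,.116]): print(proj(C,P))
E
```

```text
t: 21.95
tcp_pos: [0.414, 0.3374, 0.2526]
ee_rot: [1.0, -0.011, 0.0, -0.0]
contact_force: [-0.6, 0.0, -2.0]
width: 0.0287
t: 22.35
tcp_pos: [0.4143, 0.337, 0.1504]
ee_rot: [1.0, -0.011, -0.0, -0.0]
contact_force: [1.0, -0.7, 0.5]
width: 0.0283
[-0.5, -0.6, 54.5, -0.0041]
[178.69315781  16.94172366]
[367.71605984  17.20702813]
```

View pics/i1.png

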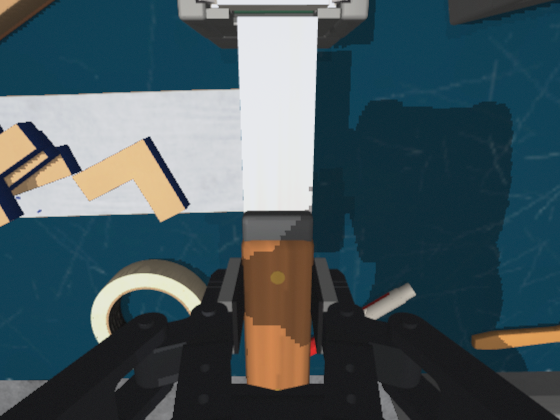

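```bash
python3 - <<'E'
from h import *
C=loadcam("i1")
for n,uv,z in (("marker red end",(315,350),.01),("marker tip",(412,292),.01),("tape right",(208,295),.03),("board corner",(240,90),.01),("board corner2",(240,213),.01),("wood r",(188,207),.02)): print(n,onz(C,uv,z))
T=loadcam("f1t"); 
for n,uv,z in (("marker a",(171,343),.01),("marker b",(211,315),.01),("tape",(123,325),.02),("board r",(173,265),.01)): print(n,onz(T,uv,z))
E
```

```text
marker red end [0.25158341 0.30247968 0.01      ]
marker tip [0.31495692 0.21378906 0.01      ]
tape right [0.32827109 0.3975567  0.03      ]
board corner [0.49516984 0.36298088 0.01      ]
board corner2 [0.39546083 0.36837504 0.01      ]
wood r [0.40504039 0.4095149  0.02      ]
marker a [0.24329961 0.32071062 0.01      ]
marker b [0.31524096 0.21110444 0.01      ]
tape [0.29596048 0.44897478 0.02      ]
board r [0.45488293 0.31598505 0.01      ]
```

```bash
python3 - <<'E'
from h import *
a=cv2.imread("pics/a_side.png")[145:255,130:290]; cv2.imwrite("pics/z3.png",cv2.resize(a,None,fx=5,fy=5,interpolation=cv2.INTER_CUBIC))
a=cv2.imread("pics/a_top.png")[235:300,110:230]; cv2.imwrite("pics/z4.png",cv2.resize(a,None,fx=6,fy=6,interpolation=cv2.INTER_CUBIC))
E
```

```text
(no output)
```

View pics/z3.png

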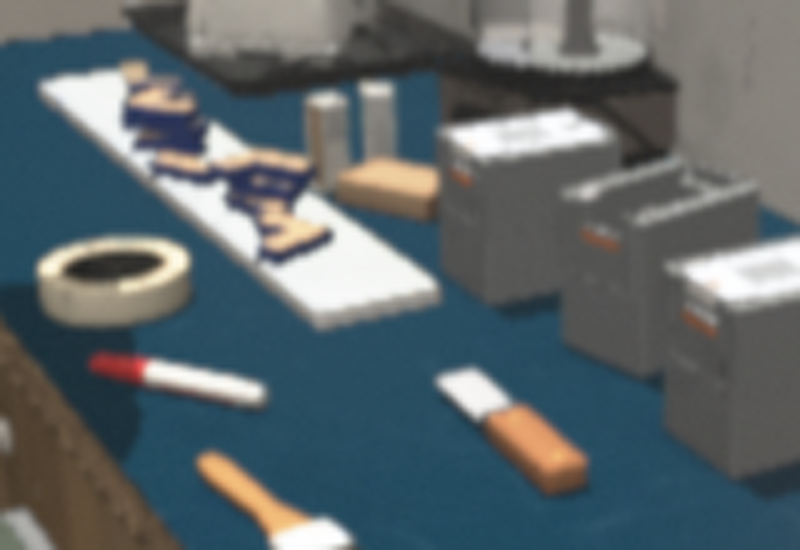

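View pics/z4.png

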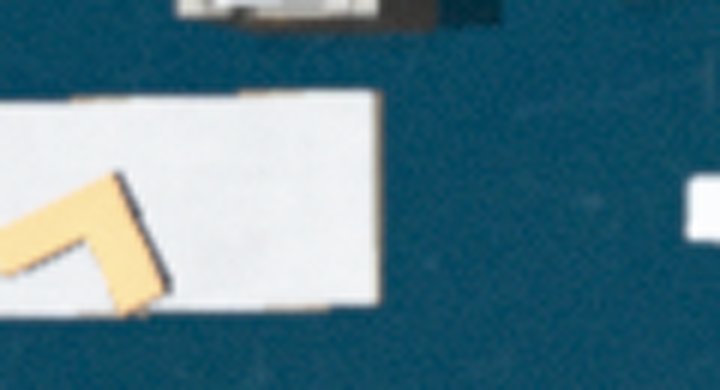

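```bash
python3 -m inch '[0,-0.6,25,-0.004,10,0,-0.6,45,-0.004,10,0,-0.6,52,-0.004,10,0,-0.6,52,-0.004,10,0,-0.6,52,-0.004,10]' ; python3 - <<'E'
from h import *
snap("wrist","i2",(160,0,380,140),3.5)
E
```

```text
t: 22.9
tcp_pos: [0.4155, 0.3383, 0.101]
ee_rot: [1.0, -0.009, 0.001, -0.001]
contact_force: [0.1, -0.4, -0.8]
width: 0.0284
```

View pics/i2.png

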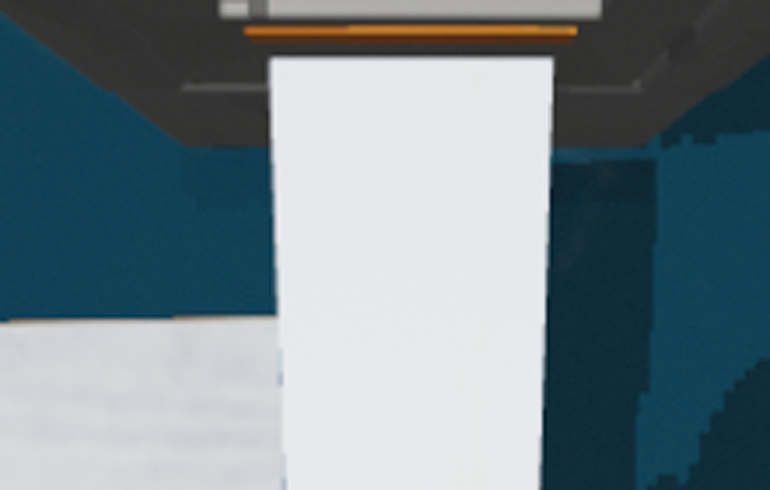

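```bash
python3 -m inch '[5,0,0,0,10,9,0,0,0,10,9,0,3,0,10,9,0,5,0,10,9,0,5,0,10]' ; python3 -m inch '[0,0,1,0,10,0,0,1,0,10,0,0,1,0,10]';python3 -m inch '[0,0,0.7,0,10,0,0,0.7,0,10,0,0,0.7,0,10]';python3 -m inch '[0,0,0.7,0,10,0,0,0.7,0,10,0,0,0.7,0,10]'
```

```text
t: 23.45
tcp_pos: [0.4242, 0.3381, 0.0956]
ee_rot: [1.0, -0.009, 0.001, -0.001]
contact_force: [-0.1, -0.6, -1.3]
width: 0.0284
t: 23.75
tcp_pos: [0.4241, 0.3381, 0.0946]
ee_rot: [1.0, -0.009, 0.001, -0.001]
contact_force: [0.1, -0.1, -1.5]
width: 0.0283
t: 24.05
tcp_pos: [0.4241, 0.3381, 0.0938]
ee_rot: [1.0, -0.009, 0.001, -0.001]
contact_force: [0.2, -0.5, -1.2]
width: 0.0287
t: 24.35
tcp_pos: [0.4242, 0.3381, 0.0932]
ee_rot: [1.0, -0.009, 0.001, -0.001]
contact_force: [0.1, -0.1, -1.7]
width: 0.0283
```

```bash
python3 -m inch '[0,0,0.7,0,10,0,0,0.7,0,10,0,0,0.7,0,10]';python3 -m inch '[0,0,0.7,0,10,0,0,0.7,0,10,0,0,0.7,0,10]';python3 -m inch '[0,0,0.6,0,10,0,0,0.6,0,10,0,0,0.6,0,10]'
```

```text
t: 24.65
tcp_pos: [0.4242, 0.3382, 0.0925]
ee_rot: [1.0, -0.009, 0.001, -0.001]
contact_force: [-1.1, 0.4, 2.0]
width: 0.0288
t: 24.95
tcp_pos: [0.4242, 0.3381, 0.0919]
ee_rot: [1.0, -0.009, 0.001, -0.001]
contact_force: [-2.0, 0.4, 2.8]
width: 0.0286
t: 25.25
tcp_pos: [0.4242, 0.3382, 0.0913]
ee_rot: [1.0, -0.009, 0.001, -0.001]
contact_force: [-2.9, 0.1, 5.0]
width: 0.0284
```

```bash
python3 -m inch '[0,0,-3,0,10,0,0,-3,0,10,3,0,-3,0,10,6,0,-3,0,10,8,0,-3,0,10,8,0,-3,0,10]' ; python3 -m inch '[3,0,0,0,10,6,0,0,0,10,9,0,0,0,10,12,0,0,0,10,14,0,0,0,10,16.5,0,0,0,10,16.5,0,0,0,10]'
```

```text
t: 25.85
tcp_pos: [0.4325, 0.3378, 0.0942]
ee_rot: [1.0, -0.009, 0.001, -0.001]
contact_force: [-0.8, 0.5, -0.5]
width: 0.0282
t: 26.55
tcp_pos: [0.4493, 0.3375, 0.0943]
ee_rot: [1.0, -0.009, 0.001, -0.001]
contact_force: [-0.2, -0.3, -0.9]
width: 0.0284
```

```bash
python3 -m inch '[0,0,2,0,10,0.1,0,5,0,10,0.3,0,8.3,0,10,0.7,0,11.6,0,10,1.2,0,14.9,0,10,1.9,0,18.2,0,10,2.6,0,21.4,0,10,3.6,0,24.6,0,10,4.6,0,27.7,0,10,5.6,0,30.2,0,10,6.6,0,32.6,0,10,6.6,0,32.6,0,10]'; python3 -m inch '[1.2,0,2.4,0,10,2.3,0,4.8,0,10,3.3,0,6.5,0,10,4.3,0,8.2,0,10,4.3,0,8.2,0,10]' ; python3 - <<'E'
from h import *
snap("wrist","j1",(60,0,500,170),1.8); snap("side","j1s",(190,150,270,210),9)
E
```

```text
t: 27.75
tcp_pos: [0.4556, 0.3378, 0.0615]
ee_rot: [1.0, -0.009, 0.001, -0.001]
contact_force: [-4.2, 1.8, 3.8]
width: 0.0287
t: 28.25
tcp_pos: [0.4596, 0.338, 0.0533]
ee_rot: [1.0, -0.008, 0.001, -0.001]
contact_force: [-5.6, 1.4, 4.9]
width: 0.0285
```

View pics/j1.png

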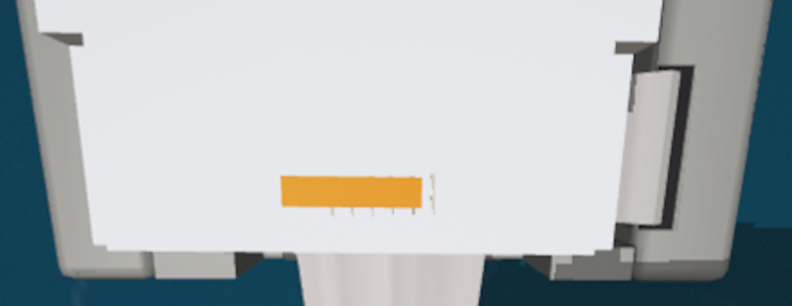

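View pics/j1s.png

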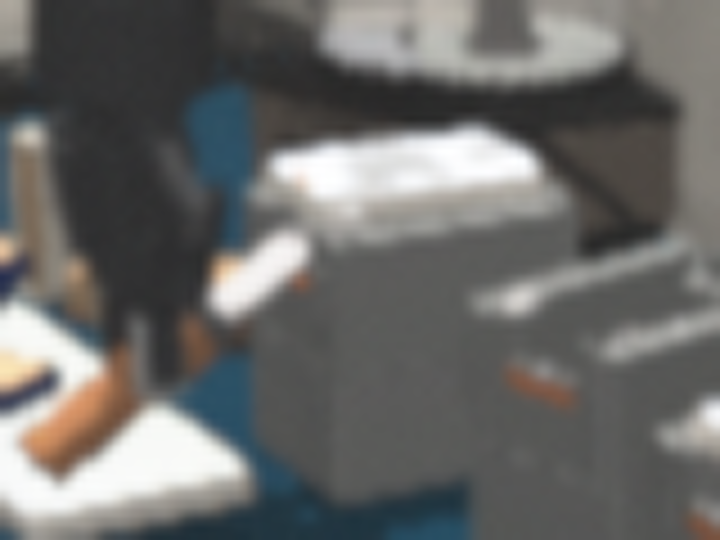

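```bash
python3 -m inch '[0.7,0,1.2,0,10,1.4,0,2.4,0,10,1.4,0,2.4,0,10,0,0,-0.6,0,10,-1.3,0,-3.6,0,10,-1.3,0,-3.6,0,10]' ; python3 - <<'E'
from h import *
snap("wrist","j2",(60,0,500,170),1.8); snap("side","j2s",(190,150,270,210),9)
E
```

```text
t: 28.95
tcp_pos: [0.4583, 0.338, 0.0572]
ee_rot: [1.0, -0.008, 0.001, -0.002]
contact_force: [-0.4, -0.4, -1.2]
width: 0.0286
```

View pics/j2.png

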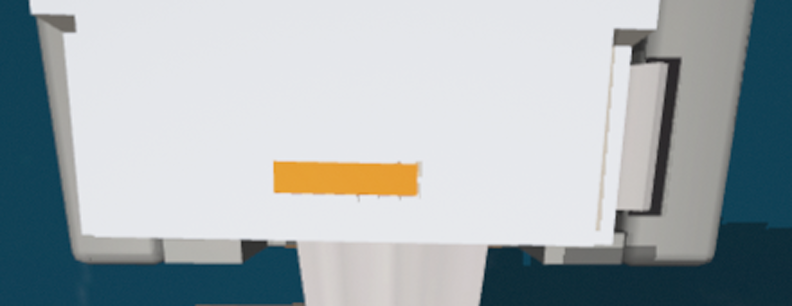

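View pics/j2s.png

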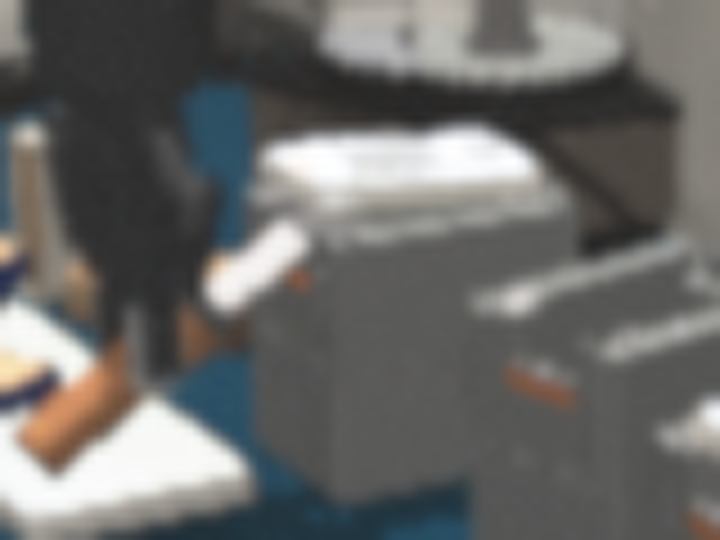

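```bash
python3 -m inch '[0.6,0,2,0,10,1,0,3.5,0,10,-2.5,0,5.6,0,10,-6,0,7.5,0,10,-10,0,8,0,10,-10,0,8,0,10]' ; python3 - <<'E'
from h import *
snap("wrist","j3",(60,0,500,170),1.8); snap("side","j3s",(190,150,270,210),9)
E
```

```text
t: 29.65
tcp_pos: [0.4505, 0.3381, 0.0504]
ee_rot: [1.0, -0.009, 0.004, -0.002]
contact_force: [9.0, -0.9, 19.9]
width: 0.0285
```

View pics/j3.png

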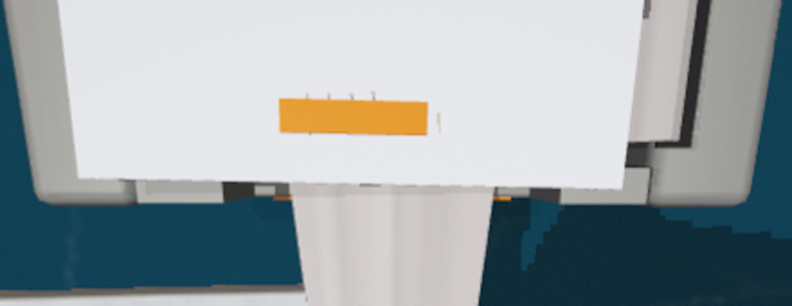

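View pics/j3s.png

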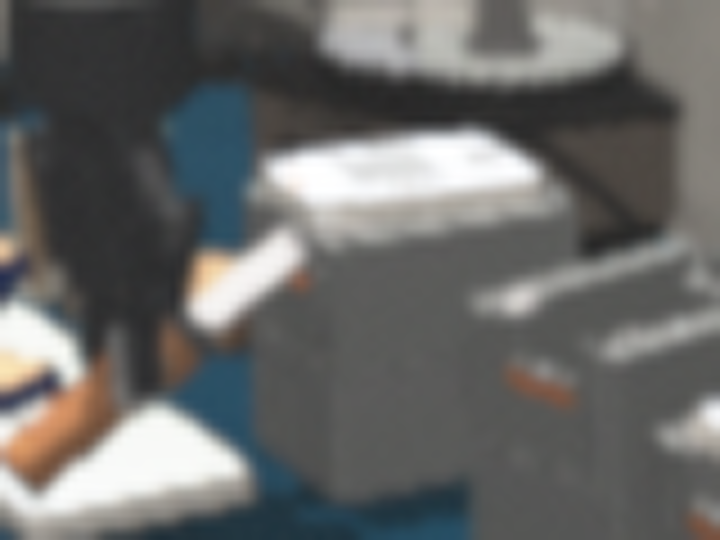

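```bash
python3 -m inch '[0,0,-3,0,10,4,0,-5,0,10,6,0,-8,0,10,6,0,-12,0,10,6,0,-12,0,10]' ; python3 - <<'E'
from h import *
snap("wrist","j4",(60,0,500,170),1.8); snap("side","j4s",(190,150,270,210),9)
E
```

```text
t: 30.25
tcp_pos: [0.4565, 0.338, 0.0627]
ee_rot: [1.0, -0.009, 0.004, -0.002]
contact_force: [-0.0, -0.1, -1.0]
width: 0.0282
```

View pics/j4.png

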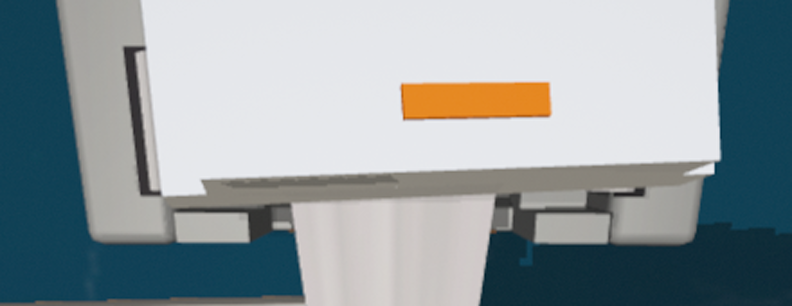

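View pics/j4s.png

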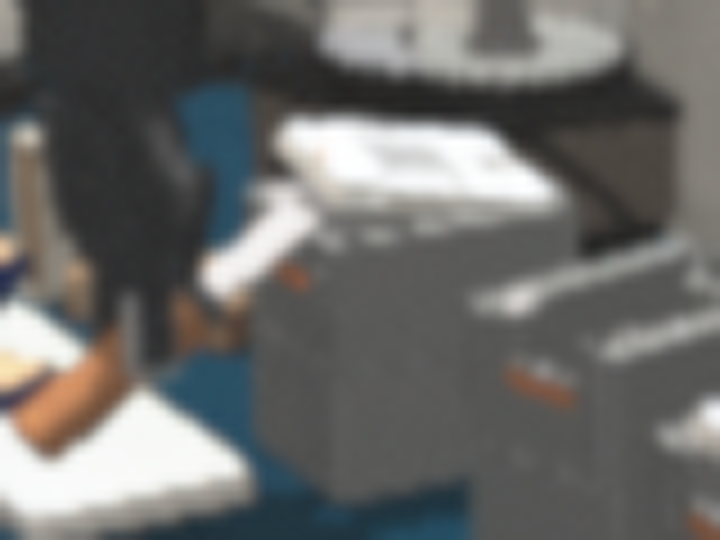

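```bash
python3 -m inch '[-2,0,2.5,0,10,-5,0,5,0,10,-8,0,7,0,10,-12,0,7.5,0,10,-12,0,7.5,0,10]' ; python3 - <<'E'
from h import *
snap("wrist","j5",(60,0,500,170),1.8); snap("side","j5s",(190,150,270,210),9)
E
```

```text
t: 30.85
tcp_pos: [0.4437, 0.3384, 0.0546]
ee_rot: [1.0, -0.009, 0.003, -0.002]
contact_force: [0.3, -0.1, -1.6]
width: 0.0282
```

View pics/j5.png

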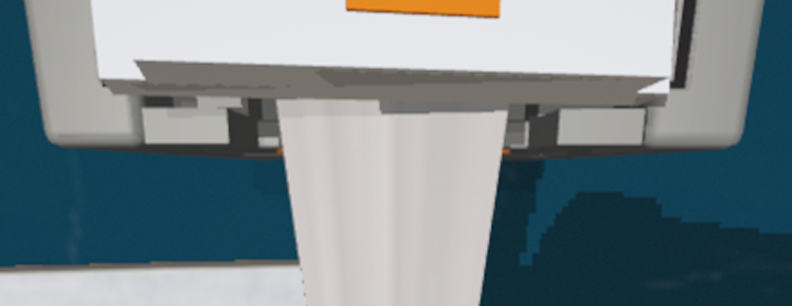

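View pics/j5s.png

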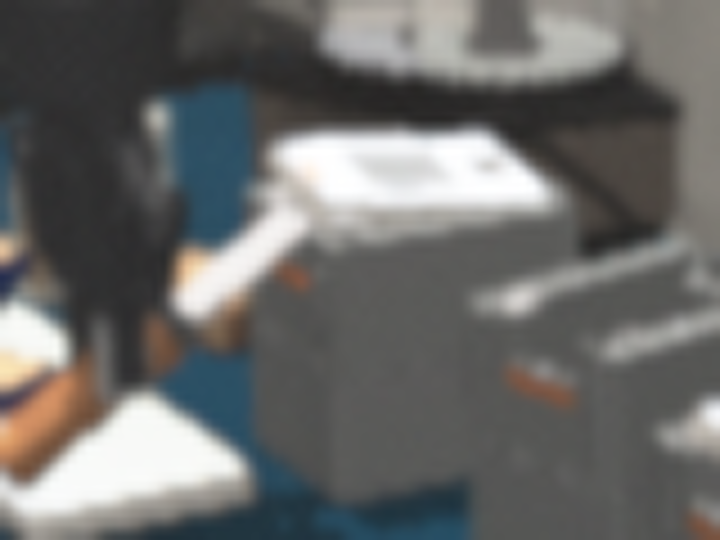

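Both sides rest above the catches now and the blade is nearly clear. Withdrawing.

```bash
python3 -m inch '[-6,0,0,0,10,-12,0,0,0,10,-20,0,-1,0,10,-28,0,-4,0,10,-36,0,-20,0,10,-36,0,-60,0,10,-36,0,-110,0,10,-36,0,-165,0,10,-36,0,-165,0,10]' ; python3 - <<'E'
from h import *
snap("side","k1",(190,150,390,300),4); snap("top","k1t",(120,175,310,295),4)
E
```

```text
t: 31.85
tcp_pos: [0.4081, 0.3384, 0.2255]
ee_rot: [1.0, -0.009, 0.006, -0.004]
contact_force: [-0.5, -0.1, -1.8]
width: 0.0287
```

View pics/k1.png

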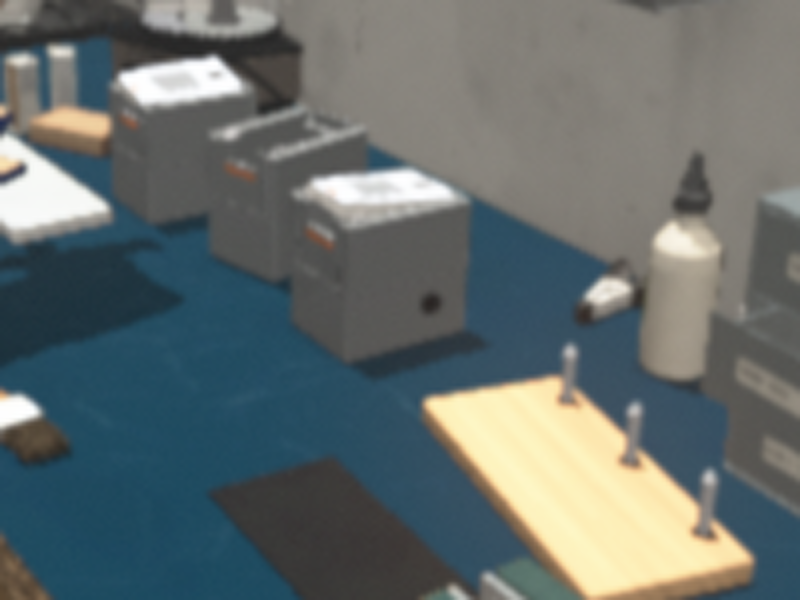

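View pics/k1t.png

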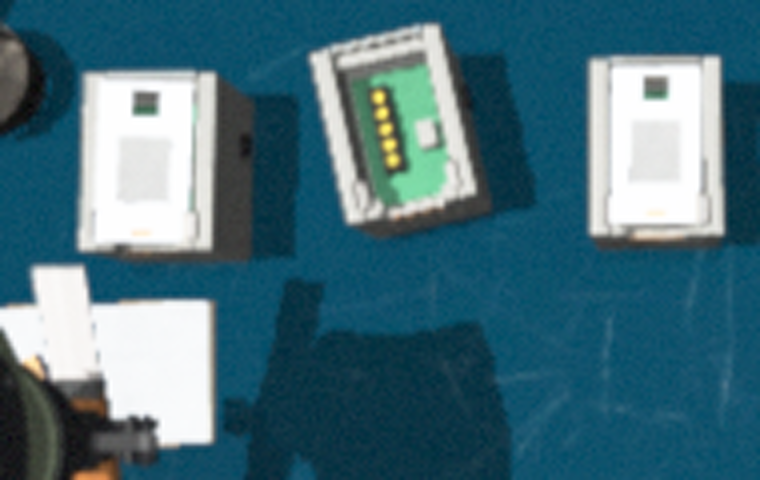

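```bash
python3 -m inch '[10,15,0,-0.14,10,20,30,0,-0.28,10,30,45,0,-0.42,10,40,60,0,-0.56,10,50,75,0,-0.7,10,50,75,0,-0.84,10,50,75,0,-0.98,10,50,75,0,-1.12,10,50,75,0,-1.26,10,50,75,0,-1.4,10,50,75,0,-1.55,10,50,75,0,-1.55,10]';  python3 - <<'E'
from h import *
snap("wrist","k2",(300,20,560,220),3)
E
```

```text
t: 33.15
tcp_pos: [0.4549, 0.2625, 0.2204]
ee_rot: [0.719, 0.695, 0.004, 0.0]
contact_force: [-0.9, -0.8, -0.9]
width: 0.0283
```

View pics/k2.png

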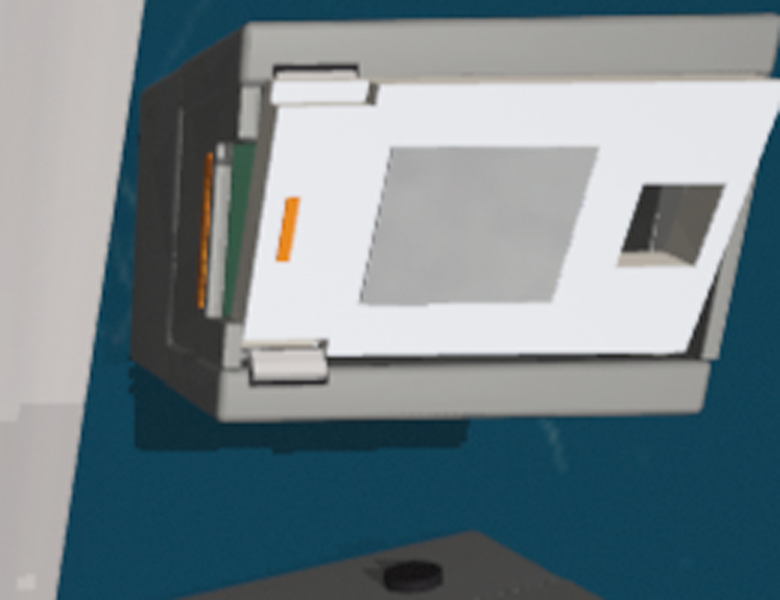

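```bash
python3 -m inch '[25,20,-15,0,10,50,33,-30,0,10, 50,33,-30,0,10, 50,33,-30,0,10]';  python3 - <<'E'
from h import *
snap("wrist","k3",(300,40,560,240),3)
E
```

```text
t: 33.6
tcp_pos: [0.4894, 0.3109, 0.2502]
ee_rot: [0.723, 0.691, 0.004, 0.0]
contact_force: [0.2, -0.6, -1.8]
width: 0.0286
```

View pics/k3.png

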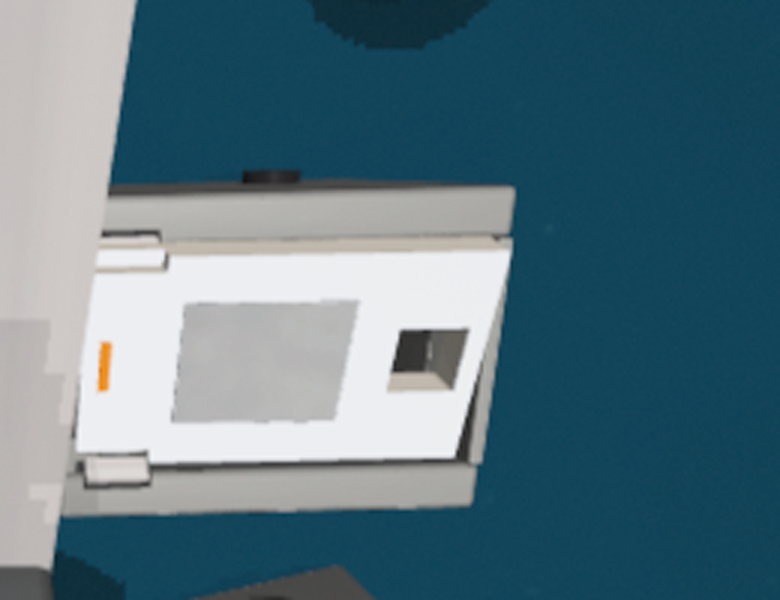

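```bash
python3 - <<'E'
from h import *
np.set_printoptions(precision=4,suppress=True)
A=loadcam("k2");B=loadcam("k3")
a=lambda p:(300+p[0]/3,20+p[1]/3); b=lambda p:(300+p[0]/3,40+p[1]/3)
pts={"l1":((390,148),(185,304)),"l2":((598,148),(359,300)),"l3":((552,303),(336,420)),"l4":((361,303),(172,421)),"h1":((643,185),(401,330)),"h2":((725,185),(468,329)),"h3":((694,265),(456,390)),"h4":((618,265),(388,390)),"rL":((780,80),(512,250)),"rR":((688,353),(457,458))}
X={}
for k,(p,q) in pts.items():
    X[k],e=tri((A,a(p)),(B,b(q))); print(k,X[k],np.round(e,2)[0])
P=np.array(list(X.values()));c=P.mean(0);U,S,V=np.linalg.svd(P-c);n=V[2]*np.sign(V[2,2]);print("normal",n,S/np.sqrt(len(P)))
xd=(X["l2"]+X["l3"]-X["l1"]-X["l4"]);xd-=n*(n@xd);xd/=np.linalg.norm(xd);yd=np.cross(n,xd)
hc=(X["h1"]+X["h2"]+X["h3"]+X["h4"])/4
print("xd",xd,"yaw",np.degrees(np.arctan2(xd[1],xd[0])))
o=hc-38e-3*xd-12e-3*n; print("cover origin est",o,"lip",o-52e-3*xd)
for s in(-1,1): print("front corner bottom",s,o-52e-3*xd+s*29e-3*yd,"rear",o+52e-3*xd+s*29e-3*yd)
E
```

```text
l1 [0.5556 0.3518 0.1253] 0.14
l2 [0.6001 0.3505 0.1242] 0.13
l3 [0.5991 0.3178 0.1173] 0.04
l4 [0.5549 0.3195 0.1181] 0.16
h1 [0.6114 0.3425 0.1239] 0.12
h2 [0.6282 0.3421 0.1249] 0.08
h3 [0.6303 0.3249 0.1174] 0.35
h4 [0.6116 0.3258 0.1192] 0.0
rL [0.6362 0.362  0.1251] 0.69
rR [0.6341 0.3049 0.1149] 0.07
normal [ 0.0089 -0.2056  0.9786] [0.0284 0.0176 0.0011]
xd [ 0.9992 -0.0354 -0.0165] yaw -2.0275415006278985
cover origin est [0.5823 0.3376 0.1102] lip [0.5303 0.3395 0.1111]
front corner bottom -1 [0.5292 0.3111 0.1052] rear [0.6332 0.3074 0.1034]
front corner bottom 1 [0.5314 0.3678 0.117 ] rear [0.6354 0.3642 0.1153]
```

```bash
python3 - <<'E'
from h import *
print(togo([0.46,-0.052,0.222],0))
E
```

```text
[-363.5, -13.4, 26.4, -0.0439]
```

```bash
python3 -m inch '[-48,-2,3,-0.04,10,-96,-4,6,-0.04,10,-144,-6,10,-0.04,10,-192,-8,14,-0.04,10,-240,-10,18,-0.04,10,-288,-12,22,-0.04,10,-336,-13,26,-0.04,10,-363,-13,26,-0.04,10,-363,-13,26,-0.04,10,-363,-13,26,-0.04,10]';  python3 - <<'E'
from h import *
snap("wrist","m1",(300,20,560,220),3)
E
```

```text
t: 34.65
tcp_pos: [0.4597, -0.0518, 0.2222]
ee_rot: [0.71, 0.705, 0.003, -0.0]
contact_force: [0.6, -0.0, -2.2]
width: 0.0286
```

```bash
python3 -m inch '[25,15,-15,0,10,50,28,-30,0,10, 50,28,-30,0,10, 50,28,-30,0,10]';  python3 - <<'E'
from h import *
snap("wrist","m2",(300,40,560,240),3)
E
```

```text
t: 35.1
tcp_pos: [0.4878, -0.0002, 0.2524]
ee_rot: [0.708, 0.706, 0.003, -0.0]
contact_force: [0.2, -1.1, -1.9]
width: 0.0283
```

View pics/m1.png

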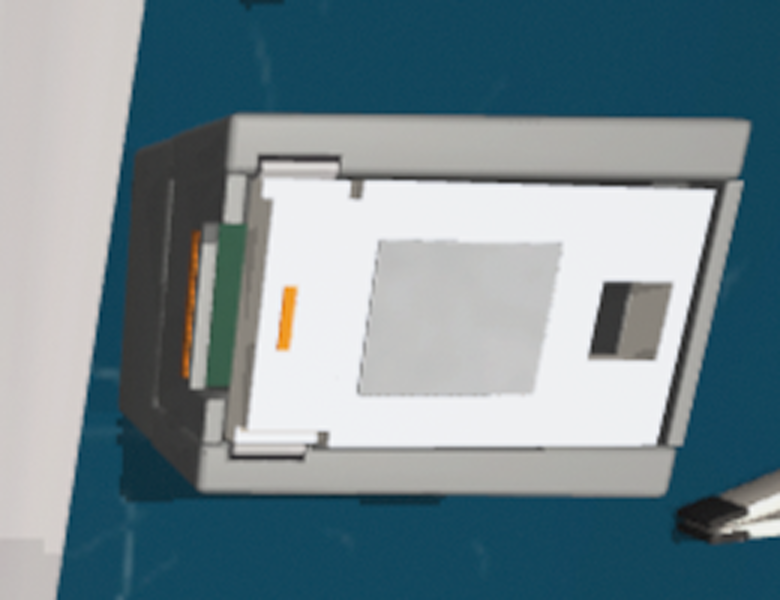

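View pics/m2.png

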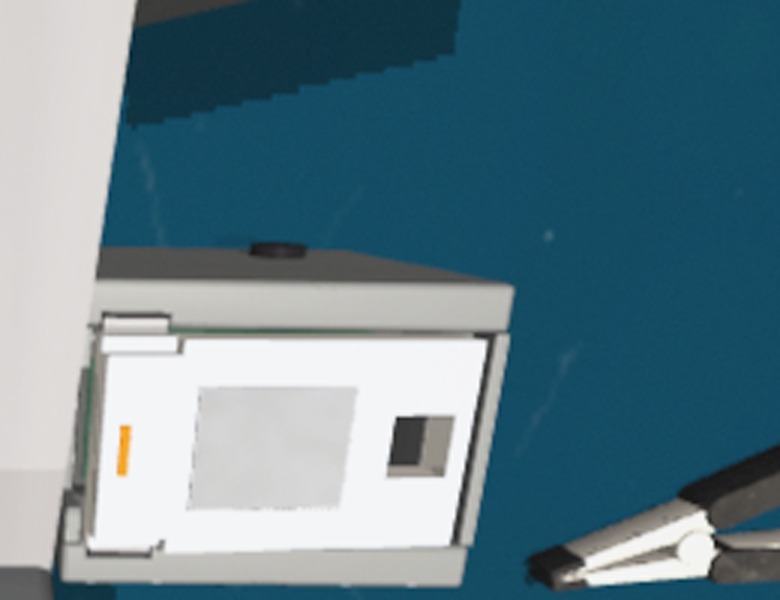

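```bash
cat >> h.py <<'E'
def coverpose(A,B,a,b,pts,verbose=True):
    X={}
    for k,(p,q) in pts.items():
        X[k],e=tri((A,a(p)),(B,b(q)))
        if verbose: print(k,np.round(X[k],4),np.round(e,2)[0])
    P=np.array(list(X.values()));c=P.mean(0);U,S,V=np.linalg.svd(P-c);n=V[2]*np.sign(V[2,2])
    xd=(X["l2"]+X["l3"]-X["l1"]-X["l4"]);xd-=n*(n@xd);xd/=np.linalg.norm(xd);yd=np.cross(n,xd)
    hc=(X["h1"]+X["h2"]+X["h3"]+X["h4"])/4
    o=hc-38e-3*xd-12e-3*n
    print("normal",np.round(n,4),"xd",np.round(xd,4),"yaw",np.degrees(np.arctan2(xd[1],xd[0])),"rms",S[2]/np.sqrt(len(P)))
    print("origin",np.round(o,4),"lip",np.round(o-52e-3*xd,4),"hole",np.round(hc,4))
    for s in(-1,1): print("front corner bottom",s,np.round(o-52e-3*xd+s*29e-3*yd,4),"rear",np.round(o+52e-3*xd+s*29e-3*yd,4))
    return o,xd,yd,n
E
python3 - <<'E'
from h import *
A=loadcam("m1");B=loadcam("m2")
a=lambda p:(300+p[0]/3,20+p[1]/3); b=lambda p:(300+p[0]/3,40+p[1]/3)
pts={"l1":((378,241),(200,388)),"l2":((562,242),(358,387)),"l3":((533,394),(342,507)),"l4":((357,394),(188,509)),"h1":((605,282),(397,417)),"h2":((673,284),(455,417)),"h3":((657,359),(445,477)),"h4":((590,357),(388,474)),"rL":((718,189),(491,339)),"rR":((660,446),(455,546))}
coverpose(A,B,a,b,pts)
E
```

```text
l1 [0.558  0.0214 0.1254] 0.13
l2 [0.6008 0.0207 0.1212] 0.27
l3 [ 0.6015 -0.0135  0.1189] 0.29
l4 [ 0.5574 -0.0121  0.125 ] 0.05
h1 [0.6134 0.012  0.119 ] 0.18
h2 [0.63   0.0114 0.1172] 0.06
h3 [ 0.6298 -0.0056  0.1173] 0.04
h4 [ 0.6144 -0.005   0.1164] 0.1
rL [0.6384 0.0319 0.1136] 0.05
rR [ 0.6373 -0.0271  0.1138] 0.18
normal [ 0.1301 -0.0202  0.9913] xd [ 0.9912 -0.0235 -0.1306] yaw -1.3586757806797982 rms 0.0010614383437581797
origin [0.5827 0.0043 0.1106] lip [0.5311 0.0055 0.1174] hole [0.6219 0.0032 0.1175]
front corner bottom -1 [ 0.5304 -0.0235  0.1169] rear [ 0.6335 -0.0259  0.1033]
front corner bottom 1 [0.5319 0.0345 0.1179] rear [0.635  0.0321 0.1043]
```

```bash
python3 -m inch '[15,-15,50,0,10,40,-45,100,0,10,40,-45,150,0,10,40,-45,195,0,10,40,-45,210,0,10,40,-45,210,0,10,40,-45,210,0,10]'; python3 -m inch '[0,0,6,0,10,0,0,11,0,10,0,0,16,0,10,0,0,22,0,10,0,0,28,0,10,0,0,32,0,10,0,0,36,0,10,0,0,36,0,10]'
```

```text
t: 35.85
tcp_pos: [0.4434, 0.0398, 0.043]
ee_rot: [0.709, 0.705, 0.003, -0.0]
contact_force: [-0.9, -0.3, -0.5]
width: 0.0287
t: 36.65
tcp_pos: [0.4443, 0.0407, 0.0076]
ee_rot: [0.709, 0.706, 0.004, 0.0]
contact_force: [1.6, 5.4, 9.2]
width: 0.0285
```

```bash
python3 -m inch '[0,0,0,0,30,0,0,0,0,40,0,0,0,0,45,0,0,0,0,45,7,0,0,0,45,7,0,1,0,45]'; python3 - <<'E'
from h import *
snap("wrist","m3")
E
```

```text
t: 37.25
tcp_pos: [0.4444, 0.0488, 0.0067]
ee_rot: [0.708, 0.706, 0.004, -0.0]
contact_force: [0.3, -0.4, -1.0]
width: 0.0448
```

View pics/m3.png

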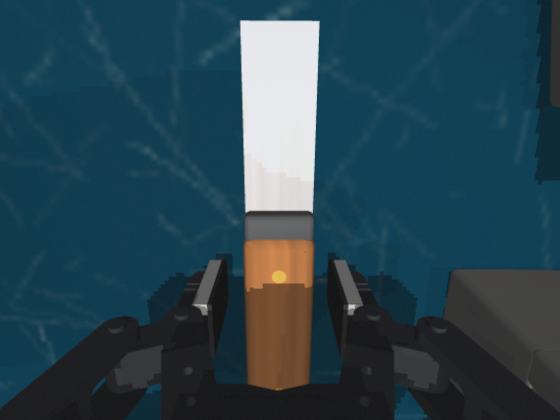

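```bash
python3 -m inch '[0,0,1,0,45,0,0,1,0,30,0,0,1,0,20,0,0,1,0,10,0,0,1,0,10,0,0,1,0,10,0,0,1,0,10]'; python3 - <<'E'
from h import *
snap("wrist","m4"); p,R,s=tool()
C=loadcam("m4"); im=cv2.imread("pics/m4_raw.png");hsv=cv2.cvtColor(im,cv2.COLOR_BGR2HSV)
m=cv2.inRange(hsv,(0,0,170),(180,40,255));m[:, :220]=0;m[:,340:]=0;m[200:]=0
v=np.flatnonzero(m.any(1))[0]; l,r=np.flatnonzero(m[v+2])[[0,-1]]
print(v,l,r+1,R.T@(onz(C,((l+r+1)/2,v),0.01125)-p)*1000,0.01-p[2])
E
```

```text
t: 38.0
tcp_pos: [0.4443, 0.0483, 0.0056]
ee_rot: [0.708, 0.706, 0.004, -0.0]
contact_force: [0.2, 0.2, 4.8]
width: 0.0284
19 237 317 [103.14316525  -0.24945262  -4.97453472] 0.004338833119698448
```

```bash
python3 -m inch '[0,0,-50,0,10,0,0,-100,0,10,0,0,-150,0,10,0,0,-200,0,10,0,0,-230,0,10,0,0,-230,0,10]'; python3 - <<'E'
from h import *
print(togo([0.4155,0.334,0.235],np.pi/2-0.0175))
E
```

```text
t: 38.65
tcp_pos: [0.4439, 0.0469, 0.2389]
ee_rot: [0.708, 0.706, 0.006, 0.001]
contact_force: [1.0, 1.0, -3.2]
width: 0.0283
[286.9, -29.4, 5.6, -1.5566]
```

```bash
python3 -m inch '[30,-3,0,0.14,10,60,-6,0,0.28,10,90,-9,0,0.42,10,120,-12,0,0.56,10,150,-15,0,0.7,10,180,-18,0,0.84,10,210,-21,0,0.98,10,240,-24,0,1.12,10,270,-27,0,1.26,10,287,-29,0,1.4,10,287,-29,0,1.55,10,287,-29,0,1.585,10]' ; python3 -m inch '[0,0,45,0,10,0,0,85,0,10,0,0,85,0,10,0,0,85,0,10]'; python3 - <<'E'
from h import *
snap("wrist","n1",(110,0,450,200),2)
print(togo([0.4155,0.334,0.1],np.pi/2-0.0175),tool()[2]['ee_rot'])
E
```

```text
t: 39.85
tcp_pos: [0.4155, 0.334, 0.2394]
ee_rot: [1.0, -0.01, 0.005, -0.003]
contact_force: [-1.1, 0.0, -1.4]
width: 0.0285
t: 40.25
tcp_pos: [0.4169, 0.3339, 0.1553]
ee_rot: [1.0, -0.01, 0.005, -0.002]
contact_force: [0.8, -0.7, -0.1]
width: 0.0282
[-2.3, 0.6, 56.1, -0.0029] [ 0.99992711 -0.01021876  0.00571549 -0.00294803]
```

View pics/n1.png

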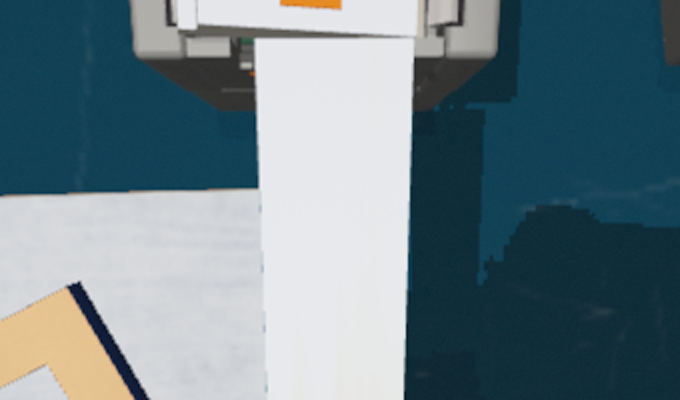

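```bash
python3 -m inch '[-2,0.3,25,0,10,-2,0.3,45,0,10,-2,0.3,54,0,10,-2,0.3,54,0,10,-2,0.3,54,0,10]' ; python3 -m inch '[4,0,0,0,10,8,0,0,0,10,11,0,1,0,10,11,0,3,0,10,11,0,4,0,10,11,0,4,0,10]'; python3 -m inch '[0,0,1,0,10,0,0,1,0,10,0,0,1,0,10]'
```

```text
t: 40.8
tcp_pos: [0.4163, 0.3344, 0.1034]
ee_rot: [1.0, -0.01, 0.006, -0.003]
contact_force: [-0.5, 0.6, -0.6]
width: 0.0284
t: 41.4
tcp_pos: [0.4272, 0.3342, 0.0993]
ee_rot: [1.0, -0.01, 0.006, -0.003]
contact_force: [-0.3, -0.6, -1.1]
width: 0.0285
t: 41.7
tcp_pos: [0.4272, 0.3342, 0.0983]
ee_rot: [1.0, -0.01, 0.006, -0.003]
contact_force: [-1.4, 0.6, -0.8]
width: 0.0285
```

```bash
python3 -m inch '[-2,0,0,0,10,-2,0,2,0,10,-2,0,3,0,10,-2,0,3,0,10]' ; python3 -m inch '[0,0,1,0,10,0,0,1,0,10,0,0,1,0,10]'; python3 -m inch '[0,0,0.8,0,10,0,0,0.8,0,10,0,0,0.8,0,10]'; python3 -m inch '[0,0,0.8,0,10,0,0,0.8,0,10,0,0,0.8,0,10]'
```

```text
t: 42.1
tcp_pos: [0.4252, 0.3342, 0.0951]
ee_rot: [1.0, -0.01, 0.006, -0.003]
contact_force: [-0.2, -0.9, -1.6]
width: 0.0285
t: 42.4
tcp_pos: [0.4253, 0.3343, 0.0941]
ee_rot: [1.0, -0.01, 0.006, -0.003]
contact_force: [0.8, 0.0, -1.3]
width: 0.0282
t: 42.7
tcp_pos: [0.4253, 0.3343, 0.0934]
ee_rot: [1.0, -0.01, 0.006, -0.003]
contact_force: [-0.9, 0.4, 1.5]
width: 0.0282
t: 43.0
tcp_pos: [0.4253, 0.3343, 0.0926]
ee_rot: [1.0, -0.01, 0.006, -0.003]
contact_force: [-2.4, 0.0, 3.0]
width: 0.0286
```

```bash
python3 -m inch '[0,0,-2.5,0,10,0,0,-2.5,0,10,3,0,-2.5,0,10,6,0,-2.5,0,10,8,0,-2.5,0,10,8,0,-2.5,0,10]' ; python3 -m inch '[3,0,0,0,10,6,0,0,0,10,9,0,0,0,10,12,0,0,0,10,14,0,0,0,10,16,0,0,0,10,16,0,0,0,10]'
```

```text
t: 43.6
tcp_pos: [0.4336, 0.334, 0.0951]
ee_rot: [1.0, -0.01, 0.006, -0.003]
contact_force: [-0.3, -0.1, -1.3]
width: 0.0282
t: 44.3
tcp_pos: [0.4498, 0.3336, 0.0953]
ee_rot: [1.0, -0.01, 0.006, -0.003]
contact_force: [0.4, 0.2, -0.8]
width: 0.0285
```

```bash
python3 -m inch '[0,0,2,0,10,0,0,5,0,10,0.2,0,8.2,0,10,0.6,0,11.5,0,10,1,0,14.7,0,10,1.6,0,18,0,10,2.4,0,21.2,0,10,3.3,0,24.4,0,10,4.3,0,27.5,0,10,5.2,0,30,0,10,6.2,0,32.3,0,10,6.2,0,32.3,0,10]' ; python3 - <<'E'
from h import *
snap("wrist","n2",(60,0,500,170),1.8)
E
```

```text
t: 45.5
tcp_pos: [0.4555, 0.3342, 0.0627]
ee_rot: [1.0, -0.01, 0.005, -0.004]
contact_force: [-6.9, 2.9, 3.2]
width: 0.0282
```

View pics/n2.png

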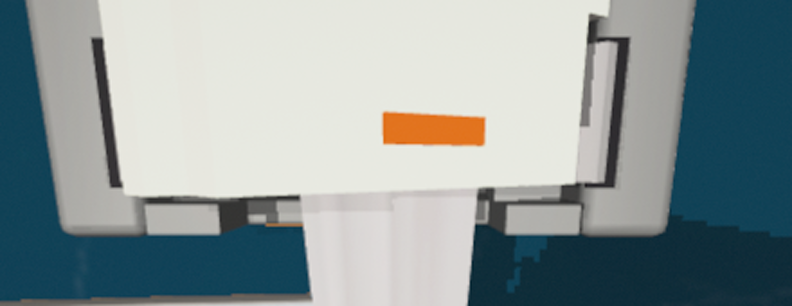

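```bash
python3 - <<'E'
from h import *
snap("side","n2s",(190,140,270,200),9);snap("top","n2t",(120,175,220,255),7)
E
```

```text
(no output)
```

View pics/n2s.png

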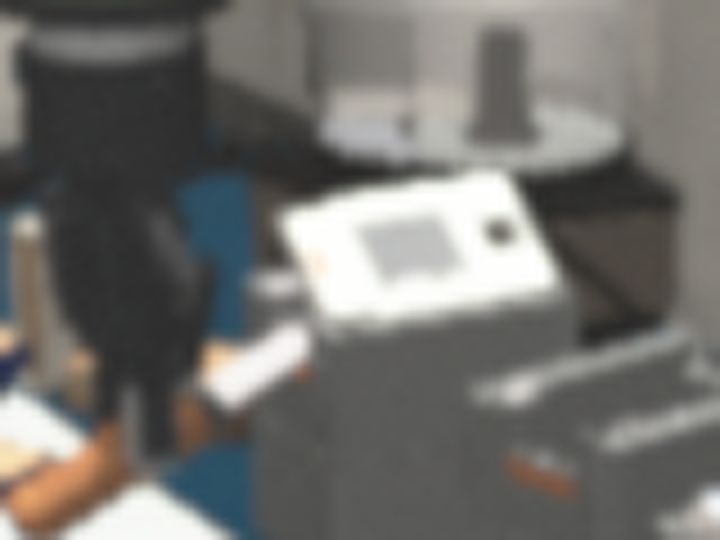

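View pics/n2t.png

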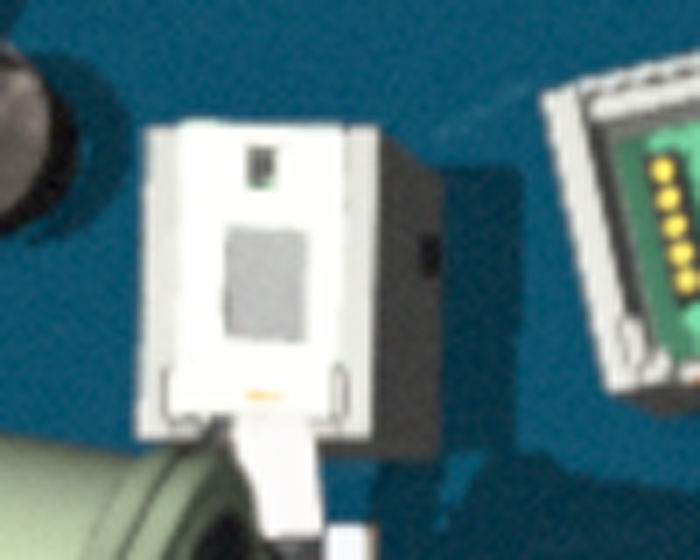

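```bash
python3 -m inch '[0,-1.5,0,0,10,0,-3,-1,0,10,-1,-3.5,-3,0,10,-2,-3.5,-6,0,10,-2,-3.5,-6,0,10]' ; python3 - <<'E'
from h import *
snap("wrist","n3",(60,0,500,170),1.8);snap("side","n3s",(190,140,270,200),9)
E
```

```text
t: 46.15
tcp_pos: [0.4534, 0.3379, 0.0692]
ee_rot: [1.0, -0.01, 0.006, -0.004]
contact_force: [-0.4, 0.0, -2.3]
width: 0.0287
```

View pics/n3.png

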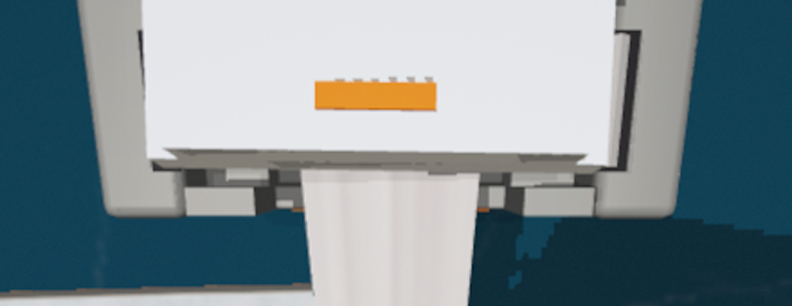

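View pics/n3s.png

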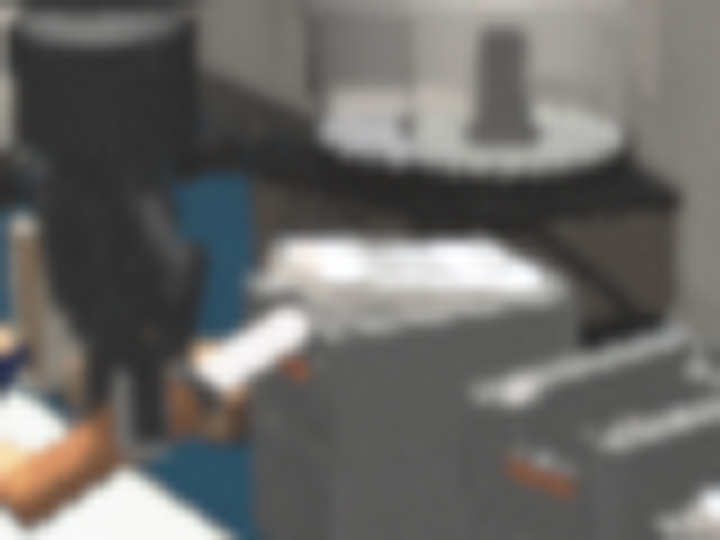

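```bash
python3 -m inch '[0,1,0,0,10,0,2,0,0,10,0.7,2,1.5,0,10,1.4,2,3,0,10,1.4,2,3,0,10]' ; python3 - <<'E'
from h import *
snap("wrist","n4",(60,0,500,170),1.8)
E
```

```text
t: 46.75
tcp_pos: [0.4548, 0.3357, 0.0656]
ee_rot: [1.0, -0.01, 0.005, -0.004]
contact_force: [0.2, -0.5, -1.1]
width: 0.0286
```

View pics/n4.png

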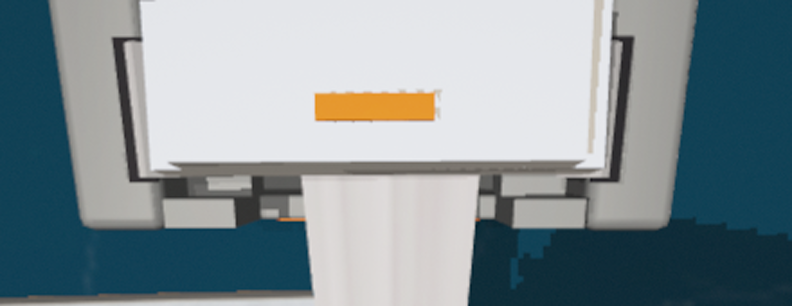

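```bash
python3 -m inch '[0.6,0,1.5,0,10,1,0,3,0,10,1,0,3,0,10]' ; python3 - <<'E'
from h import *
snap("wrist","n5",(60,0,500,170),1.8)
E
```

```text
t: 47.1
tcp_pos: [0.4561, 0.3358, 0.0628]
ee_rot: [1.0, -0.01, 0.006, -0.004]
contact_force: [-2.0, 0.2, 5.1]
width: 0.0283
```

View pics/n5.png

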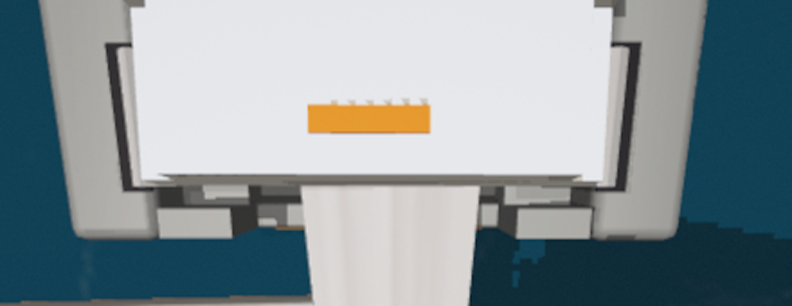

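```bash
python3 -m inch '[-0.3,0,-0.6,0,10,-3,0,0.7,0,10,-6,0,2,0,10,-10,0,3.8,0,10,-10,0,3.8,0,10]' ; python3 - <<'E'
from h import *
snap("wrist","n6",(60,0,500,170),1.8)
E
```

```text
t: 47.65
tcp_pos: [0.4452, 0.3361, 0.0587]
ee_rot: [1.0, -0.01, 0.005, -0.004]
contact_force: [-3.3, 0.0, 0.9]
width: 0.0285
```

View pics/n6.png

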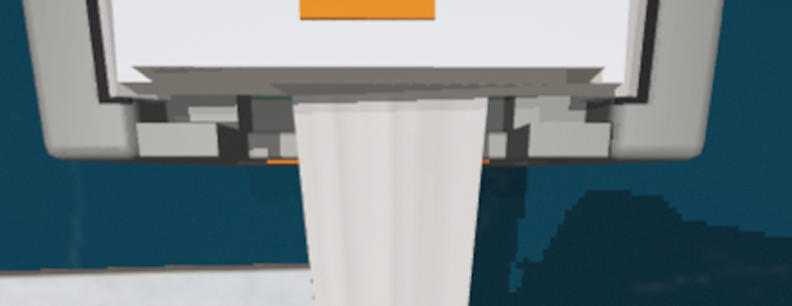

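```bash
python3 -m inch '[-4,0,1.8,0,10,-8,0,3.6,0,10,-14,0,5,0,10,-22,0,5,0,10,-30,0,0,0,10,-34,0,-40,0,10,-34,0,-85,0,10,-34,0,-130,0,10,-34,0,-165,0,10,-34,0,-165,0,10]' ; python3 - <<'E'
from h import *
snap("top","n7t",(120,175,310,295),4)
print(togo([0.459,0.263,0.2235],-0.03))
E
```

```text
t: 48.7
tcp_pos: [0.4102, 0.336, 0.2274]
ee_rot: [1.0, -0.01, 0.007, -0.005]
contact_force: [-0.2, 0.5, -2.0]
width: 0.0283
[50.9, 72.1, 1.4, -1.5594]
```

```bash
python3 -m inch '[10,15,0,-0.14,10,20,30,0,-0.28,10,30,45,0,-0.42,10,40,60,0,-0.56,10,50,72,0,-0.7,10,50,72,0,-0.84,10,50,72,0,-0.98,10,50,72,0,-1.12,10,50,72,0,-1.26,10,50,72,0,-1.4,10,50,72,0,-1.55,10,50,72,0,-1.55,10]';  python3 - <<'E'
from h import *
snap("wrist","p1",(300,20,560,220),3)
E
```

```text
t: 49.95
tcp_pos: [0.4574, 0.2631, 0.2243]
ee_rot: [0.72, 0.694, 0.007, -0.0]
contact_force: [-0.8, -0.7, -1.9]
width: 0.0282
```

```bash
python3 -m inch '[25,20,-15,0,10,50,33,-30,0,10, 50,33,-30,0,10, 50,33,-30,0,10]';  python3 - <<'E'
from h import *
snap("wrist","p2",(300,40,560,240),3)
E
```

```text
t: 50.4
tcp_pos: [0.4918, 0.3114, 0.2544]
ee_rot: [0.723, 0.691, 0.006, -0.0]
contact_force: [-0.0, -0.4, -0.5]
width: 0.0283
```

View pics/p1.png

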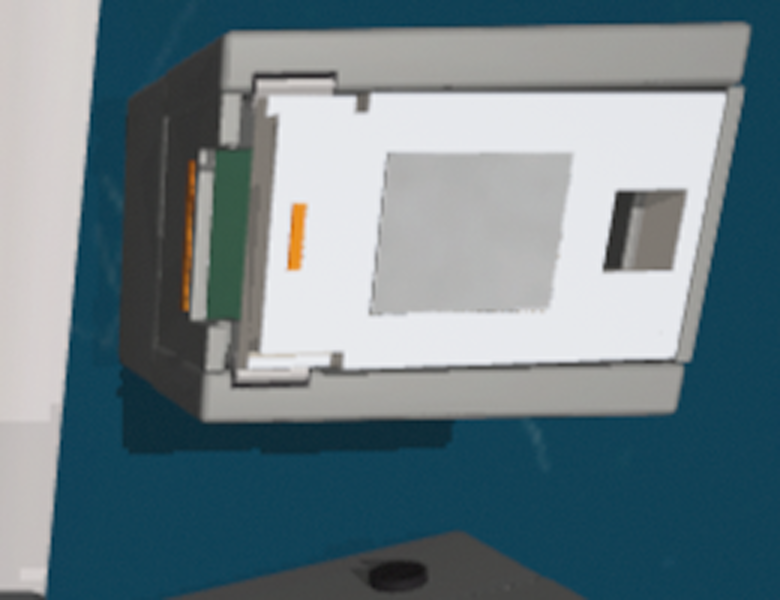

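View pics/p2.png

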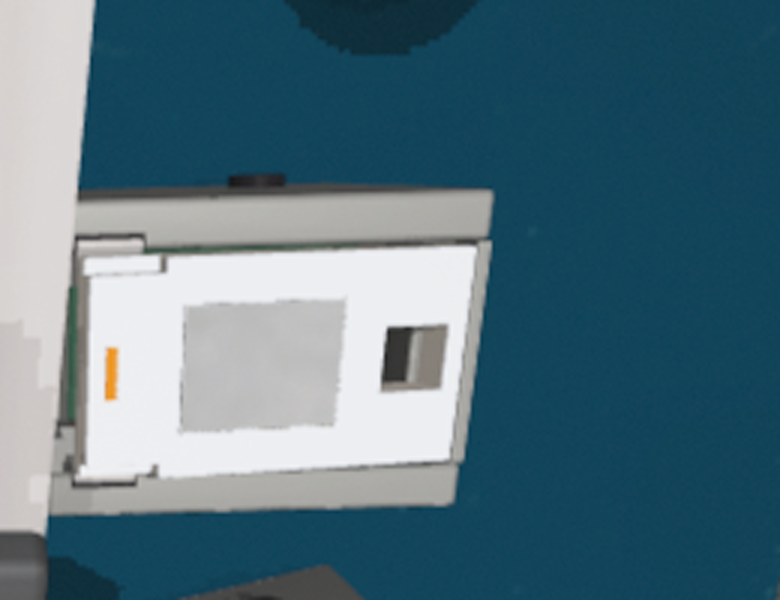

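Left cover now rests with its flanges above both catches (like the right one). Measuring its pose, plus the mat and rack from the existing pictures.

```bash
python3 - <<'E'
from h import *
np.set_printoptions(precision=4,suppress=True)
A=loadcam("p1");B=loadcam("p2")
a=lambda p:(300+p[0]/3,20+p[1]/3); b=lambda p:(300+p[0]/3,40+p[1]/3)
pts={"l1":((388,153),(185,305)),"l2":((573,153),(346,299)),"l3":((547,310),(335,425)),"l4":((370,314),(180,432)),"h1":((618,191),(387,327)),"h2":((687,191),(447,325)),"h3":((672,270),(441,389)),"h4":((604,270),(381,390)),"rL":((728,93),(478,246)),"rR":((678,358),(450,460))}
coverpose(A,B,a,b,pts,False)
T=loadcam("n7t"); im=cv2.imread("pics/n7t_raw.png");hsv=cv2.cvtColor(im,cv2.COLOR_BGR2HSV)
m=cv2.inRange(im,(0,0,0),(60,60,60)); m[:260]=0;m[306:]=0;m[:,:330]=0;m[:,428:]=0
c=max(cv2.findContours(m,cv2.RETR_EXTERNAL,cv2.CHAIN_APPROX_NONE)[0],key=cv2.contourArea);r=cv2.minAreaRect(c);print("mat",r)
print(np.array([onz(T,p,.003) for p in cv2.boxPoints(r)]),onz(T,r[0],.003))
m=cv2.inRange(hsv,(12,60,120),(32,255,255)); m[:190]=0;m[262:]=0;m[:,:330]=0;m[:,440:]=0
c=max(cv2.findContours(m,cv2.RETR_EXTERNAL,cv2.CHAIN_APPROX_NONE)[0],key=cv2.contourArea);r=cv2.minAreaRect(c);print("rack",r)
print(np.array([onz(T,p,.018) for p in cv2.boxPoints(r)]),onz(T,r[0],.018))
cv2.imwrite("pics/z5.png",cv2.resize(im[180:310,325:445],None,fx=5,fy=4.6,interpolation=cv2.INTER_CUBIC))
E
```

```text
normal [ 0.1223 -0.0114  0.9924] xd [ 0.9921 -0.0275 -0.1226] yaw -1.5867185546743914 rms 0.0007569841619970327
origin [0.5845 0.3348 0.11  ] lip [0.5329 0.3362 0.1164] hole [0.6237 0.3336 0.1173]
front corner bottom -1 [0.5321 0.3072 0.1162] rear [0.6352 0.3044 0.1034]
front corner bottom 1 [0.5337 0.3652 0.1166] rear [0.6369 0.3623 0.1039]
mat ((381.3500061035156, 286.5500183105469), (21.503488540649414, 16.76007080078125), 71.56504821777344)
[[ 0.401  -0.232   0.003 ]
 [ 0.4144 -0.2772  0.003 ]
 [ 0.3577 -0.293   0.003 ]
 [ 0.3444 -0.2481  0.003 ]] [ 0.3793 -0.2626  0.003 ]
rack ((383.15386962890625, 225.23077392578125), (90.60565185546875, 41.18438720703125), 11.309932708740234)
[[ 0.5212 -0.1368  0.018 ]
 [ 0.6348 -0.1643  0.018 ]
 [ 0.5773 -0.4115  0.018 ]
 [ 0.465  -0.3815  0.018 ]] [ 0.5492 -0.2737  0.018 ]
```

View pics/z5.png

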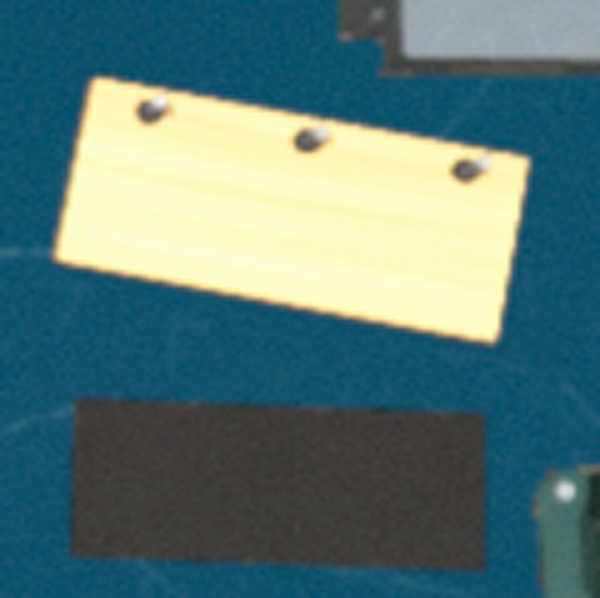

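```bash
python3 - <<'E'
from h import *
print(togo([0.39,-0.231,0.25],0.0), togo([0.44,0.04,0.25],0.0))
E
```

```text
[-546.0, -77.1, -1.2, -0.0452] [-273.0, -39.4, 1.6, -0.0452]
```

```bash
python3 -m inch '[-48,-7,0,-0.045,10,-96,-14,0,-0.045,10,-144,-21,0,-0.045,10,-192,-28,0,-0.045,10,-240,-34,0,-0.045,10,-288,-41,0,-0.045,10,-336,-48,0,-0.045,10,-384,-55,0,-0.045,10,-432,-62,0,-0.045,10,-480,-69,0,-0.045,10,-528,-76,0,-0.045,10,-546,-77,0,-0.045,10]'; python3 -m inch '[0,0,50,0,10,0,0,100,0,10,0,0,150,0,10,0,0,190,0,10,0,0,200,0,10,0,0,200,0,10]'
```

```text
t: 51.65
tcp_pos: [0.3875, -0.235, 0.2486]
ee_rot: [0.71, 0.704, 0.005, -0.0]
contact_force: [-0.3, 0.7, -1.1]
width: 0.0286
t: 52.25
tcp_pos: [0.3881, -0.2334, 0.0484]
ee_rot: [0.71, 0.704, 0.005, -0.001]
contact_force: [0.5, -0.3, -0.6]
width: 0.0282
```

```bash
python3 -m inch '[0,0,6,0,10,0,0,12,0,10,0,0,17,0,10,0,0,22,0,10,0,0,27,0,10,0,0,32,0,10,0,0,36,0,10,0,0,39,0,10,0,0,39,0,10]'; python3 - <<'E'
from h import *
snap("wrist","q1")
E
```

```text
t: 53.15
tcp_pos: [0.3886, -0.2324, 0.0097]
ee_rot: [0.71, 0.704, 0.005, -0.001]
contact_force: [0.6, 6.6, 9.4]
width: 0.0287
```

View pics/q1.png

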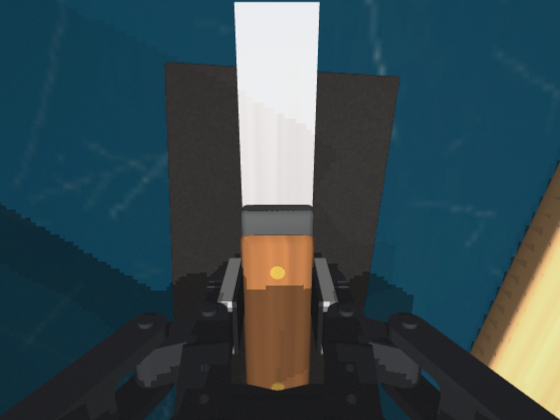

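Tool is on the mat with the handle well inside it. Release and lift.

```bash
python3 -m inch '[0,0,0,0,30,0,0,0,0,40,0,0,0,0,50,0,0,0,0,50,0,0,-3,0,50,0,0,-30,0,60,0,0,-70,0,70,0,0,-115,0,70,0,0,-160,0,70,0,0,-200,0,70,0,0,-210,0,70]'; python3 - <<'E'
from h import *
snap("wrist","q2")
E
```

```text
t: 54.3
tcp_pos: [0.3879, -0.2349, 0.2235]
ee_rot: [0.71, 0.704, 0.006, 0.001]
contact_force: [-0.0, 0.7, -0.4]
width: 0.07
```

View pics/q2.png

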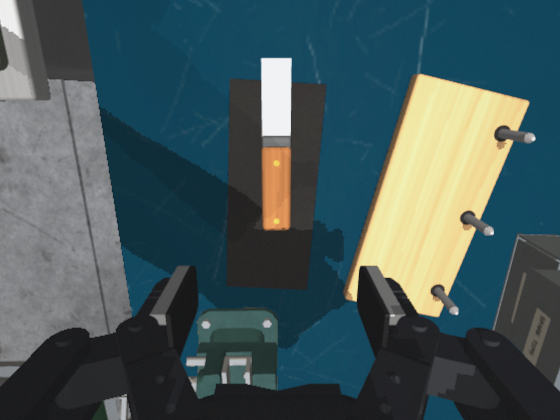

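```bash
python3 -m inch '[20,40,-20,0,70,40,80,-40,0,70,40,80,-40,0,70,40,80,-40,0,70]'; python3 - <<'E'
from h import *
snap("wrist","q3")
a=cv2.imread("pics/q2_raw.png")[60:320,330:540];cv2.imwrite("pics/q2z.png",cv2.resize(a,None,fx=2.3,fy=2.3,interpolation=cv2.INTER_CUBIC))
a=cv2.imread("pics/q3_raw.png");cv2.imwrite("pics/q3z.png",cv2.resize(a[60:340,230:480],None,fx=2.1,fy=2.1,interpolation=cv2.INTER_CUBIC))
E
```

```text
t: 54.75
tcp_pos: [0.468, -0.1953, 0.2637]
ee_rot: [0.71, 0.705, 0.006, 0.001]
contact_force: [-1.2, -0.9, -0.5]
width: 0.0702
```

View pics/q2z.png

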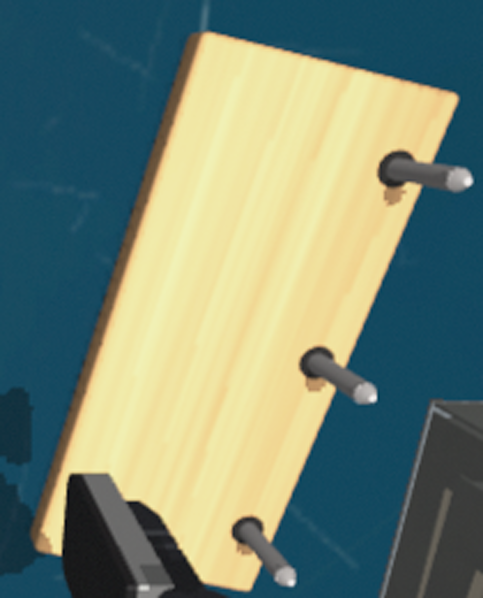

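View pics/q3z.png

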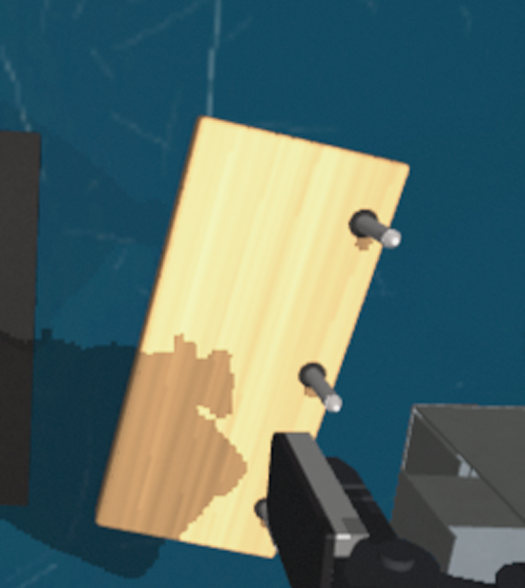

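```bash
python3 - <<'E'
from h import *
np.set_printoptions(precision=4,suppress=True)
A=loadcam("q2");B=loadcam("q3");T=loadcam("n7t")
a=lambda p:(330+p[0]/2.3,60+p[1]/2.3);b=lambda p:(230+p[0]/2.1,60+p[1]/2.1);t=lambda p:(325+p[0]/5,180+p[1]/4.6)
F={}
for n,p,q,r in (("foot1",(396,168),(364,223),(150,112)),("tip1",(465,180),(393,238),None),("foot2",(317,363),(312,377),(307,141)),("tip2",(370,395),(333,404),None)):
    X,e=tri((A,a(p)),(B,b(q))); print(n,X,np.round(e[0],2), "z18:",onz(A,a(p),.018)[:2],onz(B,b(q),.018)[:2], "top z18", onz(T,t(r),.018)[:2] if r else "","z62",onz(A,a(p),.062)[:2],onz(B,b(q),.062)[:2])
print("foot3",onz(A,a((248,530)),.018),"top",onz(T,t((466,170)),.018), "tip3",onz(A,a((289,578)),.062))
# board corners
for p in ((203,32),(458,97),(250,590)): print("cornerA",onz(A,a(p),.018))
for p in ((203,117),(409,166),(97,522),(273,556)): print("cornerB",onz(B,b(p),.018))
E
```

```text
foot1 [ 0.6123 -0.1955  0.0166] 0.2 z18: [ 0.6113 -0.1952] [ 0.6119 -0.1954] top z18 [ 0.6104 -0.1977] z62 [ 0.583  -0.1903] [ 0.5955 -0.1866]
tip1 [ 0.6112 -0.1949  0.0599] 0.44 z18: [ 0.6421 -0.2005] [ 0.6284 -0.2038] top z18  z62 [ 0.6099 -0.195 ] [ 0.6101 -0.194 ]
foot2 [ 0.5904 -0.2832  0.02  ] 0.48 z18: [ 0.5913 -0.2834] [ 0.5912 -0.2846] top z18 [ 0.5901 -0.2851] z62 [ 0.5655 -0.2675] [ 0.5771 -0.2657]
tip2 [ 0.5894 -0.2813  0.0619] 0.37 z18: [ 0.6187 -0.2996] [ 0.6048 -0.3017] top z18  z62 [ 0.5895 -0.2816] [ 0.5892 -0.2808]
foot3 [ 0.5709 -0.3707  0.018 ] top [ 0.5698 -0.3733  0.018 ] tip3 [ 0.569 -0.368  0.062]
cornerA [ 0.5222 -0.14    0.018 ]
cornerA [ 0.6318 -0.1662  0.018 ]
cornerA [ 0.5765 -0.4053  0.018 ]
cornerB [ 0.5234 -0.1397  0.018 ]
cornerB [ 0.6324 -0.1653  0.018 ]
cornerB [ 0.4673 -0.3792  0.018 ]
cornerB [ 0.5767 -0.405   0.018 ]
```

```bash
python3 - <<'E'
from h import *
print(togo([0.566,0.0047,0.2],np.pi/2-0.024),tool()[2]["joint_pos"])
E
```

```text
[200.9, 96.5, 65.9, -1.5554] [ 0.11581858  0.59368998  0.40345727  1.69083652 -0.29526352  0.91203191
  0.63032806]
```

```bash
python3 -m inch '[20,10,0,0.14,80,45,20,0,0.28,80,70,30,0,0.42,80,95,40,0,0.56,80,120,55,0,0.7,80,150,70,0,0.84,80,180,85,0,0.98,80,201,96,0,1.12,80,201,96,0,1.26,80,201,96,0,1.4,80,201,96,0,1.55,80,201,96,0,1.586,80]'; python3 -m inch '[0,0,30,0,66,0,0,60,0,66,0,0,60,0,66,0,0,60,0,66]'; python3 - <<'E'
from h import *
snap("wrist","r1");print(togo([0.566,0.0047,0.13],np.pi/2-0.024),tool()[2]["joint_pos"])
E
```

```text
t: 56.0
tcp_pos: [0.5643, 0.0033, 0.2653]
ee_rot: [1.0, -0.015, 0.004, -0.004]
contact_force: [-0.5, 0.3, -0.9]
width: 0.0804
t: 56.4
tcp_pos: [0.5647, 0.003, 0.206]
ee_rot: [1.0, -0.015, 0.004, -0.003]
contact_force: [0.5, -0.9, 0.8]
width: 0.0663
[0.3, -1.1, 76.6, -0.0053] [-0.45134271  0.86939805  0.86261983  1.58131045 -0.74879018  1.03992768
 -0.97111264]
```

View pics/r1.png

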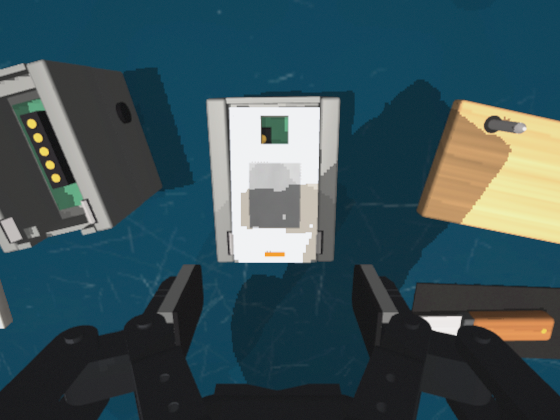

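```bash
python3 -m inch '[0,-1,40,-0.005,66,0,-1,70,-0.005,66,0,-1,79,-0.005,66,0,-1,82,-0.005,66,0,-1,82,-0.005,66,0,-1,82,-0.005,66]'; python3 - <<'E'
from h import *
snap("wrist","r2");print(togo([0.566,0.0047,0.12],np.pi/2-0.024))
E
```

```text
t: 57.05
tcp_pos: [0.5664, 0.0045, 0.126]
ee_rot: [1.0, -0.012, 0.005, -0.004]
contact_force: [0.5, -0.4, 0.4]
width: 0.066
[-0.4, -0.1, 5.8, -0.0]
```

View pics/r2.png

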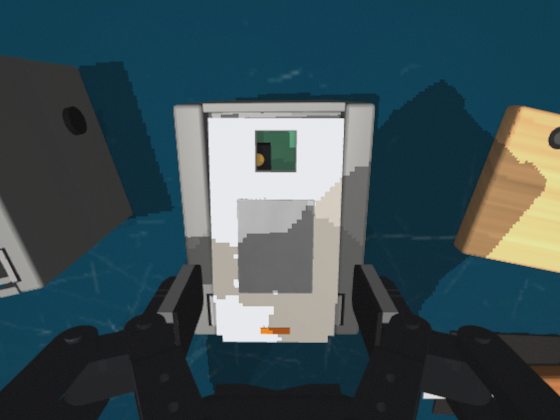

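```bash
python3 -m inch '[0,0,2,0,66,0,0,4,0,66,0,0,4,0,66,0,0,4,0,66]'; python3 -m inch '[0,0,1.5,0,66,0,0,1.5,0,66,0,0,1.5,0,66]'; python3 -m inch '[0,0,1.5,0,66,0,0,1.5,0,66,0,0,1.5,0,66]'
```

```text
t: 57.5
tcp_pos: [0.5663, 0.0046, 0.1219]
ee_rot: [1.0, -0.012, 0.005, -0.004]
contact_force: [0.4, 0.5, -0.4]
width: 0.0661
t: 57.8
tcp_pos: [0.5663, 0.0046, 0.1203]
ee_rot: [1.0, -0.012, 0.005, -0.004]
contact_force: [-0.5, 0.4, -1.2]
width: 0.066
t: 58.1
tcp_pos: [0.5663, 0.0046, 0.1188]
ee_rot: [1.0, -0.012, 0.005, -0.004]
contact_force: [0.6, 0.9, 0.3]
width: 0.0659
```

```bash
python3 -m inch '[0,0,1.2,0,66,0,0,1.2,0,66,0,0,1.2,0,66]'; python3 -m inch '[0,0,1.2,0,66,0,0,1.2,0,66,0,0,1.2,0,66]'
```

```text
t: 58.4
tcp_pos: [0.5663, 0.0046, 0.1175]
ee_rot: [1.0, -0.012, 0.005, -0.004]
contact_force: [0.8, 0.3, -0.2]
width: 0.0662
t: 58.7
tcp_pos: [0.5663, 0.0046, 0.1163]
ee_rot: [1.0, -0.012, 0.005, -0.003]
contact_force: [0.1, -0.2, 0.1]
width: 0.0657
```

```bash
python3 -m inch '[0,0,0,0,62,0,0,0,0,58,0,0,0,0,50,0,0,0,0,50,0,0,0,0,50,0,0,0,0,50]'; python3 - <<'E'
from h import *
snap("wrist","r3")
E
```

```text
t: 59.3
tcp_pos: [0.5664, 0.0047, 0.1164]
ee_rot: [1.0, -0.012, 0.005, -0.004]
contact_force: [0.3, 3.0, 5.9]
width: 0.0556
```

View pics/r3.png

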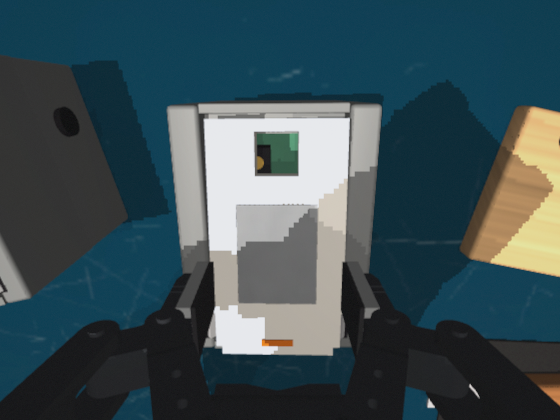

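```bash
python3 -m inch '[0,0,-5,0,50,0,0,-12,0,50,0,0,-20,0,50,0,0,-30,0,50,0,0,-30,0,50]'; python3 - <<'E'
from h import *
snap("wrist","r4");snap("side","r4s",(205,100,405,250),4)
E
```

```text
t: 59.85
tcp_pos: [0.5666, 0.0043, 0.1479]
ee_rot: [1.0, -0.012, 0.006, -0.004]
contact_force: [1.2, -0.8, -1.1]
width: 0.0553
```

View pics/r4.png

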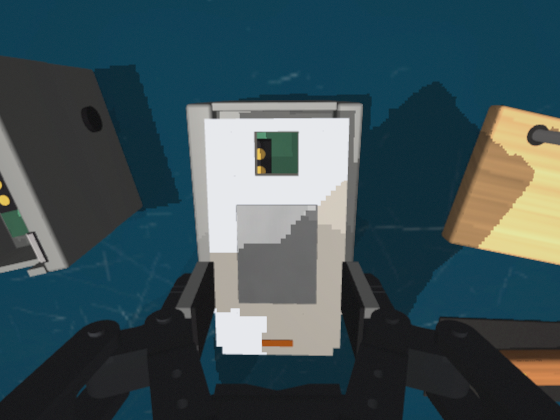

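View pics/r4s.png

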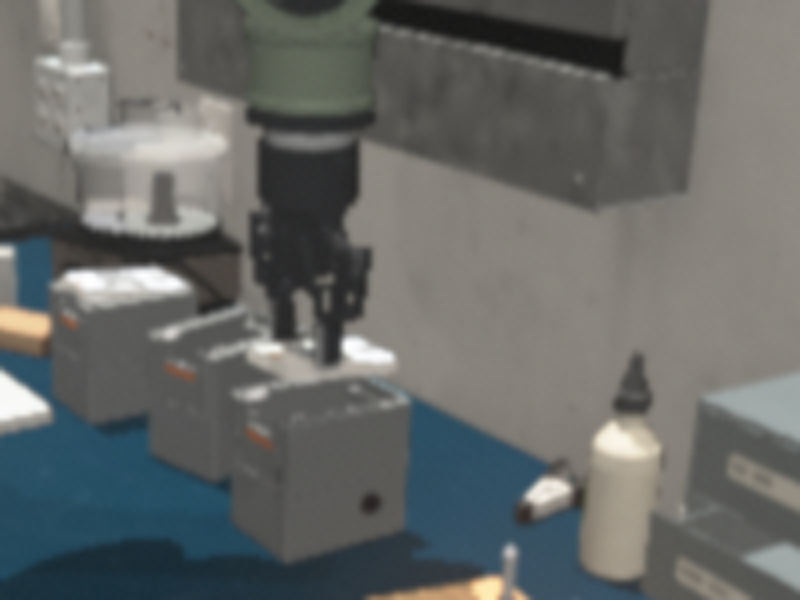

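```bash
python3 - <<'E'
from h import *
np.set_printoptions(precision=4,suppress=True)
C=loadcam("r4");p,R,s=tool()
uv=(276.8,153.2)
for h in (0,.001,.003): print(h,R.T@(onz(C,uv,p[2]+h)-p)*1000)
# label edges yaw check
L=[onz(C,q,p[2]+.006) for q in ((236,205),(236,303),(317,206),(316,303))]
print([np.degrees(np.arctan2(*(L[i]-L[j])[1::-1])) for i,j in((0,1),(2,3))],"tool x ang",np.degrees(np.arctan2(R[1,0],R[0,0])))
print("tool z",R[:,2])
E
```

```text
0 [55.801   0.9568  0.5773]
0.001 [55.969  0.958 -0.421]
0.003 [56.3051  0.9605 -2.4177]
[np.float64(-3.367088900521726), np.float64(0.05125596683421628)] tool x ang -1.3732273550472005
tool z [ 0.0107  0.0073 -0.9999]
```

```bash
python3 - <<'E'
from h import *
print(togo([0.5575,-0.1813,0.148],np.pi/2-0.232),togo([0.5575,-0.1813,0.095],np.pi/2-0.232))
E
```

```text
[-4.2, 186.0, -2.9, 0.2081] [-4.7, 186.4, 50.1, 0.2081]
```

```bash
python3 -m inch '[0,0,-15,0,50,0,35,-20,0.05,50,0,75,-20,0.1,50,-4,115,-20,0.15,50,-4,155,-20,0.2,50,-4,186,-20,0.208,50,-4,186,-3,0.208,50,-4,186,-3,0.208,50,-4,186,-3,0.208,50]'; python3 - <<'E'
from h import *
snap("wrist","s1");print(togo([0.5575,-0.1813,0.095],np.pi/2-0.232))
E
```

```text
t: 60.85
tcp_pos: [0.5577, -0.1807, 0.1481]
ee_rot: [0.993, -0.115, 0.005, -0.004]
contact_force: [0.1, -0.5, -0.1]
width: 0.0555
[-0.7, 1.2, 53.5, 0.0011]
```

View pics/s1.png

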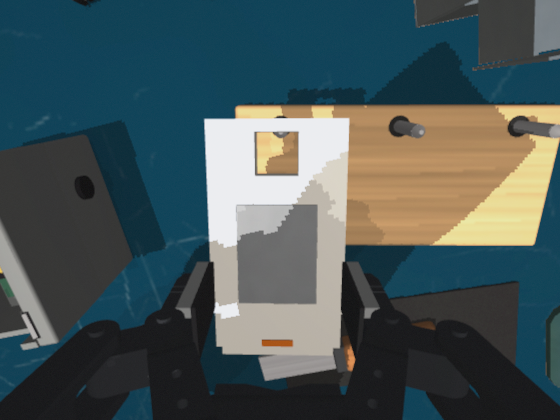

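```bash
python3 - <<'E'
from h import *
C=loadcam("s1")
for P in ([.611,-.195,.062],[.611,-.195,.018],[.5905,-.283,.018],[.5905,-.283,.062]): print(proj(C,P))
cv2.imwrite("pics/s1z.png",cv2.resize(cv2.imread("pics/s1_raw.png")[95:185,240:440],None,fx=4,fy=4,interpolation=cv2.INTER_CUBIC))
E
```

```text
[279.8389549  132.48112349]
[280.00451225 126.40513776]
[398.95285421 126.29064086]
[420.98787698 132.37014091]
```

View pics/s1z.png

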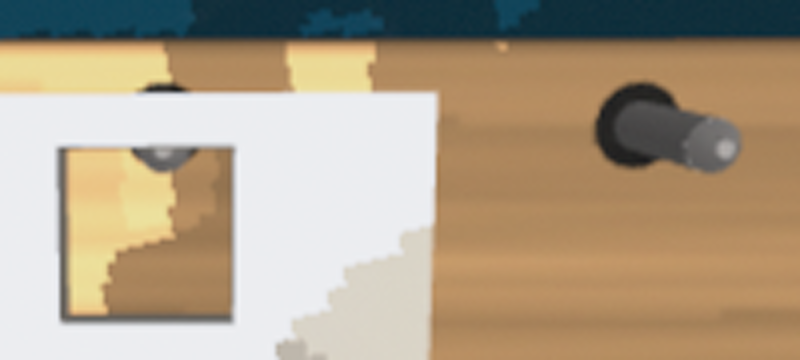

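```bash
python3 -m inch '[-0.7,1.5,30,0,50,-0.7,1.5,55,0,50,-0.7,1.5,68,0,50,-0.7,1.5,68,0,50,-0.7,1.5,68,0,50]'; python3 - <<'E'
from h import *
snap("wrist","s2",(200,90,360,210),4);C=loadcam("s2");print(proj(C,[.611,-.195,.062]))
E
```

```text
t: 61.4
tcp_pos: [0.558, -0.1815, 0.0815]
ee_rot: [0.993, -0.115, 0.005, -0.004]
contact_force: [0.5, 0.9, -0.1]
width: 0.0553
[277.89549411 148.74567749]
```

View pics/s2.png

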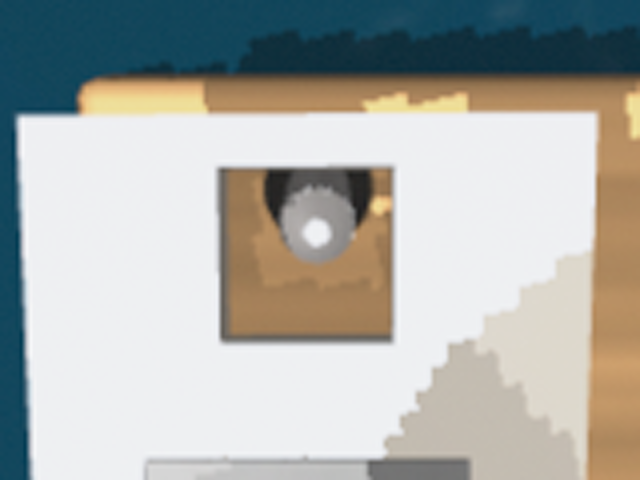

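```bash
python3 -m inch '[0,1,10,0,50,0,1,20,0,50,0,1,20,0,50,0,1,20,0,50]'; python3 - <<'E'
from h import *
snap("wrist","s3",(200,90,360,210),4)
E
```

```text
t: 61.85
tcp_pos: [0.558, -0.1825, 0.0615]
ee_rot: [0.993, -0.115, 0.005, -0.004]
contact_force: [-0.7, 0.3, -0.5]
width: 0.0554
```

View pics/s3.png

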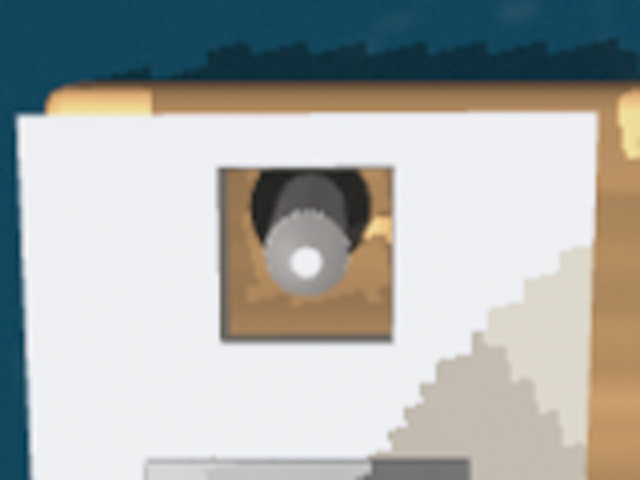

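```bash
python3 -m inch '[0,0,10,0,50,0,0,20,0,50,0,0,27,0,50,0,0,30,0,50,0,0,30,0,50]'; python3 -m inch '[0,0,3,0,50,0,0,6,0,50,0,0,8,0,50,0,0,8,0,50]';  python3 - <<'E'
from h import *
snap("wrist","s4")
E
```

```text
t: 62.4
tcp_pos: [0.5582, -0.1824, 0.0313]
ee_rot: [0.993, -0.115, 0.005, -0.004]
contact_force: [0.7, -1.4, -0.2]
width: 0.0552
t: 62.8
tcp_pos: [0.5582, -0.1826, 0.0234]
ee_rot: [0.993, -0.115, 0.005, -0.004]
contact_force: [-5.1, -0.4, 7.7]
width: 0.0553
```

View pics/s4.png

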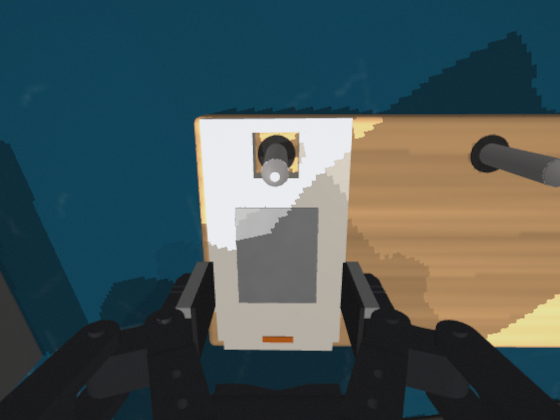

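Threaded on post 1. Release and rise.

```bash
python3 -m inch '[0,0,0.5,0,50,0,0,0,0,62,0,0,0,0,68,0,0,0,0,70,0,0,-3,0,70,0,0,-20,0,70,0,0,-60,0,70,0,0,-110,0,70,0,0,-160,0,70,0,0,-190,0,70,0,0,-190,0,70]';  python3 - <<'E'
from h import *
snap("wrist","s5"); print(togo([0.57,0.3353,0.22],np.pi/2-0.027))
E
```

```text
t: 63.95
tcp_pos: [0.5567, -0.1848, 0.2187]
ee_rot: [0.993, -0.116, 0.008, -0.003]
contact_force: [0.5, -1.2, -1.7]
width: 0.07
[-105.8, -508.8, -0.8, -0.2043]
```

View pics/s5.png

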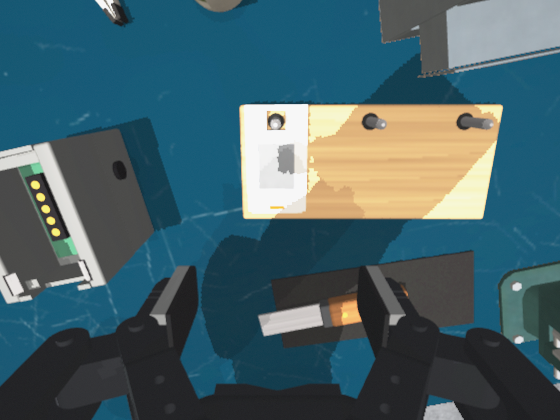

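```bash
python3 -m inch '[-10,-48,0,-0.02,80,-20,-96,0,-0.04,80,-30,-144,0,-0.06,80,-40,-192,0,-0.08,80,-50,-240,0,-0.1,80,-60,-288,0,-0.12,80,-70,-336,0,-0.14,80,-80,-384,0,-0.16,80,-90,-432,0,-0.18,80,-100,-480,0,-0.204,66,-108,-509,0,-0.204,66,-108,-509,0,-0.204,66]';  python3 - <<'E'
from h import *
snap("wrist","t1"); print(togo([0.5676,0.3353,0.122],np.pi/2-0.027))
E
```

```text
t: 65.2
tcp_pos: [0.5664, 0.3402, 0.218]
ee_rot: [1.0, -0.011, 0.006, -0.003]
contact_force: [1.0, -0.7, -1.2]
width: 0.0658
[-0.7, 2.5, 96.3, 0.0019]
```

View pics/t1.png

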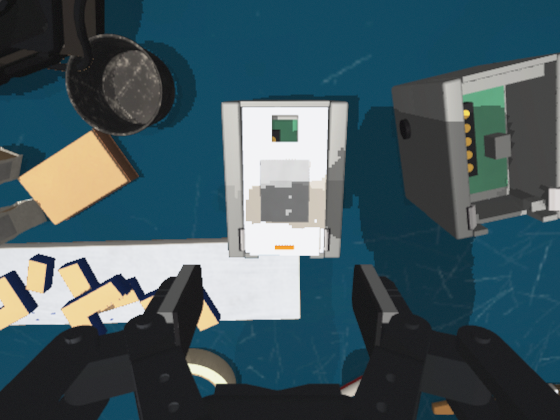

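```bash
python3 -m inch '[-0.7,2.5,40,0,66,-0.7,2.5,75,0,66,-0.7,2.5,88,0,66,-0.7,2.5,92,0,66,-0.7,2.5,92,0,66,-0.7,2.5,92,0,66]'; python3 - <<'E'
from h import *
snap("wrist","t2");print(togo([0.5676,0.3353,0.1165],np.pi/2-0.027))
E
```

```text
t: 65.85
tcp_pos: [0.5681, 0.3352, 0.1279]
ee_rot: [1.0, -0.013, 0.008, -0.003]
contact_force: [0.6, -0.0, 0.6]
width: 0.0658
[-0.6, 0.1, 11.3, 0.0019]
```

View pics/t2.png

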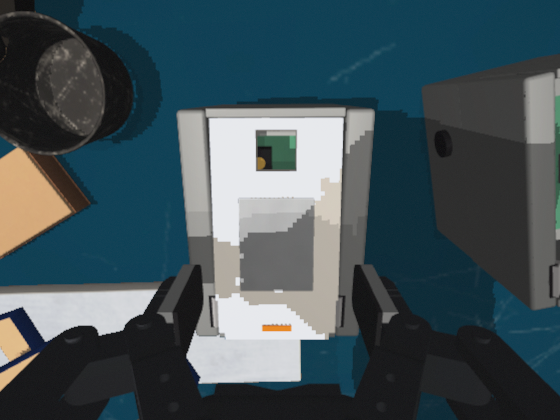

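Centred over the cover; go down to the same height relative to the rim and close.

```bash
python3 -m inch '[-0.5,0,4,0,66,-0.5,0,8,0,66,-0.5,0,10,0,66,-0.5,0,10,0,66,-0.5,0,10,0,66]'; python3 -m inch '[0,0,0.7,0,66,0,0,1.2,0,66,0,0,1.2,0,66]';
```

```text
t: 66.4
tcp_pos: [0.5677, 0.3353, 0.1177]
ee_rot: [1.0, -0.013, 0.007, -0.003]
contact_force: [-0.6, 0.1, -0.5]
width: 0.0662
t: 66.7
tcp_pos: [0.5677, 0.3353, 0.1165]
ee_rot: [1.0, -0.013, 0.007, -0.003]
contact_force: [0.3, -0.7, -0.2]
width: 0.066
```

```bash
python3 -m inch '[0,0,0,0,62,0,0,0,0,58,0,0,0,0,50,0,0,0,0,50,0,0,0,0,50,0,0,0,0,50]'; python3 -m inch '[0,0,-5,0,50,0,0,-12,0,50,0,0,-20,0,50,0,0,-30,0,50,0,0,-30,0,50]';python3 - <<'E'
from h import *
np.set_printoptions(precision=4,suppress=True)
snap("wrist","t3");C=loadcam("t3");p,R,s=tool()
E
```

```text
t: 67.3
tcp_pos: [0.5679, 0.3354, 0.1168]
ee_rot: [1.0, -0.013, 0.008, -0.003]
contact_force: [-0.1, 0.8, 5.3]
width: 0.0554
t: 67.8
tcp_pos: [0.5679, 0.3353, 0.1485]
ee_rot: [1.0, -0.012, 0.009, -0.003]
contact_force: [-0.5, 0.3, -0.1]
width: 0.0552
```

View pics/t3.png

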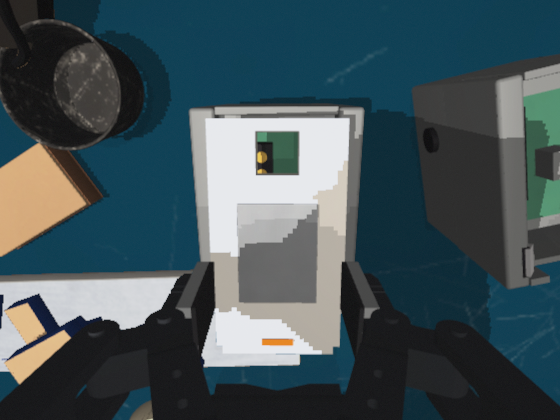

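```bash
python3 - <<'E'
from h import *
print(togo([0.5166,-0.3562,0.168],np.pi/2-0.232))
E
```

```text
[-33.4, 692.5, -25.3, 0.2071]
```

```bash
python3 -m inch '[0,10,-15,0,50,-2,50,-25,0.02,50,-4,95,-25,0.04,50,-6,140,-25,0.06,50,-8,185,-25,0.08,50,-10,230,-25,0.1,50,-12,275,-25,0.12,50,-14,320,-25,0.14,50,-16,345,-25,0.15,50,-16,345,-25,0.15,50]'; python3 - <<'E'
from h import *
print(togo([0.5166,-0.3562,0.165],np.pi/2-0.232))
snap("top","u0")
E
```

```text
t: 68.85
tcp_pos: [0.5419, -0.0136, 0.1713]
ee_rot: [0.996, -0.09, 0.008, -0.003]
contact_force: [-0.5, 1.6, -0.0]
width: 0.0551
[36.6, 341.7, 4.3, 0.0513]
```

View pics/u0.png

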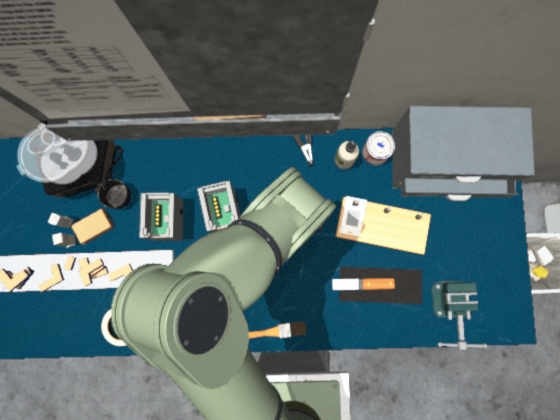

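```bash
python3 -m inch '[4,40,0,0.01,50,9,85,0,0.02,50,14,130,0,0.03,50,19,175,0,0.04,50,24,220,0,0.051,50,29,265,0,0.051,50,34,310,0,0.051,50,37,342,2,0.051,50,37,342,4,0.051,50,37,342,4,0.051,50]'; python3 - <<'E'
from h import *
snap("wrist","u1"); print(togo([0.5166,-0.3562,0.165],np.pi/2-0.232));C=loadcam("u1")
print(proj(C,[.570,-.370,.062]))
E
```

```text
t: 69.9
tcp_pos: [0.5184, -0.3536, 0.1644]
ee_rot: [0.993, -0.114, 0.008, -0.004]
contact_force: [0.1, 1.0, 0.1]
width: 0.055
[-1.4, 3.7, -0.5, 0.0046]
[283.68820424 132.69946478]
```

View pics/u1.png

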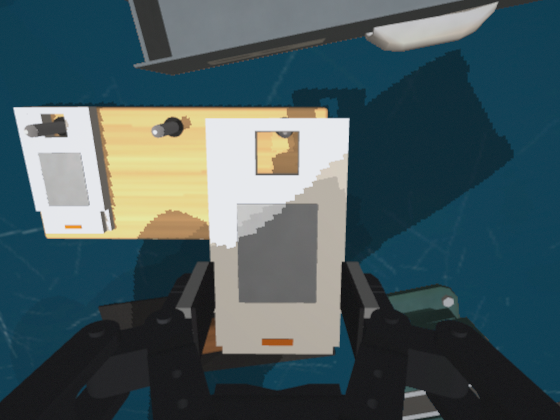

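```bash
python3 - <<'E'
from h import *
C=loadcam("u1");T=loadcam("u0")
for z in (.0,.06,.12): print(z,onz(C,(150,70),z),onz(C,(285,45),z),onz(T,(402,193),z),onz(T,(460,196),z))
print(tri((C,(137,66)),(T,(394,190))))
E
```

```text
0.0 [ 0.6382819  -0.27305421  0.        ] [ 0.6314276  -0.38542322  0.        ] [ 0.64223234 -0.33655577  0.        ] [ 0.62894986 -0.50198782  0.        ]
0.06 [ 0.62961016 -0.29264335  0.06      ] [ 0.62409158 -0.38311459  0.06      ] [ 0.63201698 -0.32112853  0.06      ] [ 0.61934034 -0.4790147   0.06      ]
0.12 [ 0.62093842 -0.3122325   0.12      ] [ 0.61675557 -0.38080596  0.12      ] [ 0.62180161 -0.3057013   0.12      ] [ 0.60973083 -0.45604158  0.12      ]
(array([ 0.63318429, -0.29369802,  0.08497134]), [3.2743577380477302, 3.2743577380475752])
```

```bash
python3 -m inch '[-1.4,4.8,30,0.004,50,-1.4,4.8,60,0.004,50,-1.4,4.8,80,0.004,50,-1.4,4.8,83,0.004,50,-1.4,4.8,83,0.004,50,-1.4,4.8,83,0.004,50]'; python3 - <<'E'
from h import *
snap("wrist","u2",(200,90,360,210),4)
E
```

```text
t: 70.55
tcp_pos: [0.5184, -0.3566, 0.0829]
ee_rot: [0.993, -0.115, 0.009, -0.004]
contact_force: [-0.3, -0.3, -0.3]
width: 0.0552
```

View pics/u2.png

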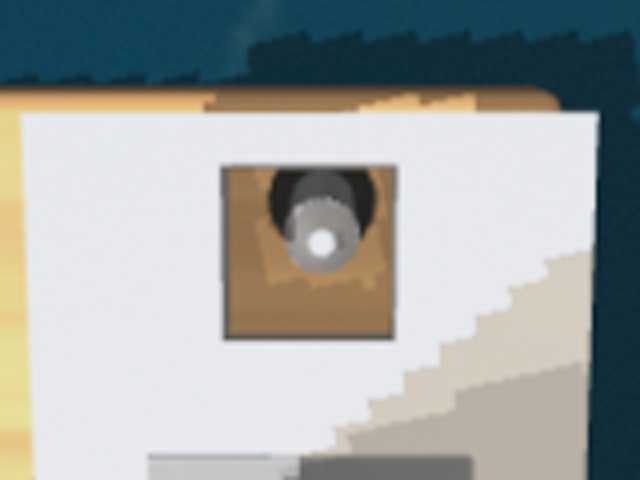

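```bash
python3 -m inch '[-1.5,1.2,10,0,50,-1.5,1.2,21,0,50,-1.5,1.2,21,0,50,-1.5,1.2,21,0,50]'; python3 - <<'E'
from h import *
snap("wrist","u3",(200,90,360,210),4)
E
```

```text
t: 71.0
tcp_pos: [0.5168, -0.3574, 0.0615]
ee_rot: [0.993, -0.115, 0.008, -0.004]
contact_force: [0.2, -0.5, -0.6]
width: 0.0552
```

View pics/u3.png

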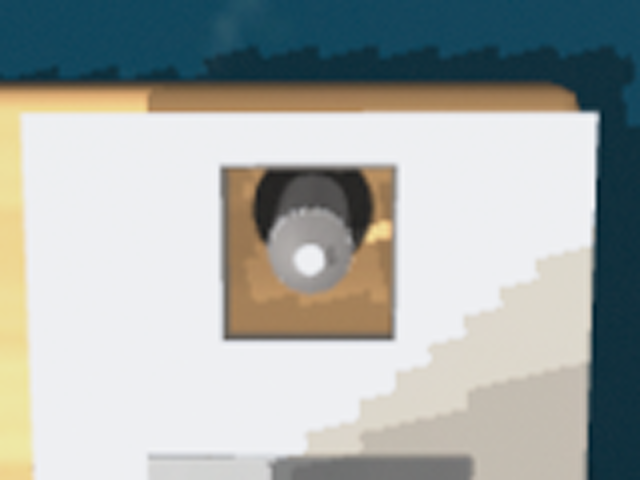

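```bash
python3 -m inch '[0,0,10,0,50,0,0,20,0,50,0,0,27,0,50,0,0,30,0,50,0,0,30,0,50]'; python3 -m inch '[0,0,3,0,50,0,0,6,0,50,0,0,8,0,50,0,0,8,0,50]';  python3 - <<'E'
from h import *
snap("wrist","u4")
E
```

```text
t: 71.55
tcp_pos: [0.5173, -0.3573, 0.0313]
ee_rot: [0.993, -0.115, 0.008, -0.004]
contact_force: [0.4, -0.3, -0.1]
width: 0.0547
t: 71.95
tcp_pos: [0.5172, -0.3574, 0.0234]
ee_rot: [0.993, -0.115, 0.008, -0.004]
contact_force: [-3.4, 1.6, 8.0]
width: 0.0552
```

View pics/u4.png

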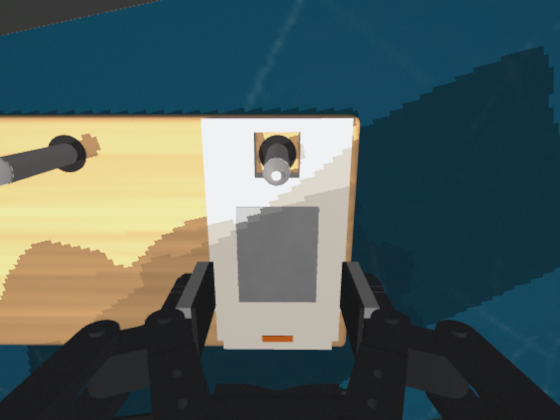

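Threaded on post 3. Release, rise clear, and check everything.

```bash
python3 -m inch '[0,0,0.5,0,50,0,0,0,0,62,0,0,0,0,68,0,0,0,0,70,0,0,-3,0,70,0,0,-20,0,70,0,0,-60,0,70,0,0,-110,0,70,0,0,-160,0,70,0,0,-200,0,70,0,0,-200,0,70]';  python3 -m inch '[-20,-30,-10,0,70,-50,-75,-20,0,70,-50,-120,-20,0,70,-50,-120,-20,0,70,-50,-120,-20,0,70]'; python3 - <<'E'
from h import *
snap("wrist","v1"); snap("side","v1s",(220,190,440,355),3.6);snap("top","v1t")
E
```

```text
t: 73.1
tcp_pos: [0.5141, -0.3602, 0.2301]
ee_rot: [0.993, -0.116, 0.011, -0.002]
contact_force: [-0.4, -0.4, -0.2]
width: 0.0702
t: 73.6
tcp_pos: [0.4928, -0.2309, 0.2506]
ee_rot: [0.993, -0.115, 0.012, -0.002]
contact_force: [-0.5, -1.1, 0.6]
width: 0.0702
```

Picture viewing is used up, so I check numerically with masks.

```bash
python3 - <<'E'
from h import *
np.set_printoptions(precision=4,suppress=True)
def lids(n,zt,roi,minA):
    C=loadcam(n);im=cv2.imread(f"pics/{n}_raw.png");hsv=cv2.cvtColor(im,cv2.COLOR_BGR2HSV)
    m=cv2.inRange(hsv,(0,0,110),(180,45,255));M=np.zeros_like(m);M[roi[1]:roi[3],roi[0]:roi[2]]=255;m&=M
    m=cv2.morphologyEx(m,cv2.MORPH_CLOSE,np.ones((3,3)))
    for c in cv2.findContours(m,cv2.RETR_EXTERNAL,cv2.CHAIN_APPROX_NONE)[0]:
        if cv2.contourArea(c)<minA: continue
        P=np.array([onz(C,q,zt)[:2] for q in c[:,0,:].astype(float)],np.float32)*1000
        r=cv2.minAreaRect(P);print(n,"px",cv2.boundingRect(c),"centre",r[0],"size",r[1],"ang",r[2])
lids("v1",.030,(0,0,560,300),800)
lids("v1t",.030,(330,190,440,260),100)
for n in("v1","v1t"):
    C=loadcam(n);im=cv2.imread(f"pics/{n}_raw.png");hsv=cv2.cvtColor(im,cv2.COLOR_BGR2HSV)
    m=cv2.inRange(hsv,(5,150,60),(20,255,255))
    for c in cv2.findContours(m,cv2.RETR_EXTERNAL,cv2.CHAIN_APPROX_NONE)[0]:
        if cv2.contourArea(c)<(60 if n=="v1t" else 300): continue
        P=np.array([onz(C,q,.023)[:2] for q in c[:,0,:].astype(float)],np.float32)*1000
        r=cv2.minAreaRect(P)
        if r[0][1]<0: print(n,"handle",r, cv2.boundingRect(c))
C=loadcam("v1")
for nm,P in (("p1",[.611,-.195]),("p2",[.5905,-.283]),("p3",[.570,-.3715])): print(nm,proj(C,P+[.062]),proj(C,P+[.030]))
# bottle check: top view difference at start vs now
a=cv2.imread("pics/a_top.png").astype(int);b=cv2.imread("pics/v1t_raw.png").astype(int)
print("bottle region diff",np.abs(a-b)[138:172,332:362].mean())
E
```

```text
v1 px (209, 253, 62, 32) centre (396.47027587890625, -163.9349822998047) size (67.36881256103516, 26.871191024780273) ang 89.53690338134766
v1 px (0, 108, 44, 110) centre (559.6343994140625, 31.197952270507812) size (46.12358474731445, 118.88082885742188) ang 63.87590789794922
v1 px (362, 49, 71, 108) centre (536.0175170898438, -361.59637451171875) size (60.637149810791016, 102.40385437011719) ang 76.91766357421875
v1 px (182, 49, 67, 110) centre (575.6624145507812, -186.28721618652344) size (62.1795539855957, 104.9468765258789) ang 77.48490905761719
v1t px (330, 196, 65, 64) centre (544.0908203125, -210.42820739746094) size (175.90884399414062, 175.50978088378906) ang 88.4159164428711
v1t px (375, 190, 65, 70) centre (550.8028564453125, -337.6622314453125) size (177.36477661132812, 196.76023864746094) ang 86.01265716552734
v1 handle ((388.2688903808594, -265.85211181640625), (25.013599395751953, 52.6513671875), 2.593381643295288) (306, 239, 46, 28)
p1 [207.555   63.8546] [214.0215  67.0644]
p2 [309.8281  63.7441] [307.0963  66.9691]
p3 [413.0387  63.4942] [400.9926  66.7473]
bottle region diff 2.7709150326797385
```

```bash
python3 -m inch '[-20,-30,-10,0,70,-40,-60,-20,0,70,-40,-60,-20,0,70,-40,-60,-20,0,70]'; python3 - <<'E'
from h import *
np.set_printoptions(precision=4,suppress=True)
snap("wrist","v2")
def corners(n):
    C=loadcam(n);im=cv2.imread(f"pics/{n}_raw.png");hsv=cv2.cvtColor(im,cv2.COLOR_BGR2HSV)
    m=cv2.inRange(hsv,(0,0,110),(180,45,255));m[300:]=0
    m=cv2.morphologyEx(m,cv2.MORPH_CLOSE,np.ones((3,3)));out=[]
    for c in cv2.findContours(m,cv2.RETR_EXTERNAL,cv2.CHAIN_APPROX_NONE)[0]:
        if cv2.contourArea(c)<800: continue
        P=np.array([onz(C,q,.03)[:2] for q in c[:,0,:].astype(float)],np.float32)*1000
        r=cv2.minAreaRect(P)
        if r[0][1]>-120 or r[0][0]<480: continue
        p=c[:,0,:].astype(float); x=p@[1,0];y=p@[0,1]
        k=[np.argmin(x+y),np.argmin(y-x)]  # rear-left, rear-right image corners
        # front: lowest rows
        yb=y.max();f=p[y>yb-1.5]; fl=f[f[:,0].argmin()];fr=f[f[:,0].argmax()]
        out.append((r[0],r[1],p[k[0]],p[k[1]],fl,fr))
    return C,sorted(out,key=lambda o:o[0][1])
A,a=corners("v1");B,b=corners("v2")
for i,j in zip(a,b):
    print("centres",i[0],j[0],"sizes",i[1],j[1])
    for k in (2,3,4,5): print(i[k],j[k],tri((A,i[k]),(B,j[k])))
for n,C in (("v2",B),):
    im=cv2.imread(f"pics/{n}_raw.png");hsv=cv2.cvtColor(im,cv2.COLOR_BGR2HSV);m=cv2.inRange(hsv,(5,150,60),(20,255,255))
    for c in cv2.findContours(m,cv2.RETR_EXTERNAL,cv2.CHAIN_APPROX_NONE)[0]:
        if cv2.contourArea(c)<200: continue
        P=np.array([onz(C,q,.023)[:2] for q in c[:,0,:].astype(float)],np.float32)*1000; print("orange",cv2.minAreaRect(P),cv2.boundingRect(c))
E
```

```text
t: 74.15
tcp_pos: [0.4666, -0.1658, 0.2697]
ee_rot: [0.993, -0.117, 0.012, -0.001]
contact_force: [-0.4, -0.9, -0.2]
width: 0.0698
centres (536.0175170898438, -361.59637451171875) (535.9830932617188, -360.6786193847656) sizes (60.637149810791016, 102.40385437011719) (61.797279357910156, 103.05558013916016)
[371.  49.] [424.   9.] (array([ 0.594 , -0.3525,  0.0039]), [0.08618364247261459, 0.08618364247284399])
[432.  50.] [487.   6.] (array([ 0.5786, -0.4021,  0.0298]), [0.4775693102255185, 0.4775693102256055])
[362. 155.] [414. 114.] (array([ 0.4932, -0.3219,  0.026 ]), [0.09248299399436348, 0.09248299399450581])
[417. 155.] [468. 114.] (array([ 0.4797, -0.3786,  0.0245]), [0.03737396817503604, 0.03737396817501901])
centres (575.6624145507812, -186.28721618652344) (575.622802734375, -187.40890502929688) sizes (62.1795539855957, 104.9468765258789) (58.72942352294922, 104.46159362792969)
[185.  50.] [244.   8.] (array([ 0.6329, -0.1712,  0.0262]), [0.182049303861827, 0.18204930386182547])
[244.  50.] [302.   7.] (array([ 0.6198, -0.227 ,  0.028 ]), [0.453596960465907, 0.453596960466052])
[194. 157.] [247. 116.] (array([ 0.5315, -0.1476,  0.0217]), [0.9074799948618207, 0.9074799948618559])
[246. 157.] [301. 116.] (array([ 0.5196, -0.2036,  0.0334]), [0.07515000048893877, 0.07515000048915128])
orange ((389.0719909667969, -254.57139587402344), (75.42952728271484, 25.134414672851562), 88.98247528076172) (335, 201, 65, 32)
```

```bash
python3 - <<'E'
from plant import arm
print(arm.hand_in())
E
```

```text
the job is handed in; nothing more can be done
None
```

I levered both fitted covers loose at their notches and threaded them on the drying rack. The right housing's cover is on post 1 and the left housing's is on post 3. The middle housing had no cover. The pry tool lies on the black mat, the bottle was left alone, and I handed in at about 74 s.

**Hitch:** The left cover's right side slipped back under its catch when I withdrew the blade the first time. A second levering freed it, and both its flanges then showed above the catches. During the first attempt the handle end pressed on the white board in front of that housing, with about 20 N at the wrist.

**Last checks:**
- **Covers:** Seen from two wrist positions, each measures about 104 x 60 mm at cover-top height, which fits a cover lying flat. Their holes are about 2 mm (post 1) and 3 mm (post 3) from the post axes.
- **Pry tool:** The handle's middle is at about (0.389, -0.255), which is on the mat.
- **Bottle:** The top view of it is almost unchanged from the start.

**Weak points:**
- I had reached the picture-viewing limit, so these checks come from colour masks alone.
- One rear corner of the post 3 cover triangulated to a false height of 4 mm, which I took as a bad corner pick beside the post. The other seven cover corners read 22 to 33 mm, around the expected 30 mm.

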